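# Jack up the bangle shelf, pin it and stock it

## Task

The display shelf has sunk below its hole: fetch the steel bar from the tool tray, wind the jack's head up with it, moving the bar from socket to socket, until the hole in the red sleeve lines up with the hole in the mast, then push the red-gripped locking pin in from the front until it is home. Only when the shelf is pinned, stand every bangle roll from the cardboard tray upright on the shelf, wherever there is room. Turn the jack with the bar only, not with the fingers, lay the bar back down in the tool tray when you are finished with it, and leave everything else where it is.

Things in the scene. Friction and masses are not known exactly. Their poses are not given: they have to be found in the camera images.
- jack_screw (a joint): Turn of the jack screw, rad. Counter-clockwise from above is positive and raises head, shelf and sleeve together, 12 mm a full turn. At 8.38 the sleeve's hole is level with the mast's hole; it starts at 0.6 to 3.6 (hole 9 to 15 mm too low), runs 0 to 12, needs about 0.35 N m, and stays where left. Only the robot's side of the head, about 65 degrees either way, is free for swinging the bar.
- jack_head: Dark steel capstan head of the jack in front of the shelf, 84 mm across, 36 mm tall. Origin on its vertical axis at socket height, 119 to 125 mm up at the start. Six 19 mm square radial sockets, each with a white dot above, open outwards every 60 degrees from its own x axis (z up, turning with it), ending 12 mm from the axis. Over it a 50 mm wide lug; the shelf's front edge is 30 mm behind the axis, 42 mm higher.
- bar: Loose square steel bar 180 x 14 x 14 mm, 0.25 kg, both ends alike, lying in the tool tray. Origin at the middle of its underside, x along its length, z up.
- bar_end_a (a point): Centre of the bar's end face, 90 mm from its middle along +x.
- bar_end_b (a point): Centre of the bar's other end face, 90 mm from its middle along -x.
- pin: The right locking pin, 0.18 kg: red square grip 26 x 26 x 50 mm and round steel shank 13 mm thick, 70 mm long, the last 12 mm tapered to 6.4 mm. Lies in the tool tray on a flat of its grip, axis 13 mm above the tray's floor. Origin on the axis at the shoulder between grip and shank; x runs along the shank to the nose, the grip lies at x = -50 to 0 mm.
- pin_nose (a point): Tip of the pin's shank, on its axis, 70 mm from the origin.
- mast_hole (a point): Centre of the hole through the fixed steel mast (36 mm square, its top 40 mm higher), 228 mm above the counter, 150 mm behind the jack's axis. The hole is 16 mm square and runs level along this point's x, which points away from the robot (the stand is turned by up to 0.1 rad): the pin goes in along +x. y is to the left, z up.
- sleeve_hole (a point): Mouth of the 16 mm square hole in the front of the red sleeve (46 mm square, 66 mm tall, part of the shelf, sliding on the mast), 23 mm in front of the mast's centre, 40 mm above the shelf; it rises with the shelf. Holes in line: the sleeve's top edge meets the yellow line on the mast. Axes as mast_hole. With the pin home its shoulder is against this face and its nose is 24 mm behind the sleeve.
- shelf_top (a point): Point on top of the wooden shelf, mid-width, 80 mm behind the jack's axis, 70 mm before the mast's centre. Axes as mast_hole. The shelf spans x -50 to 100, y -165 to 165 mm from here, with a rail 5 mm thick and 14 mm high round its edge. The sleeve's front is at x = 47 mm; the grip of the pin, when home, fills x -3 to 47, y -13 to 13, z 27 to 53 mm.
- tool_tray: Fixed grey open tray 250 x 280 mm (x, y), wall 4 mm thick and 26 mm high, floor 4 mm thick; origin mid-underside. Holds the bar, the red pin, a thinner pin with a blue grip and a wrench, side by side about 56 mm apart in any order, all lying roughly along x, pin noses away from the robot. It may be on the robot's left or right.
- stock_tray: Fixed brown cardboard tray 250 x 280 mm, wall 4 mm thick and 40 mm high, floor 4 mm thick, with the bangle rolls; on the side where the tool tray is not. Origin at the middle of its underside.
- roll1: Bangle roll, a rigid cylinder of 58 mm diameter and 56 mm height, 0.1 to 0.2 kg, red with gold bands, standing in the stock tray. Origin at the centre of its underside, z along its axis. Two to four of the rolls are there; a missing one gives None from the start.
- roll2: Bangle roll, a rigid cylinder of 58 mm diameter and 56 mm height, 0.1 to 0.2 kg, green with gold bands, standing in the stock tray. Origin at the centre of its underside, z along its axis. Two to four of the rolls are there; a missing one gives None from the start.
- roll3: Bangle roll, a rigid cylinder of 58 mm diameter and 56 mm height, 0.1 to 0.2 kg, pink with copper bands, standing in the stock tray. Origin at the centre of its underside, z along its axis. Two to four of the rolls are there; a missing one gives None from the start.
- roll4: Bangle roll, a rigid cylinder of 58 mm diameter and 56 mm height, 0.1 to 0.2 kg, blue with orange bands, standing in the stock tray. Origin at the centre of its underside, z along its axis. Two to four of the rolls are there; a missing one gives None from the start.
- thin_pin: Wrong pin with a blue grip, shank 8 mm thick, in the tool tray; leave it (origin at its shoulder).
- wrench: Wrench 150 mm long in the tool tray; leave it.
- tumbler1: Steel tumbler, 72 mm wide, 95 mm high, upright on the counter.
- tumbler2: Second steel tumbler, same size.
- water: Blue water bottle, 72 mm wide, 190 mm high.
- jar1: Clear round box of bangles with a white lid, 84 mm wide, 45 mm high, red.
- jar2: The same, pink.
- jar3: The same, green.
Things that resemble listed ones, but are neither listed nor needed, are in the scene too. What is shaped like the roll3 but black or turquoise is not meant.

How it is judged:
By the outcome, as a careful person would: the job done as asked, in the order asked, and still so for the second after the job is handed in, with the robot touching nothing.
Of roll1, roll2, roll3, roll4 only 2 to 4 are there at a start; the rules pass over those that are not, and their reading is None.
At some moment in a run one of roll1, roll2, roll3, roll4 may be knocked a few centimetres aside while the robot is not near it.
It also fails if it takes over 210 s, if anything falls off the work surface, if the arm or the gripper's body presses on something with over 40 N, if the wrist force passes 120 N, or if a joint passes its speed limit or range.

## Robot

A 7-joint arm with a two-finger parallel gripper is mounted at the origin on the work surface. World frame = base frame: x ahead of the robot, y to its left, z up, the work surface at z = 0. Lengths are in m, angles in rad, forces in N, time in s.
With the tool pointing down it reaches from about 0.4 to 0.85 m from the base axis. Payload 10.4 kg.
Tool frame: the origin (TCP) lies on the centre line of the jaws, within the pads' length; the fingertips stand 22 mm ahead of it and the grasp point (between the pads) lies 3 mm ahead of it; x points along the fingers, y is the direction in which the jaws open and shut, and the axes are right-handed (so a half turn about x gives the same grasp; the last joint's range is limited). The gripper opens to 87 mm and grips with 3 to 60 N. Pads are 19 mm wide; open, the fingers measure 117 mm over their backs; the gripper's body (75 mm by 190 mm) begins 51 mm behind the grasp point.
Start: joints at [-1.233, 0.332, -0.065, 1.46, 0.022, 1.35, -0.088], TCP at [0.221, 0.585, 0.245] pointing down, gripper open.
Joint ranges: [-2.6, 2.6], [-0.5, 2.12], [-1.47, 1.34], [0.16, 2.42], [-1.27, 4.41], [0.06, 2.06], [-2.6, 2.6]. Speed limits (rad/s): [2.22, 2.22, 2.79, 2.79, 3.14, 3.14, 3.14].

## Interface

Orientations are given as a unit quaternion [x, y, z, w].
In Python, from bench import * gives the robot as it stands.
- The arm moves only by the tool arm_command, never from a script. Its argument "targets" is one flat list of numbers, 7 for each row, row after row: the turn, a rotation vector about the tool's x, y, z in units of 45 degrees (1.0 is 45 degrees), then the shift along the tool's x, y, z in units of 25 mm (1.0 is 25 mm), then the opening, from 0 (shut) to 1 (fully open). In form: [wx, wy, wz, tx, ty, tz, fingers, wx, wy, wz, tx, ty, tz, fingers, ...]. A call has 1 to 12 rows; each row shifts and turns the pose as measured when the row begins, along the tool's axes as they then stand; what a row does not reach is not made up. A row lasts 1/12 s, in which the tool goes at most 41.7 mm and 7.16 degrees, less where a joint would pass 70% of its speed; a pose out of reach is approached as far as the arm can. A call with a number of a shift or a turn outside -1 to 1 is refused whole. A call with a gripper value outside its range is refused whole. The fingers move at their own pace and stop on an object; "newtons" is the grip in N (left out, the last holds). Time passes only in rows, so rows that do not move let the fingers close. It gives the time, the measured TCP pose, the force and the opening at its end, in the units of the state.
- read_state(): the state, without advancing time (a new reading comes with each control period).
- camera(name): name is "scene" or "top" or "wrist"; returns the picture (420x560x3 uint8, red, green, blue); there is no depth.
- calibration(name): a dict with "camera_matrix" (3x3 intrinsics, pixels), "R" (3x3) and "t" (3): a world point X has camera coordinates R X + t; the wrist camera has in their place "tool_from_camera" (4x4, takes a point from camera to tool coordinates, whose origin is the TCP and whose axes are the tool frame's). Camera axes: x right, y down, z forward; pixel columns grow to the right and rows downward; lengths in m; the calibration is good to about 2 mm. A picture is of the moment at which its call begins: read the wrist's pose just before it. calibration takes no time and is no camera call.
- close_job(): hands the job in, once; it reports no verdict.
The state is a dict: "time": time; "joint_positions": joint angles; "joint_vel": joint speeds; "joint_torque": joint torques, N m; "ee_pos": TCP position; "eef_rot": TCP orientation; "ft_force": force on the tool from outside, world axes, zero at the start; "torque": the same for the moment, N m; "width": finger opening in m.
Only numpy, scipy, OpenCV 4.12 (cv2) and the standard library are available. Lean on these libraries where they do the work, as an engineer would, in place of code of your own. Each camera call takes 0.05 s, during which the arm holds its last target.

## Working session

There is one attempt and no reset: what is moved stays moved. The work goes in short steps, Python scripts to look and compute and a tool call to move; the robot and the scene stay as the last step left them, time stands still between calls to the robot, and variables do not carry over. Pictures are saved under pics/ and viewed, and the job is handed in when it is done.

Besides the shell and the picture viewer there is one more tool, called after "Request:" by a JSON object that holds its "fn" and its "kwargs". arm_command: Moves the arm, as the interface text tells. Shifts and turns lie within -1 to 1; 1 stands for 25 mm of shift or 45 degrees of turn. Its arguments: {"type":"object","properties":{"targets":{"type":"array","items":{"type":"number","minimum":-1,"maximum":1}},"newtons":{"type":"number"}},"required":["targets"]}

I'll start by looking at the state and the fixed cameras.

```bash
mkdir -p pics; ls
python3 - <<'E'
from bench import *
import cv2
s=read_state()
for k,v in s.items(): print(k,v)
for n in ["scene","top","wrist"]:
    im=camera(n); cv2.imwrite(f"pics/{n}0.png",im[:,:,::-1])
    print(n,calibration(n))
E
```

```text
pics
time 0.0
joint_positions [-1.23262603  0.33287187 -0.06472778  1.46095454  0.02159143  1.3499057
 -0.0885284 ]
joint_vel [-0.00049044  0.00140244 -0.00120932  0.00176784  0.0012658  -0.00220127
  0.00150321]
joint_torque [ 5.49320303e-04 -6.23258328e+01  2.48802023e-02 -3.89886189e+01
 -6.13189023e-02  3.99486395e-02  1.67097114e-04]
ee_pos [0.22047962 0.58442866 0.24374768]
eef_rot [ 0.12634973  0.69570862 -0.12736013  0.69556068]
ft_force [-0.63357482 -1.33937347 -0.0222664 ]
torque [-0.00897543  0.03391918  0.00915862]
width 0.08733518678564955
scene {'camera_matrix': array([[477.44510187,   0.        , 278.47738511],
       [  0.        , 477.44510187, 213.70169567],
       [  0.        ,   0.        ,   1.        ]]), 'R': array([[ 0.7008937 ,  0.71324856,  0.00495037],
       [ 0.62255713, -0.60835662, -0.49226501],
       [-0.34809572,  0.34810733, -0.8704313 ]]), 't': array([-0.29568034, -0.21072648,  1.47068612])}
top {'camera_matrix': array([[444.34741111,   0.        , 282.43906365],
       [  0.        , 444.34741111, 210.16841639],
       [  0.        ,   0.        ,   1.        ]]), 'R': array([[-0.01912632, -0.9996882 , -0.01605243],
       [-0.9903274 ,  0.02114917, -0.13712894],
       [ 0.13742567,  0.01327439, -0.99042313]]), 't': array([0.01959166, 0.48526216, 1.48354989])}
wrist {'camera_matrix': array([[320.36966854,   0.        , 280.6762016 ],
       [  0.        , 320.36966854, 207.50141461],
       [  0.        ,   0.        ,   1.        ]]), 'tool_from_camera': array([[ 6.26306695e-04, -2.42221033e-01,  9.70220892e-01,
        -1.40465575e-01],
       [ 9.99999466e-01, -6.46074420e-04, -8.06825725e-04,
         4.72493985e-04],
       [ 8.22265061e-04,  9.70220879e-01,  2.42220499e-01,
        -6.57709948e-02],
       [ 0.00000000e+00,  0.00000000e+00,  0.00000000e+00,
         1.00000000e+00]])}
```

```bash
cat > h.py <<'E'
from bench import *
import numpy as np, cv2
from scipy.spatial.transform import Rotation as Rn
def cam(n):
    c=calibration(n); return c["camera_matrix"],c.get("R"),c.get("t"),c.get("tool_from_camera")
def ray(n,uv,st=None):
    K,R,t,T=cam(n); d=np.linalg.inv(K)@np.array([uv[0],uv[1],1.])
    if n=="wrist":
        st=st or read_state(); Rw=Rn.from_quat(st["eef_rot"]).as_matrix(); 
        o=Rw@T[:3,3]+st["ee_pos"]; return o,Rw@T[:3,:3]@d
    return -R.T@t, R.T@d
def onz(n,uv,z,st=None):
    o,d=ray(n,uv,st); return o+d*(z-o[2])/d[2]
def proj(n,X,st=None):
    K,R,t,T=cam(n); X=np.atleast_2d(X).astype(float)
    if n=="wrist":
        st=st or read_state(); Rw=Rn.from_quat(st["eef_rot"]).as_matrix()
        Xt=(X-st["ee_pos"])@Rw; c=(Xt-T[:3,3])@T[:3,:3]
    else: c=X@R.T+t
    p=c@K.T; return p[:,:2]/p[:,2:]
def tri(obs):
    A=np.zeros((3,3));b=np.zeros(3)
    for n,uv in obs:
        o,d=ray(n,uv); d=d/np.linalg.norm(d); P=np.eye(3)-np.outer(d,d); A+=P;b+=P@o
    X=np.linalg.solve(A,b); return X,[np.linalg.norm(proj(n,X)[0]-uv).round(1) for n,uv in obs]
def snap(n,name,crop=None,k=1):
    st=read_state(); im=camera(n)[:,:,::-1].copy()
    o=im if crop is None else im[crop[1]:crop[3],crop[0]:crop[2]]
    if k!=1: o=cv2.resize(o,None,fx=k,fy=k,interpolation=cv2.INTER_CUBIC)
    cv2.imwrite(f"pics/{name}.png",o); return im,st
def where(): 
    s=read_state(); R=Rn.from_quat(s["eef_rot"]).as_matrix()
    print("t %.2f"%s["time"],"p",s["ee_pos"].round(4),"X",R[:,0].round(3),"Y",R[:,1].round(3),"Z",R[:,2].round(3),"F",np.round(s["ft_force"],1),"w %.4f"%s["width"]); return s,R
E
python3 - <<'E'
from h import *
where()
im=cv2.imread("pics/top0.png"); sc=cv2.imread("pics/scene0.png")
cv2.imwrite("pics/tc1.png",cv2.resize(im[100:260,220:420],None,fx=4,fy=3.75,interpolation=cv2.INTER_CUBIC)[:600])
cv2.imwrite("pics/sc1.png",cv2.resize(sc[200:380,240:440],None,fx=3.3,fy=3.3,interpolation=cv2.INTER_CUBIC))
cv2.imwrite("pics/sc2.png",cv2.resize(sc[240:410,130:300],None,fx=3.5,fy=3.5,interpolation=cv2.INTER_CUBIC))
E
```

```text
t 0.15 p [0.2206 0.5845 0.2439] X [-0.    -0.001 -1.   ] Y [ 0.353  0.936 -0.001] Z [ 0.936 -0.353  0.   ] F [-0.  -0.4 -0.4] w 0.0871
```

The candidates, in top-camera pixels:
- **Bar:** the plain long strip at (397,213). The wrench at (379,207) is forked and ringed, so it isn't the bar.
- **Red pin:** (347,213), with a thick shank. The thin pin at (364,217) is blue.
- **Rolls:** the ones in the brown tray at about (182,200), (212,200), (182,229) and (212,229). The black and turquoise ones at (188,273), (215,275), (165,289) and (198,298) are not meant.

Now I'll turn these into positions.

Run:
```python
from h import *
im=cv2.imread("pics/top0.png"); sc=cv2.imread("pics/scene0.png")
T=lambda x,y:(220+(x+.5)/4-.5,100+(y+.5)/3.75-.5)
S=lambda x,y:(240+x/3.3,200+y/3.3)
# shelf corners outer (rail top): top-cam picks & scene picks
c={"FL":(T(72,272),S(430,12)) ,"FR":(T(488,248),S(130,328)),"BL":(T(60,98),S(598,130)),"BR":(T(472,74),S(298,480))}
c={"FL":(T(72,270),S(432,12)),"FR":(T(490,245),S(130,326))}
c={}
# top corners: FL(front-left) seen from scene = far-left of image? determine by projection
for nm,t in {"FL":T(71,270),"FR":T(490,246),"BL":T(60,98),"BR":T(472,74)}.items():
    p=onz("top",t,0.18); print(nm,p.round(4), "scene px",proj("scene",p).round(0), "crop",((proj("scene",p)[0]-[240,200])*3.3).round(0))
# white dots
dots=[T(238,303),T(255,342),T(299,344),T(325,311)]
for d in dots: print("dot",onz("top",d,0.141).round(4))
# bar ends
g=cv2.cvtColor(im,cv2.COLOR_BGR2GRAY)
print("bar", onz("top",T(701,327),0.018).round(4), onz("top",T(710,518),0.018).round(4))
S2=lambda x,y:(130+x/3.5,240+y/3.5)
print("bar scene", onz("scene",S2(110,265),0.018).round(4), onz("scene",S2(266,447),0.018).round(4))
hsv=cv2.cvtColor(im,cv2.COLOR_BGR2HSV); 
m=((hsv[...,1]>150)&((hsv[...,0]<8)|(hsv[...,0]>172))&(hsv[...,2]>80)).astype(np.uint8); m[:180]=0;m[250:]=0;m[:,:332]=0;m[:,410:]=0
ys,xs=np.nonzero(m); r=cv2.minAreaRect(np.stack([xs,ys],1).astype(np.float32)); print("pin grip top",r,onz("top",(xs.mean(),ys.mean()),0.03).round(4))
print("pin nose",onz("top",T(511,335),0.017).round(4),"shoulder",onz("top",T(508,404),0.017).round(4),"grip rear",onz("top",T(506,462),0.03).round(4))
print("pin scene nose",onz("scene",S2(437,280),0.017).round(4),"shoulder",onz("scene",S2(380,207),0.017).round(4))
for q in [(445,284),(762,280),(775,546),(447,548)]: print("tray",onz("top",T(*q),0.026).round(4))
```

```text
FL [0.5898 0.1463 0.18  ] scene px [[370. 205.]] crop [430.  16.]
FR [ 0.6027 -0.181   0.18  ] scene px [[278. 299.]] crop [125. 327.]
BL [0.7386 0.1542 0.18  ] scene px [[422. 242.]] crop [599. 140.]
BR [ 0.7516 -0.1724  0.18  ] scene px [[331. 345.]] crop [300. 479.]
dot [0.5669 0.0171 0.141 ]
dot [0.5328 0.0042 0.141 ]
dot [ 0.5303 -0.0309  0.141 ]
dot [ 0.5584 -0.0523  0.141 ]
bar [ 0.5609 -0.3807  0.018 ] [ 0.3845 -0.3788  0.018 ]
bar scene [ 0.391  -0.3779  0.018 ] [ 0.5647 -0.3802  0.018 ]
pin grip top ((346.5, 215.0), (14.0, 7.0), 90.0) [ 0.4637 -0.2073  0.03  ]
pin nose [ 0.5572 -0.2165  0.017 ] shoulder [ 0.4929 -0.2114  0.017 ] grip rear [ 0.438  -0.2059  0.03  ]
pin scene nose [ 0.5612 -0.2192  0.017 ] shoulder [ 0.4929 -0.2118  0.017 ]
tray [ 0.6047 -0.1602  0.026 ]
tray [ 0.6022 -0.4335  0.026 ]
tray [ 0.3576 -0.4302  0.026 ]
tray [ 0.3613 -0.1536  0.026 ]
```

Request:
{"fn": "arm_command", "kwargs": {"targets": [-0.15,0,0,0,-0.45,0.9,1,-0.15,0,0,0,-0.6,0.9,1,-0.15,0,0,0,-0.75,0.9,1,0,0,0,0,-0.9,0.9,1,0,0,0,0,-0.9,0.9,1,0,0,0,0,-0.9,0.9,1,0,0,0,0,-0.9,0.9,1,0,0,0,0,-0.9,0.9,1], "newtons": 20}}

```text
time: 0.82
ee_pos: [0.3872, 0.4114, 0.2402]
eef_rot: [-0.01, 0.709, 0.008, 0.705]
ft_force: [-0.7, 1.3, -0.5]
width: 0.0871
```

Run:
```python
from h import *
where(); print(read_state()["joint_positions"].round(2))
# heights by triangulation with refined picks
T=lambda x,y:(220+(x+.5)/4-.5,100+(y+.5)/3.75-.5)
S=lambda x,y:(240+(x+.5)/3.3-.5,200+(y+.5)/3.3-.5)
for nm,t,s in [("FL",T(71,270),S(432,12)),("FR",T(490,246),S(130,326)),("BL",T(60,98),S(598,132)),("BR",T(472,74),S(298,480)),("dotA",T(238,303),S(287,132)),("dotB",T(325,311),S(209,186)),("dotB",T(299,344),S(209,186)),("dotC",T(255,342),S(200,143)),("mastFL",T(245,114),S(402,225)),("mastFR",T(292,110),S(440,265))]:
    print(nm,*tri([("top",t),("scene",s)]))
```

```text
t 0.82 p [0.3872 0.4114 0.2402] X [-0.006 -0.003 -1.   ] Y [-0.025  1.    -0.003] Z [ 1.     0.025 -0.007] F [-0.7  1.3 -0.5] w 0.0871
[-0.91  0.21  0.02  1.63 -0.01  1.31  0.7 ]
FL [0.58862808 0.14592706 0.18695803] [np.float64(0.2), np.float64(0.3)]
FR [ 0.60322456 -0.17971243  0.1815279 ] [np.float64(0.5), np.float64(0.6)]
BL [0.73463405 0.15265574 0.19075402] [np.float64(0.1), np.float64(0.2)]
BR [ 0.75063261 -0.17302353  0.1807652 ] [np.float64(0.3), np.float64(0.5)]
dotA [0.56782119 0.01785856 0.13992412] [np.float64(0.3), np.float64(0.4)]
dotB [ 0.55852788 -0.05273328  0.13887856] [np.float64(0.2), np.float64(0.2)]
dotB [ 0.54152085 -0.03172727  0.07959245] [np.float64(0.0), np.float64(0.0)]
dotC [ 0.52905073 -0.00808445  0.10812497] [np.float64(4.9), np.float64(6.4)]
mastFL [ 0.69759829 -0.00248966  0.22334693] [np.float64(4.3), np.float64(6.1)]
mastFR [ 0.71829215 -0.02220112  0.21763454] [np.float64(3.1), np.float64(4.5)]
```

Request:
{"fn": "arm_command", "kwargs": {"targets": [0,0,0,0,-1,0.6,1,0,0,0,0,-1,0.6,1,0,0,0,0,-1,0.6,1,0,0,0,0,-1,0.3,1,0,0,0,0,-1,0,1,0,0,0,0,-1,0,1,0,0,0,0,-1,0,1,0,0,0,0,-1,0,1,0,0,0,0,-1,0,1,0,0,0,0,-1,0,1,0,0,0,0,-1,0,1,0,0,0,0,-1,0,1]}}

```text
time: 1.82
ee_pos: [0.4507, 0.0942, 0.2381]
eef_rot: [-0.009, 0.71, 0.004, 0.704]
ft_force: [-0.2, 0.0, 0.3]
width: 0.087
```

Request:
{"fn": "arm_command", "kwargs": {"targets": [0,0,0,0,-1,0,1,0,0,0,0,-1,0,1,0,0,0,0,-1,0,1,0,0,0,0,-1,0,1,0,0,0,0,-1,0,1,0,0,0,0,-1,0,1,0,0,0,0,-1,0,1,0,0,0,0,-1,0,1,0,0,0,0,-1,0,1,0,0,0,0,-1,0,1,0,0,0,0,-1,0,1,0,0,0,0,-1,0,1]}}

```text
time: 2.82
ee_pos: [0.4523, -0.2212, 0.239]
eef_rot: [-0.008, 0.71, 0.005, 0.704]
ft_force: [1.2, 0.1, 0.6]
width: 0.087
```

Run:
```python
from h import *
where(); print(read_state()["joint_positions"].round(2))
```

```text
t 2.82 p [ 0.4523 -0.2212  0.239 ] X [-0.009 -0.004 -1.   ] Y [-0.019  1.    -0.004] Z [ 1.     0.019 -0.009] F [1.2 0.1 0.6] w 0.0870
[-0.24  0.06  0.63  1.81 -0.03  1.29  1.99]
```

Request:
{"fn": "arm_command", "kwargs": {"targets": [0.02,0,0,0,-1,0.4,0.4,0.02,0,0,0,-1,0.4,0.4,0,0,0,0,-1,0,0.4,0,0,0,0.5,-1,0,0.4,0,0,0,1,-1,0,0.4,0,0,0,1,-0.9,0,0.4,0,0,0,1,0,0,0.4,0,0,0,0.5,0,0,0.4,0,0,0,0,0,0,0.4]}}

```text
time: 3.57
ee_pos: [0.4688, -0.3831, 0.1348]
eef_rot: [0.004, 0.71, -0.01, 0.704]
ft_force: [-1.0, 0.3, 1.2]
width: 0.0379
```

Run:
```python
from h import *
im,st=snap("wrist","w1"); where(); print(read_state()["joint_positions"].round(2))
print(proj("wrist",[[.563,-.380,.018],[.387,-.379,.018],[.473,-.379,.018]],st))
```

```text
t 3.62 p [ 0.4692 -0.3829  0.1359] X [-0.008 -0.008 -1.   ] Y [ 0.019  1.    -0.008] Z [ 1.    -0.019 -0.008] F [-0.2  0.6  0.8] w 0.0368
[ 0.06  0.44  0.69  1.68 -0.29  1.14  2.38]
[[286.93762302 312.07976557]
 [284.72589349 107.20620372]
 [286.47871475 215.18939657]]
```

Request:
{"fn": "arm_command", "kwargs": {"targets": [0,0,0,1,0.16,0.15,0.4,0,0,0,1,0,0,0.4,0,0,0,1,0,0,0.4,0,0,0,0.8,0,0,0.4,0,0,0,0.3,0,0,0.4,0,0,0,0.1,0,0,0.4]}}

```text
time: 4.12
ee_pos: [0.4786, -0.3797, 0.0356]
eef_rot: [0.001, 0.706, -0.009, 0.708]
ft_force: [0.3, -0.2, 1.3]
width: 0.0348
```

Run:
```python
from h import *
where()
```

```text
t 4.12 p [ 0.4786 -0.3797  0.0356] X [ 0.003 -0.011 -1.   ] Y [ 0.014  1.    -0.011] Z [ 1.    -0.014  0.003] F [ 0.3 -0.2  1.3] w 0.0348
```

Request:
{"fn": "arm_command", "kwargs": {"targets": [0,0,0,0.2,0,-0.35,0.4,0,0,0,0.1,0,-0.1,0.4,0,0,0,0,0,0,0,0,0,0,0,0,0,0,0,0,0,0,0,0,0,0,0,0,0,0,0,0,0,0,0,0,0,0,0], "newtons": 50}}

```text
time: 4.7
ee_pos: [0.4691, -0.3808, 0.0335]
eef_rot: [-0.0, 0.704, -0.01, 0.711]
ft_force: [-0.1, 0.3, -2.3]
width: 0.0136
```

Run:
```python
from h import *
where()
```

```text
t 4.70 p [ 0.4691 -0.3808  0.0335] X [ 0.01  -0.014 -1.   ] Y [ 0.013  1.    -0.014] Z [ 1.    -0.013  0.01 ] F [-0.1  0.3 -2.3] w 0.0136
```

Request:
{"fn": "arm_command", "kwargs": {"targets": [0,0,0,0,0,0,0.3,0,0,0,0.2,0,0,0.3,0,0,0,0.2,0,0,0.3,0,0,0,0.1,0,0,0.3,0,0,0,0,0,0,0,0,0,0,0,0,0,0,0,0,0,0,0,0,0], "newtons": 60}}

```text
time: 5.28
ee_pos: [0.4704, -0.3833, 0.0275]
eef_rot: [0.0, 0.702, -0.01, 0.712]
ft_force: [-2.3, 3.8, 6.7]
width: 0.0134
```

Run:
```python
from h import *
where()
```

```text
t 5.28 p [ 0.4704 -0.3833  0.0275] X [ 0.015 -0.013 -1.   ] Y [ 0.014  1.    -0.013] Z [ 1.    -0.014  0.015] F [-2.3  3.8  6.7] w 0.0134
```

Request:
{"fn": "arm_command", "kwargs": {"targets": [0,0,0,-1,0,0,0,0,0,0,-1,0,0,0,0,0,0,-1,0,-0.3,0,0.15,0,0,-1,0,-0.3,0,0.15,0,0,-1,0.3,-0.3,0,0.15,0,0,-1,0.4,-0.4,0,0.15,0,0,-0.8,0.6,-0.5,0,0.15,0,0,0,0.8,-0.6,0,0.07,0,0,0,1,-0.7,0,0,0,0,0,1,-0.75,0,0,0,0,0,1,-0.75,0,0,0,0,0,1,-0.75,0]}}

```text
time: 6.28
ee_pos: [0.4275, -0.1907, 0.1918]
eef_rot: [0.238, 0.663, -0.246, 0.666]
ft_force: [1.6, -0.2, -2.1]
width: 0.0136
```

```bash
cat >> h.py <<'E'
def plan(p,yaw_deg=None,bdir=None):
    """delta to target TCP p in current tool units; level tool (X down, bar-level tweak off)"""
    s,R=where(); d=R.T@(np.array(p)-s["ee_pos"])/.025
    print("shift units xyz",d.round(2))
    if yaw_deg is not None:
        y=np.radians(yaw_deg); Rt=np.stack([[0,0,-1],[-np.sin(y),np.cos(y),0],[np.cos(y),np.sin(y),0]],1)
        w=Rn.from_matrix(R.T@Rt).as_rotvec(degrees=True)/45; print("turn units",w.round(3), "yaw now",np.degrees(np.arctan2(R[1,2],R[0,2])).round(1))
E
python3 - <<'E'
from h import *
plan([.4477,.0692,.16],-37); print(read_state()["joint_positions"].round(2))
E
```

```text
t 6.28 p [ 0.4275 -0.1907  0.1918] X [ 0.001 -0.012 -1.   ] Y [ 0.643  0.765 -0.009] Z [ 0.766 -0.643  0.008] F [ 1.6 -0.2 -2.1] w 0.0136
shift units xyz [ 1.15  8.49 -6.08]
turn units [-0.068  0.01   0.012] yaw now -40.0
[-0.45 -0.01  0.77  1.97  0.02  1.18  1.18]
```

Request:
{"fn": "arm_command", "kwargs": {"targets": [-0.03,0,0,0,1,-0.75,0,-0.03,0,0,0,1,-0.75,0,0,0,0,0,1,-0.75,0,0,0,0,0,1,-0.75,0,0,0,0,0,1,-0.75,0,0,0,0,0,1,-0.7,0,0,0,0,0,1,-0.7,0,0,0,0,0,0.9,-0.7,0,0,0,0,0.4,0,0,0,0,0,0,0.4,0,0,0]}}

```text
time: 7.12
ee_pos: [0.4282, 0.0749, 0.1637]
eef_rot: [0.218, 0.67, -0.226, 0.672]
ft_force: [-0.0, -0.5, -3.4]
width: 0.0131
```

Run:
```python
from h import *
im,st=snap("wrist","w2"); snap("top","t2",(230,100,330,260),3.7); im2,_=snap("scene","s2",(220,180,400,340),3.7)
plan([.4477,.0692,.138],-37); print(read_state()["joint_positions"].round(2))
```

```text
t 7.27 p [0.4278 0.0731 0.1636] X [-0.003 -0.011 -1.   ] Y [ 0.598  0.801 -0.011] Z [ 0.801 -0.598  0.005] F [-0.1 -0.  -2.9] w 0.0132
shift units xyz [1.02 0.36 0.73]
turn units [0.005 0.006 0.014] yaw now -36.8
[-0.72 -0.04  0.43  2.06  0.03  1.13  0.63]
```

```bash
cat >> h.py <<'E'
A=np.array([.5635,-.018]); TX=.0165; TIP=.093; PSI=.041
def jack(yaw_deg,rtip,zs,lat=0.):
    """TCP for bar pointing yaw (world deg), tip at radius rtip from axis, socket height zs"""
    y=np.radians(yaw_deg); u=np.array([np.cos(y),np.sin(y)]); n=np.array([-u[1],u[0]])
    g=A-u*(rtip+TIP)+n*lat; p=[g[0],g[1],zs+TX]; plan(p,yaw_deg)
    s=read_state(); R=Rn.from_quat(s["eef_rot"]).as_matrix(); tip=s["ee_pos"]+R@[TX-.015*TIP*-1*0,0,TIP]
    v=tip[:2]-A; z=R[:,2]; print("target",np.round(p,4),"tip now",tip.round(4),"r %.4f"%np.hypot(*v),"line offset %.4f"%(z[0]*v[1]-z[1]*v[0]))
E
python3 - <<'E'
from h import *
jack(-37,.055,.1215)
s,R=where(); tip=s["ee_pos"]+R@[TX,0,TIP]; print(proj("scene",tip),"seen",220+319/3.7,180+162/3.7, proj("top",tip),"seen",230+188/3.7,100+370/3.7)
# dots, top crop: 
dd=np.array([onz("top",(230+(x+.5)/3.7-.5,100+(y+.5)/3.7-.5),.1395)[:2] for x,y in [(182,298),(199,336),(239,340),(263,308)]]); print(dd.round(4))
c,r=cv2.minEnclosingCircle(dd.astype(np.float32)); print(c,r,np.degrees(np.arctan2(*(dd-A).T[::-1])))
E
```

```text
t 7.27 p [0.4278 0.0731 0.1636] X [-0.003 -0.011 -1.   ] Y [ 0.598  0.801 -0.011] Z [ 0.801 -0.598  0.005] F [-0.1 -0.  -2.9] w 0.0132
shift units xyz [1.02 0.36 0.61]
turn units [0.005 0.006 0.014] yaw now -36.8
target [0.4453 0.0711 0.138 ] tip now [0.5023 0.0173 0.1475] r 0.0707 line offset -0.0084
t 7.27 p [0.4278 0.0731 0.1636] X [-0.003 -0.011 -1.   ] Y [ 0.598  0.801 -0.011] Z [ 0.801 -0.598  0.005] F [-0.1 -0.  -2.9] w 0.0132
[[306.71925036 221.36695802]] seen 306.2162162162162 223.78378378378378 [[279.38841733 200.05656863]] seen 280.81081081081084 200.0
[[ 0.5681  0.0181]
 [ 0.5344  0.004 ]
 [ 0.5301 -0.0304]
 [ 0.5577 -0.0518]]
(0.562697172164917, -0.016827795654535294) 0.035418495535850525 [  82.72159332  142.93966155 -159.60642335  -99.69706979]
```

```bash
sed -i 's/^A=.*; TX/A=np.array([.563,-.0173]); TX/' h.py
python3 - <<'E'
from h import *
im,st=snap("scene","s3",(285,185,365,245),10)
s,R=where()
for c in [(TX,0,TIP),(TX-.007,.007,TIP),(TX-.007,-.007,TIP),(TX+.007,.007,TIP),(TX+.007,-.007,TIP)]:
    print((proj("scene",s["ee_pos"]+R@c)[0]-[285,185])*10)
E
```

```text
t 7.32 p [0.4283 0.0729 0.1643] X [-0.002 -0.011 -1.   ] Y [ 0.599  0.801 -0.01 ] Z [ 0.801 -0.599  0.005] F [ 0.2  1.  -1.8] w 0.0133
[217.91978189 363.95064998]
[248.02804949 346.92451478]
[191.51860003 353.25448305]
[244.02454765 374.52672697]
[188.09368094 380.81722079]
```

Run:
```python
from h import *
for q in [(418,547),(157,575),(290,465),(190,470)]:
    p=onz("scene",(285+q[0]/10-.5,185+q[1]/10-.5),.1395); v=p[:2]-A; print(q,p.round(4),np.hypot(*v).round(4),np.degrees(np.arctan2(v[1],v[0])).round(1))
for z in (.12,.13,.14):
  for a in (142,202):
    p=[A[0]+.042*np.cos(np.radians(a)),A[1]+.042*np.sin(np.radians(a)),z]; print(a,z,(proj("scene",p)[0]-[284.5,184.5])*10)
jack(-37.7,.055,.1215)
```

```text
(418, 547) [0.5669 0.0192 0.1395] 0.0367 83.9
(157, 575) [ 0.5279 -0.0315  0.1395] 0.0379 -157.9
(290, 465) [0.5298 0.0132 0.1395] 0.0451 137.4
(190, 470) [ 0.5136 -0.0053  0.1395] 0.0508 166.3
142 0.12 [271.93282587 513.22133936]
202 0.12 [137.95754407 603.79694719]
142 0.13 [274.59220551 494.87391826]
202 0.13 [139.64316761 585.93086684]
142 0.14 [277.29124441 476.25288251]
202 0.14 [141.35419966 567.79547936]
t 7.32 p [0.4283 0.0729 0.1643] X [-0.002 -0.011 -1.   ] Y [ 0.599  0.801 -0.01 ] Z [ 0.801 -0.599  0.005] F [ 0.2  1.  -1.8] w 0.0133
shift units xyz [1.05 0.44 0.55]
turn units [0.02  0.007 0.012] yaw now -36.8
target [0.4459 0.0732 0.138 ] tip now [0.5027 0.017  0.1482] r 0.0694 line offset -0.0086
```

Request:
{"fn": "arm_command", "kwargs": {"targets": [0.01,0,0,0.6,0.3,0,0,0,0,0,0.35,0.15,0.2,0,0,0,0,0.1,0,0.3,0]}}

```text
time: 7.57
ee_pos: [0.4466, 0.0721, 0.1389]
eef_rot: [0.224, 0.668, -0.23, 0.671]
ft_force: [-0.2, 0.4, -2.5]
width: 0.0136
```

Run:
```python
from h import *
jack(-37.3,.014,.1215)
im,st=snap("scene","s4",(275,195,355,255),10)
```

```text
t 7.57 p [0.4466 0.0721 0.1389] X [ 0.001 -0.009 -1.   ] Y [ 0.608  0.794 -0.006] Z [ 0.794 -0.608  0.006] F [-0.2  0.4 -2.5] w 0.0136
shift units xyz [ 0.05 -0.02  1.59]
turn units [-0.003  0.008  0.008] yaw now -37.5
target [0.4779 0.0475 0.138 ] tip now [0.5204 0.0154 0.123 ] r 0.0537 line offset 0.0001
```

Request:
{"fn": "arm_command", "kwargs": {"targets": [0,0,0,0.03,0,0.5,0,0,0,0,0,0,0.5,0]}}

```text
time: 7.78
ee_pos: [0.465, 0.0563, 0.1381]
eef_rot: [0.224, 0.67, -0.23, 0.669]
ft_force: [0.4, 1.2, 0.7]
width: 0.0131
```

Run:
```python
from h import *
jack(-37.3,.014,.1215)
```

```text
t 7.78 p [0.465  0.0563 0.1381] X [-0.005 -0.007 -1.   ] Y [ 0.608  0.794 -0.009] Z [ 0.794 -0.608  0.001] F [0.4 1.2 0.7] w 0.0131
shift units xyz [0.   0.04 0.62]
turn units [-0.003  0.001  0.011] yaw now -37.4
target [0.4779 0.0475 0.138 ] tip now [ 5.387e-01 -4.000e-04  1.216e-01] r 0.0296 line offset -0.0013
```

Request:
{"fn": "arm_command", "kwargs": {"targets": [0,0,0,0,0.03,0.5,0,-0.1,0,0,0,-0.33,0.1,0,-0.14,0,0,-0.01,-0.47,0.03,0,-0.14,0,0,-0.01,-0.47,0.03,0,-0.14,0,0,-0.01,-0.47,0.03,0]}}

```text
time: 8.2
ee_pos: [0.4609, 0.0121, 0.1417]
eef_rot: [0.08, 0.705, -0.08, 0.7]
ft_force: [0.7, 7.4, -5.0]
width: 0.0132
```

Run:
```python
from h import *
jack(-10,.014,.1225)
im,st=snap("scene","s5",(275,195,355,255),10)
```

```text
t 8.20 p [0.4609 0.0121 0.1417] X [-0.006  0.001 -1.   ] Y [ 0.225  0.974 -0.   ] Z [ 0.974 -0.225 -0.006] F [ 0.7  7.4 -5. ] w 0.0132
shift units xyz [ 0.11 -0.45 -0.03]
turn units [-0.066 -0.008 -0.   ] yaw now -13.0
target [0.4576 0.0013 0.139 ] tip now [ 0.5514 -0.0088  0.1246] r 0.0144 line offset 0.0057
```

Request:
{"fn": "arm_command", "kwargs": {"targets": [-0.14,0,0,0.07,-0.6,0.02,0,-0.14,0,0,0.03,-0.55,0.02,0,-0.14,0,0,0,-0.55,0.02,0,-0.14,0,0,0,-0.55,0.02,0,-0.14,0,0,0,-0.55,0.02,0,-0.14,0,0,0,-0.55,0.02,0]}}

```text
time: 8.75
ee_pos: [0.4675, -0.0633, 0.1418]
eef_rot: [-0.158, 0.689, 0.172, 0.686]
ft_force: [-3.0, 10.2, -1.1]
width: 0.0132
```

Run:
```python
from h import *
jack(26,.014,.1235)
im,st=snap("scene","s6",(275,195,355,255),10)
```

```text
t 8.75 p [ 0.4675 -0.0633  0.1418] X [-0.009  0.018 -1.   ] Y [-0.453  0.891  0.02 ] Z [0.891 0.453 0.   ] F [-3.  10.2 -1.1] w 0.0132
shift units xyz [ 0.07 -0.02 -0.04]
turn units [ 0.021  0.    -0.025] yaw now 27.0
target [ 0.4668 -0.0642  0.14  ] tip now [ 0.5502 -0.0208  0.1253] r 0.0132 line offset 0.0026
```

Run:
```python
from h import *
for nm,z,qs in [("s4",.1395,[(520,447),(258,475)]),("s5",.1405,[(497,430),(250,510)]),("s6",.1415,[(533,455),(267,455)])]:
  for q in qs:
    p=onz("scene",(275+q[0]/10-.5,195+q[1]/10-.5),z); v=p[:2]-A; print(nm,q,p.round(4),np.hypot(*v).round(4),np.degrees(np.arctan2(v[1],v[0])).round(1))
```

```text
s4 (520, 447) [0.5673 0.0195 0.1395] 0.0371 83.4
s4 (258, 475) [ 0.5281 -0.0314  0.1395] 0.0377 -158.1
s5 (497, 430) [0.5605 0.0185 0.1405] 0.0359 94.0
s5 (250, 510) [ 0.5336 -0.0398  0.1405] 0.0371 -142.6
s6 (533, 455) [0.5715 0.0193 0.1415] 0.0376 77.0
s6 (267, 455) [ 0.5265 -0.0267  0.1415] 0.0377 -165.6
```

Request:
{"fn": "arm_command", "kwargs": {"targets": [0.08,0,0,0,0.15,-0.6,0,0.04,0,0,0,0.15,-1,0,0,0,0,0,0,-0.4,0,0.15,0,0,0,0.6,0,0,0.15,0,0,0,0.7,0.03,0,0.15,0,0,0,0.7,0.03,0,0.15,0,0,0,0.7,0.03,0,0.15,0,0,0,0.7,0.03,0,0.15,0,0,0,0.7,0.03,0,0.15,0,0,0,0.7,0.03,0,0.15,0,0,0,0.7,0.03,0]}}

```text
time: 9.72
ee_pos: [0.4343, 0.0475, 0.1502]
eef_rot: [0.221, 0.676, -0.208, 0.672]
ft_force: [-0.3, -0.3, -1.7]
width: 0.0133
```

Run:
```python
from h import *
jack(-44,.055,.1235)
snap("scene","s7",(275,195,355,255),10)
```

```text
t 9.72 p [0.4343 0.0475 0.1502] X [ 0.     0.018 -1.   ] Y [0.578 0.816 0.015] Z [ 0.816 -0.577 -0.01 ] F [-0.3 -0.3 -1.7] w 0.0133
shift units xyz [ 0.44  1.75 -0.15]
turn units [ 0.194 -0.015 -0.018] yaw now -35.3
target [0.4565 0.0855 0.14  ] tip now [ 0.5103 -0.0059  0.1328] r 0.0539 line offset -0.0212
```

```bash
cat >> h.py <<'E'
def dots(crop,k,qs,z):
    o=[]
    for q in qs:
        p=onz("scene",(crop[0]+q[0]/k-.5,crop[1]+q[1]/k-.5),z); v=p[:2]-A; a=np.degrees(np.arctan2(v[1],v[0])); o.append((np.hypot(*v).round(4),a.round(1),(a%60).round(1)))
    print("dots",o)
E
python3 - <<'E'
from h import *
dots((275,195),10,[(523,447),(260,462)],.1415)
jack(-41,.055,.1235)
E
```

```text
dots [(np.float64(0.0369), np.float64(81.7), np.float64(21.7)), (np.float64(0.0383), np.float64(-161.8), np.float64(18.2))]
t 9.77 p [0.4361 0.0506 0.1506] X [ 0.002  0.019 -1.   ] Y [0.585 0.811 0.017] Z [ 0.811 -0.585 -0.01 ] F [ 0.5  3.7 -1.1] w 0.0138
shift units xyz [ 0.45  1.3  -0.19]
turn units [ 0.116 -0.013 -0.021] yaw now -35.8
target [0.4513 0.0798 0.14  ] tip now [ 0.5116 -0.0035  0.1333] r 0.0533 line offset -0.0188
```

Request:
{"fn": "arm_command", "kwargs": {"targets": [0.1,0,-0.02,0.35,0.8,-0.2,0,0,0,0,0.15,0.45,0,0,0,0,0,0,0,0,0]}}

```text
time: 10.02
ee_pos: [0.4541, 0.079, 0.1398]
eef_rot: [0.248, 0.665, -0.244, 0.661]
ft_force: [0.6, -0.6, -1.8]
width: 0.0134
```

Run:
```python
from h import *
jack(-40,.014,.1235)
snap("scene","s8",(275,195,355,255),10)
```

```text
t 10.02 p [0.4541 0.079  0.1398] X [-0.004  0.007 -1.   ] Y [0.653 0.757 0.002] Z [ 0.757 -0.653 -0.008] F [ 0.6 -0.6 -1.8] w 0.0134
shift units xyz [-0.02 -0.13  1.53]
turn units [-0.017 -0.01  -0.003] yaw now -40.8
target [0.481  0.0515 0.14  ] tip now [0.5245 0.0184 0.1226] r 0.0525 line offset 0.0019
```

Request:
{"fn": "arm_command", "kwargs": {"targets": [0.02,0,0,0,-0.13,0.5,0,0,0,0,0,0,0.5,0,0,0,0,0,0,0.5,0,-0.08,0,0,0,-0.5,0.05,0,-0.13,0,0,0.03,-0.5,0.03,0,-0.13,0,0,0.03,-0.52,0.03,0,-0.13,0,0,0.03,-0.52,0.03,0]}}

```text
time: 10.65
ee_pos: [0.4345, 0.0188, 0.1331]
eef_rot: [0.122, 0.716, -0.108, 0.679]
ft_force: [0.3, -0.6, -2.6]
width: 0.0138
```

Run:
```python
from h import *
jack(-10,.014,.1245)
```

```text
t 10.65 p [0.4345 0.0188 0.1331] X [-0.049  0.028 -0.998] Y [0.321 0.947 0.011] Z [ 0.946 -0.32  -0.055] F [ 0.3 -0.6 -2.6] w 0.0138
shift units xyz [-0.38 -0.36  1.08]
turn units [-0.193 -0.069 -0.019] yaw now -18.7
target [0.4576 0.0013 0.141 ] tip now [ 0.5216 -0.0105  0.1115] r 0.0419 line offset -0.0068
```

Run:
```python
from h import *
snap("scene","s9",(265,185,365,260),8); snap("wrist","w9"); snap("top","t9",(240,140,340,215),8)
print(read_state()["joint_positions"].round(2))
```

```text
[-0.5   0.04  0.39  2.06 -0.05  1.09  1.15]
```

```bash
cat >> h.py <<'E'
def nearend(row,col=281,x=None):
    K,_,_,T=cam("wrist"); d=T[:3,:3]@np.linalg.inv(K)@[col,row,1.]; o=T[:3,3]; x=TX-.007 if x is None else x
    return (o+d*(x-o[0])/d[0])
E
python3 - <<'E'
from h import *
print(nearend(86),nearend(71))
v=[onz("top",(240+(x+.5)/8-.5,140+(y+.5)/8-.5),.1415)[:2]-A for x,y in [(315,318),(489,344)]]
print([(np.hypot(*q),np.degrees(np.arctan2(q[1],q[0]))) for q in v])
dots((265,185),8,[(500,440),(288,447),(305,560)],.1415)
E
```

```text
[ 0.0095      0.00054481 -0.08353011] [ 0.0095      0.0005486  -0.08968902]
[(np.float64(0.03571595595008016), np.float64(77.88300825583516)), (np.float64(0.03468184909093107), np.float64(-97.70112942173863))]
dots [(np.float64(0.0368), np.float64(80.3), np.float64(20.3)), (np.float64(0.0387), np.float64(-163.0), np.float64(17.0)), (np.float64(0.0353), np.float64(-102.0), np.float64(18.0))]
```

```bash
sed -i 's/TIP=.093/TIP=.0903/' h.py
python3 - <<'E'
from h import *
jack(-40.4,.058,.1235)
E
```

```text
t 10.80 p [0.4349 0.0184 0.1333] X [-0.048  0.028 -0.998] Y [0.329 0.944 0.011] Z [ 0.943 -0.328 -0.055] F [ 0.4  0.5 -2.5] w 0.0136
shift units xyz [-0.23  2.48 -0.24]
turn units [ 0.471 -0.072 -0.001] yaw now -19.2
target [0.4501 0.0788 0.14  ] tip now [ 0.5193 -0.0107  0.1119] r 0.0442 line offset -0.0081
```

Request:
{"fn": "arm_command", "kwargs": {"targets": [0.14,-0.03,0,-0.1,0.4,-0.5,0,0.14,-0.02,0,-0.1,0.7,-0.1,0,0.12,-0.02,0,-0.05,0.7,0,0,0.06,0,0,0,0.5,0,0,0,0,0,0,0,0,0]}}

```text
time: 11.22
ee_pos: [0.4508, 0.0725, 0.1429]
eef_rot: [0.253, 0.659, -0.249, 0.662]
ft_force: [-0.2, 0.0, -2.2]
width: 0.0137
```

Run:
```python
from h import *
jack(-40.4,.054,.1235)
```

```text
t 11.22 p [0.4508 0.0725 0.1429] X [ 0.006  0.004 -1.   ] Y [0.664 0.747 0.007] Z [ 0.747 -0.665  0.002] F [-0.2  0.  -2.2] w 0.0137
shift units xyz [ 0.12  0.17 -0.03]
turn units [-0.028  0.002 -0.009] yaw now -41.6
target [0.4531 0.0762 0.14  ] tip now [0.5184 0.0126 0.1266] r 0.0537 line offset -0.0073
```

Request:
{"fn": "arm_command", "kwargs": {"targets": [-0.028,0,0,0.1,0.15,0,0,0,0,0,0,0,0,0]}}

```text
time: 11.38
ee_pos: [0.4538, 0.0751, 0.1406]
eef_rot: [0.245, 0.662, -0.241, 0.665]
ft_force: [-1.3, -0.2, -3.1]
width: 0.0132
```

Run:
```python
from h import *
jack(-40.4,.014,.1235)
snap("scene","s10",(275,195,355,255),10)
s,R=where()
for c in [(TX-.007,.007,TIP),(TX-.007,-.007,TIP),(TX+.007,.007,TIP),(TX+.007,-.007,TIP)]:
    print((proj("scene",s["ee_pos"]+R@c)[0]-[274.5,194.5])*10)
```

```text
t 11.38 p [0.4538 0.0751 0.1406] X [ 0.006  0.004 -1.   ] Y [0.646 0.763 0.007] Z [ 0.763 -0.646  0.002] F [-1.3 -0.2 -3.1] w 0.0132
shift units xyz [0.03 0.01 1.55]
turn units [ 0.003  0.003 -0.009] yaw now -40.3
target [0.4836 0.0503 0.14  ] tip now [0.5228 0.0168 0.1243] r 0.0527 line offset 0.0000
t 11.43 p [0.4536 0.0744 0.1407] X [ 0.006  0.004 -1.   ] Y [0.647 0.762 0.007] Z [ 0.762 -0.648  0.002] F [ 0.6 -0.3 -2. ] w 0.0138
[401.92764396 352.63340202]
[345.5661947  356.31207636]
[398.33544117 378.66679601]
[342.54824206 382.31830784]
```

Request:
{"fn": "arm_command", "kwargs": {"targets": [0,0,0,0.02,0,0.45,0,0,0,0,0,0,0.45,0]}}

```text
time: 11.6
ee_pos: [0.4693, 0.0599, 0.1398]
eef_rot: [0.245, 0.663, -0.241, 0.665]
ft_force: [1.0, 1.9, -2.7]
width: 0.0135
```

Run:
```python
from h import *
jack(-40.4,.014,.1235)
```

```text
t 11.60 p [0.4693 0.0599 0.1398] X [ 0.004  0.005 -1.   ] Y [0.645 0.764 0.006] Z [ 0.764 -0.645 -0.   ] F [ 1.   1.9 -2.7] w 0.0135
shift units xyz [-0.01  0.07  0.68]
turn units [ 0.005 -0.    -0.007] yaw now -40.2
target [0.4836 0.0503 0.14  ] tip now [0.5383 0.0017 0.1233] r 0.0311 line offset -0.0014
```

Request:
{"fn": "arm_command", "kwargs": {"targets": [0,0,0,0,0.03,0.55,0,-0.07,0,0,0,-0.35,0.1,0,-0.13,0,0,0.01,-0.5,0.03,0,-0.13,0,0,0.01,-0.5,0.03,0,-0.13,0,0,0.01,-0.5,0.03,0]}}

```text
time: 12.02
ee_pos: [0.4637, 0.0153, 0.1404]
eef_rot: [0.118, 0.695, -0.106, 0.702]
ft_force: [4.9, 10.2, -3.2]
width: 0.0135
```

Run:
```python
from h import *
jack(-15,.014,.1245)
```

```text
t 12.02 p [0.4637 0.0153 0.1404] X [ 0.013  0.015 -1.   ] Y [0.312 0.95  0.018] Z [ 0.95  -0.312  0.007] F [ 4.9 10.2 -3.2] w 0.0135
shift units xyz [-0.03 -0.23  0.02]
turn units [-0.07   0.01  -0.023] yaw now -18.2
target [0.4623 0.0097 0.141 ] tip now [ 0.5497 -0.0126  0.1246] r 0.0141 line offset 0.0003
```

Engaged. I'll continue this stroke.

Request:
{"fn": "arm_command", "kwargs": {"targets": [-0.12,0,0,0.01,-0.55,0.03,0,-0.12,0,0,0,-0.5,0.03,0,-0.12,0,0,0,-0.5,0.02,0,-0.12,0,0,0,-0.5,0.02,0,-0.12,0,0,0,-0.5,0.02,0,-0.12,0,0,0,-0.5,0.02,0,-0.12,0,0,0,-0.5,0.02,0,-0.12,0,0,0,-0.5,0.02,0]}}

```text
time: 12.68
ee_pos: [0.472, -0.0689, 0.1397]
eef_rot: [-0.165, 0.674, 0.189, 0.695]
ft_force: [-1.3, 11.2, -0.4]
width: 0.0135
```

Run:
```python
from h import *
jack(26,.014,.1255); print(read_state()["joint_positions"].round(2))
im,st=snap("scene","s11",(275,195,355,255),10)
```

```text
t 12.68 p [ 0.472  -0.0689  0.1397] X [ 0.02   0.041 -0.999] Y [-0.485  0.874  0.026] Z [0.874 0.484 0.037] F [-1.3 11.2 -0.4] w 0.0135
shift units xyz [-0.08  0.26  0.02]
turn units [ 0.067  0.046 -0.035] yaw now 29.0
target [ 0.4693 -0.063   0.142 ] tip now [ 0.5513 -0.0245  0.1266] r 0.0138 line offset -0.0006
[-0.35  0.08  0.45  2.   -0.09  1.05  2.22]
```

Request:
{"fn": "arm_command", "kwargs": {"targets": [0.06,0.04,-0.03,0,0.15,-0.6,0,0.04,0,0,0,0.15,-1,0,0.05,0,0,0,0.1,-0.4,0,0.15,0,0,0.04,0.7,0,0,0.15,0,0,0.04,0.77,0.03,0,0.15,0,0,0.04,0.77,0.03,0,0.15,0,0,0.04,0.77,0.03,0,0.15,0,0,0.04,0.77,0.03,0,0.15,0,0,0.03,0.77,0.03,0,0.15,0,0,0.03,0.77,0.03,0,0.15,0,0,0.03,0.77,0.03,0,0.05,0,0,0,0.6,0,0]}}

```text
time: 13.73
ee_pos: [0.4345, 0.07, 0.1313]
eef_rot: [0.224, 0.673, -0.22, 0.67]
ft_force: [-0.0, -0.5, -1.8]
width: 0.0135
```

Run:
```python
from h import *
dots((275,195),10,[(520,438),(261,463)],.1435)
im,st=snap("scene","s12",(275,195,355,255),10); im,st=snap("wrist","w12",(200,40,360,240),3)
jack(-40,.058,.1255);
```

```text
dots [(np.float64(0.0371), np.float64(84.3), np.float64(24.3)), (np.float64(0.0377), np.float64(-160.2), np.float64(19.8))]
t 13.83 p [0.4352 0.0705 0.1315] X [-0.001  0.006 -1.   ] Y [0.591 0.807 0.004] Z [ 0.807 -0.591 -0.005] F [-0.5 -0.4 -2.4] w 0.0131
shift units xyz [-0.42  0.58  0.28]
turn units [ 0.084 -0.006 -0.005] yaw now -36.2
target [0.4494 0.078  0.142 ] tip now [0.508  0.0173 0.1145] r 0.0650 line offset -0.0046
```

Run:
```python
from h import *
dots((275,195),10,[(516,436),(258,467)],.1435)
jack(-37.5,.054,.1257);
```

```text
dots [(np.float64(0.0367), np.float64(85.8), np.float64(25.8)), (np.float64(0.0379), np.float64(-158.2), np.float64(21.8))]
t 13.83 p [0.4352 0.0705 0.1315] X [-0.001  0.006 -1.   ] Y [0.591 0.807 0.004] Z [ 0.807 -0.591 -0.005] F [-0.5 -0.4 -2.4] w 0.0131
shift units xyz [-0.43  0.32  0.43]
turn units [ 0.028 -0.006 -0.005] yaw now -36.2
target [0.4485 0.0705 0.1422] tip now [0.508  0.0173 0.1145] r 0.0650 line offset -0.0046
```

Request:
{"fn": "arm_command", "kwargs": {"targets": [0.02,0,0,-0.4,0.3,0.1,0,0,0,0,0,0,0.25,0,0,0,0,0,0,0,0]}}

```text
time: 14.08
ee_pos: [0.4458, 0.0683, 0.1408]
eef_rot: [0.225, 0.672, -0.223, 0.669]
ft_force: [-0.8, -0.5, -3.0]
width: 0.0133
```

Run:
```python
from h import *
jack(-37.5,.014,.1257);
```

```text
t 14.08 p [0.4458 0.0683 0.1408] X [-0.004  0.005 -1.   ] Y [0.602 0.799 0.001] Z [ 0.799 -0.602 -0.006] F [-0.8 -0.5 -3. ] w 0.0133
shift units xyz [-0.07  0.12  1.63]
turn units [ 0.011 -0.007 -0.002] yaw now -37.0
target [0.4803 0.0462 0.1422] tip now [0.5179 0.0141 0.1238] r 0.0549 line offset -0.0021
```

Request:
{"fn": "arm_command", "kwargs": {"targets": [0.01,0,0,-0.07,0.1,0.15,0,0,0,0,-0.02,0.02,0.45,0,0,0,0,0,0.02,0.4,0]}}

```text
time: 14.33
ee_pos: [0.4669, 0.0536, 0.1422]
eef_rot: [0.228, 0.672, -0.226, 0.667]
ft_force: [0.1, 0.3, -3.2]
width: 0.0131
```

Run:
```python
from h import *
jack(-37.5,.014,.1257);
```

```text
t 14.33 p [0.4669 0.0536 0.1422] X [-0.006  0.005 -1.   ] Y [0.608 0.794 0.   ] Z [ 0.794 -0.608 -0.007] F [ 0.1  0.3 -3.2] w 0.0131
shift units xyz [-0.    0.09  0.61]
turn units [ 0.002 -0.009 -0.   ] yaw now -37.4
target [0.4803 0.0462 0.1422] tip now [ 0.5385 -0.0012  0.125 ] r 0.0294 line offset -0.0021
```

Request:
{"fn": "arm_command", "kwargs": {"targets": [0,0,0,0,0.05,0.55,0,-0.07,0,0,0,-0.35,0.1,0,-0.125,0.003,0,-0.01,-0.5,0.03,0,-0.125,0.003,0,-0.01,-0.5,0.03,0,-0.125,0.003,0,-0.01,-0.5,0.03,0,-0.125,0.003,0,-0.01,-0.52,0.03,0,-0.125,0.003,0,-0.01,-0.5,0.03,0,-0.125,0.003,0,-0.01,-0.5,0.02,0,-0.125,0.003,0,-0.01,-0.5,0.02,0,-0.125,0.003,0,-0.01,-0.5,0.02,0,-0.125,0.003,0,-0.01,-0.5,0.02,0,-0.12,0.003,0,-0.01,-0.5,0.02,0]}}

```text
time: 15.33
ee_pos: [0.4729, -0.0644, 0.1426]
eef_rot: [-0.147, 0.691, 0.177, 0.685]
ft_force: [-2.4, 11.2, 0.6]
width: 0.0132
```

Run:
```python
from h import *
jack(26,.014,.1275); print(read_state()["joint_positions"].round(2))
im,st=snap("scene","s13",(275,195,355,255),10)
```

```text
t 15.33 p [ 0.4729 -0.0644  0.1426] X [-0.019  0.039 -0.999] Y [-0.446  0.894  0.043] Z [0.895 0.446 0.   ] F [-2.4 11.2  0.6] w 0.0132
shift units xyz [-0.05  0.12 -0.11]
turn units [ 0.011  0.    -0.055] yaw now 26.5
target [ 0.4693 -0.063   0.144 ] tip now [ 0.5534 -0.0235  0.1262] r 0.0114 line offset -0.0012
[-0.26  0.11  0.34  1.96 -0.08  1.1   2.16]
```

Request:
{"fn": "arm_command", "kwargs": {"targets": [0.04,0,-0.04,0,0.15,-0.6,0,0.04,0,-0.01,0,0.15,-1,0,0.06,0,0,0,0.15,-0.4,0,0.15,0,0,0,0.72,0,0,0.15,0,0,0,0.78,0.03,0,0.15,0,0,0,0.78,0.03,0,0.15,0,0,0,0.78,0.03,0,0.15,0,0,0,0.78,0.05,0,0.15,0,0,0,0.78,0.05,0,0.15,0,0,0,0.78,0.05,0,0.14,0,0,0,0.77,0.05,0,0.05,0,0,0,0.6,0.1,0]}}

```text
time: 16.38
ee_pos: [0.4486, 0.0761, 0.1402]
eef_rot: [0.233, 0.67, -0.232, 0.666]
ft_force: [0.6, 0.5, -1.9]
width: 0.0136
```

Run:
```python
from h import *
dots((275,195),10,[(524,438),(262,460)],.1455)
im,st=snap("scene","s14",(275,195,355,255),10); cv2.imwrite("pics/s14b.png",cv2.resize(im[245:315,335:415],None,fx=8,fy=8,interpolation=cv2.INTER_CUBIC))
snap("wrist","w14",(200,40,360,240),3)
jack(-40,.054,.1275);
```

```text
dots [(np.float64(0.037), np.float64(82.3), np.float64(22.3)), (np.float64(0.0374), np.float64(-160.0), np.float64(20.0))]
t 16.48 p [0.4494 0.0763 0.1402] X [-0.004  0.003 -1.   ] Y [ 0.616  0.788 -0.001] Z [ 0.788 -0.616 -0.005] F [ 0.2 -0.  -1.8] w 0.0131
shift units xyz [-0.15  0.05  0.12]
turn units [ 0.044 -0.006  0.001] yaw now -38.0
target [0.4525 0.0755 0.144 ] tip now [0.5205 0.0207 0.1233] r 0.0570 line offset 0.0038
```

Run:
```python
from h import *
dots((275,195),10,[(518,435),(260,464)],.1455)
jack(-38.3,.052,.127);
```

```text
dots [(np.float64(0.0364), np.float64(84.7), np.float64(24.7)), (np.float64(0.0375), np.float64(-158.2), np.float64(21.8))]
t 16.48 p [0.4494 0.0763 0.1402] X [-0.004  0.003 -1.   ] Y [ 0.616  0.788 -0.001] Z [ 0.788 -0.616 -0.005] F [ 0.2 -0.  -1.8] w 0.0131
shift units xyz [-0.13 -0.12  0.19]
turn units [ 0.006 -0.006  0.001] yaw now -38.0
target [0.4513 0.0709 0.1435] tip now [0.5205 0.0207 0.1233] r 0.0570 line offset 0.0038
```

Request:
{"fn": "arm_command", "kwargs": {"targets": [0,0,0,-0.12,-0.13,0,0,0,0,0,-0.02,-0.02,0.25,0,0,0,0,0,0,0.45,0,0,0,0,0,0,0.4,0]}}

```text
time: 16.82
ee_pos: [0.4684, 0.0529, 0.1433]
eef_rot: [0.229, 0.671, -0.229, 0.667]
ft_force: [-1.5, 5.4, -1.6]
width: 0.0132
```

Run:
```python
from h import *
jack(-38,.014,.127);
```

```text
t 16.82 p [0.4684 0.0529 0.1433] X [-0.007  0.002 -1.   ] Y [ 0.613  0.79  -0.002] Z [ 0.79  -0.613 -0.006] F [-1.5  5.4 -1.6] w 0.0132
shift units xyz [-0.01  0.12  0.54]
turn units [ 0.004 -0.008  0.003] yaw now -37.8
target [0.4808 0.0469 0.1435] tip now [ 0.5396 -0.0025  0.1262] r 0.0277 line offset -0.0026
```

Seated 14 mm deep. Finishing the insertion and then stroke 4.

Request:
{"fn": "arm_command", "kwargs": {"targets": [0,0,0,0,0.08,0.5,0,-0.07,0,0,0,-0.35,0.1,0,-0.125,0.003,-0.004,-0.01,-0.5,0.03,0,-0.125,0.003,-0.004,-0.01,-0.5,0.03,0,-0.125,0.003,-0.004,-0.01,-0.5,0.03,0,-0.125,0.003,-0.004,-0.01,-0.52,0.03,0,-0.125,0.003,-0.004,-0.01,-0.5,0.02,0,-0.125,0.003,-0.004,-0.01,-0.5,0.02,0,-0.125,0.003,-0.004,-0.01,-0.5,0.02,0,-0.125,0.003,-0.004,-0.01,-0.5,0.02,0,-0.125,0.003,-0.004,-0.01,-0.5,0.01,0,-0.125,0.003,-0.004,-0.01,-0.5,0.01,0]}}

```text
time: 17.82
ee_pos: [0.476, -0.066, 0.1469]
eef_rot: [-0.156, 0.695, 0.166, 0.682]
ft_force: [-0.7, 14.8, -3.3]
width: 0.0133
```

Run:
```python
from h import *
jack(28,.014,.129); print(read_state()["joint_positions"].round(2))
im,st=snap("scene","s15",(275,195,355,255),10);snap("top","t15",(220,100,350,200),6)
```

```text
t 17.82 p [ 0.476  -0.066   0.1469] X [-0.02  0.01 -1.  ] Y [-0.443  0.896  0.018] Z [ 0.896  0.444 -0.013] F [-0.7 14.8 -3.3] w 0.0133
shift units xyz [ 0.06  0.08 -0.19]
turn units [-0.037 -0.017 -0.023] yaw now 26.3
target [ 0.4709 -0.0663  0.1455] tip now [ 0.5566 -0.0258  0.1292] r 0.0106 line offset -0.0047
[-0.18  0.11  0.25  1.95 -0.04  1.11  2.11]
```

Run:
```python
from h import *
v=[onz("top",(220+(x+.5)/6-.5,100+(y+.5)/6-.5),.1475)[:2]-A for x,y in [(356,485),(387,543)]]
print([(np.hypot(*q).round(4),np.degrees(np.arctan2(q[1],q[0])).round(1)) for q in v])
dots((275,195),10,[(516,430),(256,458)],.1475)
im,_=snap("scene","tmp"); s0=cv2.imread("pics/scene0.png")
a=[cv2.resize(x[250:290,350:395],None,fx=8.8,fy=14,interpolation=cv2.INTER_CUBIC) for x in (s0,im)]
cv2.imwrite("pics/cmp.png",np.hstack(a))
```

```text
[(np.float64(0.035), np.float64(85.7)), (np.float64(0.0347), np.float64(146.6))]
dots [(np.float64(0.0362), np.float64(85.8), np.float64(25.8)), (np.float64(0.0387), np.float64(-158.4), np.float64(21.6))]
```

```bash
cat >> h.py <<'E'
def mastprof(im,C=None,dz=0.0):
    from scipy.ndimage import map_coordinates
    c,s=np.cos(PSI),np.sin(PSI); C=A+.15*np.array([c,s]) if C is None else C
    K,R,t,T=cam("scene"); print("cam",(-R.T@t).round(3),"C",C.round(4))
    print("mast top corners px",proj("scene",[[*(C+np.array([[c,-s],[s,c]])@np.array(q)*.018),.268] for q in [(-1,-1),(-1,1),(1,1),(1,-1)]]).round(1).tolist())
    zs=np.arange(.236,.272,.001); out=[]
    for z in zs:
        P=[[*(C+np.array([[c,-s],[s,c]])@np.array([u,-.018])),z] for u in np.linspace(-.012,.012,13)]
        p=proj("scene",P)
        out.append([np.mean(map_coordinates(im[...,k].astype(float),[p[:,1],p[:,0]],order=1)) for k in (2,1,0)])
    return zs,np.array(out)
E
python3 - <<'E'
from h import *
im=cv2.imread("pics/tmp.png"); s0=cv2.imread("pics/scene0.png")
z,a=mastprof(im); z,b=mastprof(s0)
for i in range(len(z)): print(z[i].round(3),a[i].round(0),(a[i][0]-a[i][2]).round(0),"|",b[i].round(0),(b[i][0]-b[i][2]).round(0))
E
```

```text
cam [ 0.85  -0.429  1.178] C [ 0.7129 -0.0112]
mast top corners px [[361.8, 266.3], [372.5, 254.7], [386.4, 265.7], [375.7, 277.5]]
cam [ 0.85  -0.429  1.178] C [ 0.7129 -0.0112]
mast top corners px [[361.8, 266.3], [372.5, 254.7], [386.4, 265.7], [375.7, 277.5]]
0.236 [85. 23. 22.] 64.0 | [76. 25. 24.] 52.0
0.237 [90. 25. 23.] 67.0 | [76. 28. 28.] 48.0
0.238 [96. 26. 25.] 72.0 | [76. 33. 33.] 43.0
0.239 [103.  28.  26.] 77.0 | [76. 39. 39.] 37.0
0.24 [110.  30.  28.] 82.0 | [76. 46. 46.] 31.0
0.241 [115.  31.  30.] 85.0 | [77. 53. 53.] 24.0
0.242 [118.  33.  31.] 87.0 | [77. 60. 60.] 17.0
0.243 [119.  35.  32.] 86.0 | [78. 66. 66.] 12.0
0.244 [116.  36.  33.] 82.0 | [78. 71. 71.] 7.0
0.245 [110.  38.  35.] 75.0 | [78. 75. 74.] 5.0
0.246 [102.  41.  36.] 66.0 | [79. 77. 75.] 4.0
0.247 [97. 46. 39.] 58.0 | [80. 78. 75.] 5.0
0.248 [92. 51. 42.] 51.0 | [81. 79. 73.] 8.0
0.249 [91. 58. 45.] 45.0 | [83. 79. 71.] 12.0
0.25 [92. 66. 50.] 42.0 | [85. 80. 68.] 17.0
0.251 [95. 74. 53.] 42.0 | [87. 81. 64.] 23.0
0.252 [97. 80. 56.] 42.0 | [89. 81. 60.] 29.0
0.253 [99. 85. 58.] 42.0 | [91. 82. 5
[... 231 characters left out ...]
 70.] 13.0
0.259 [89. 88. 82.] 7.0 | [81. 80. 74.] 7.0
0.26 [89. 89. 86.] 3.0 | [81. 81. 78.] 3.0
0.261 [90. 91. 90.] 0.0 | [82. 82. 82.] 0.0
0.262 [94. 94. 94.] -1.0 | [85. 86. 86.] -1.0
0.263 [ 99.  99. 100.] -1.0 | [90. 91. 91.] -1.0
0.264 [106. 107. 107.] -1.0 | [96. 97. 98.] -1.0
0.265 [115. 116. 116.] -2.0 | [105. 106. 106.] -2.0
0.266 [125. 126. 126.] -2.0 | [114. 115. 116.] -2.0
0.267 [136. 137. 138.] -2.0 | [124. 126. 126.] -2.0
0.268 [147. 149. 148.] -1.0 | [134. 136. 136.] -2.0
0.269 [156. 158. 158.] -1.0 | [142. 144. 144.] -2.0
0.27 [164. 165. 165.] -1.0 | [149. 151. 151.] -2.0
0.271 [168. 170. 169.] -1.0 | [153. 155. 155.] -2.0
0.272 [171. 173. 172.] -1.0 | [156. 158. 158.] -2.0
```

Request:
{"fn": "arm_command", "kwargs": {"targets": [0.04,-0.01,-0.02,0,0.2,-0.6,0,0.04,-0.01,0,0,0.15,-1,0,0.05,0,0,0,0.15,-0.4,0,0.15,0,0,0,0.72,0,0,0.15,0,0,0,0.78,0.03,0,0.15,0,0,0,0.78,0.03,0,0.15,0,0,0,0.78,0.03,0,0.15,0,0,0,0.78,0.05,0,0.15,0,0,0,0.78,0.05,0,0.15,0,0,0,0.78,0.05,0,0.12,0,0,0,0.72,0.05,0,0,0,0,0,0.2,0.1,0]}}

```text
time: 18.97
ee_pos: [0.4514, 0.0642, 0.1485]
eef_rot: [0.219, 0.672, -0.215, 0.674]
ft_force: [-0.4, -0.4, -3.2]
width: 0.0134
```

Run:
```python
from h import *
im,st=snap("scene","s16",(275,195,355,255),10); w,_=snap("wrist","w16",(200,40,360,240),3)
jack(-36,.054,.1292);
```

```text
t 19.07 p [0.4509 0.0621 0.1483] X [ 0.004  0.003 -1.   ] Y [0.579 0.815 0.005] Z [ 0.815 -0.579  0.001] F [-0.3 -0.6 -1.5] w 0.0135
shift units xyz [ 0.1   0.07 -0.28]
turn units [ 0.013  0.002 -0.006] yaw now -35.4
target [0.4463 0.0675 0.1457] tip now [0.5246 0.0098 0.1319] r 0.0470 line offset -0.0001
```

Request:
{"fn": "arm_command", "kwargs": {"targets": [0,0,0,0.1,0,0,0,0,0,0,0,0,0.4,0,0,0,0,0,0,0.4,0]}}

```text
time: 19.32
ee_pos: [0.4667, 0.0471, 0.1452]
eef_rot: [0.215, 0.674, -0.212, 0.675]
ft_force: [1.6, 2.8, -3.9]
width: 0.0135
```

Run:
```python
from h import *
dots((275,195),10,[(515,427),(252,467)],.1475)
jack(-36,.014,.1295);
```

```text
dots [(np.float64(0.0365), np.float64(86.9), np.float64(26.9)), (np.float64(0.0387), np.float64(-154.6), np.float64(25.4))]
t 19.32 p [0.4667 0.0471 0.1452] X [ 0.002  0.003 -1.   ] Y [0.576 0.818 0.003] Z [ 0.818 -0.576  0.   ] F [ 1.6  2.8 -3.9] w 0.0135
shift units xyz [-0.03  0.17  0.46]
turn units [ 0.019  0.    -0.004] yaw now -35.2
target [0.4786 0.044  0.146 ] tip now [ 0.5406 -0.0048  0.1287] r 0.0257 line offset -0.0027
```

Request:
{"fn": "arm_command", "kwargs": {"targets": [0,0,0,0,0.08,0.42,0,-0.07,0,0,0,-0.35,0.05,0,-0.125,0.003,-0.004,-0.01,-0.5,0.02,0,-0.125,0.003,-0.004,-0.01,-0.5,0.02,0,-0.125,0.003,-0.004,-0.01,-0.5,0.02,0,-0.125,0.003,-0.004,-0.01,-0.52,0.02,0,-0.125,0.003,-0.004,-0.01,-0.5,0.01,0,-0.125,0.003,-0.004,-0.01,-0.5,0.01,0,-0.125,0.003,-0.004,-0.01,-0.5,0.01,0,-0.125,0.003,-0.004,-0.01,-0.5,0.01,0,-0.125,0.003,-0.004,-0.01,-0.5,0.01,0]}}

```text
time: 20.23
ee_pos: [0.4718, -0.0607, 0.1487]
eef_rot: [-0.138, 0.696, 0.144, 0.69]
ft_force: [-0.6, 14.1, -3.6]
width: 0.0135
```

Run:
```python
from h import *
jack(26,.014,.1312); print(read_state()["joint_positions"].round(2))
im,st=snap("scene","s17",(275,195,355,255),10);snap("top","t17",(220,100,350,200),6)
z,a=mastprof(im)
for i in range(8,len(z)): print(z[i].round(3),a[i].round(0),(a[i][0]-a[i][2]).round(0))
cv2.imwrite("pics/m17.png",cv2.resize(im[250:290,350:395],None,fx=8.8,fy=14,interpolation=cv2.INTER_CUBIC))
```

```text
t 20.23 p [ 0.4718 -0.0607  0.1487] X [-0.01   0.006 -1.   ] Y [-0.391  0.92   0.01 ] Z [ 0.92   0.391 -0.007] F [-0.6 14.1 -3.6] w 0.0135
shift units xyz [ 0.04 -0.05 -0.13]
turn units [-0.067 -0.009 -0.013] yaw now 23.0
target [ 0.4693 -0.063   0.1477] tip now [ 0.5548 -0.0253  0.1315] r 0.0115 line offset -0.0041
[-0.12  0.09  0.17  1.96 -0.02  1.1   2.03]
cam [ 0.85  -0.429  1.178] C [ 0.7129 -0.0112]
mast top corners px [[361.8, 266.3], [372.5, 254.7], [386.4, 265.7], [375.7, 277.5]]
0.244 [120.  33.  29.] 91.0
0.245 [122.  35.  30.] 91.0
0.246 [122.  37.  31.] 90.0
0.247 [119.  40.  32.] 87.0
0.248 [114.  44.  33.] 81.0
0.249 [108.  49.  34.] 73.0
0.25 [102.  55.  36.] 66.0
0.251 [99. 62. 39.] 60.0
0.252 [99. 69. 43.] 55.0
0.253 [99. 76. 48.] 51.0
0.254 [99. 81. 53.] 46.0
0.255 [98. 84. 59.] 39.0
0.256 [96. 86. 65.] 31.0
0.257 [93. 87. 71.] 22.0
0.258 [91. 87. 77.] 14.0
0.259 [89. 88. 82.] 7.0
0.26 [89. 89. 86.] 3.0
0.261 [91. 91. 90.] 0.0
0.262 [94. 95. 95.] -1.0
0.263 [ 99. 100. 100.] -1.0
0.264 [106. 108. 107.] -1.0
0.265 [115. 116. 116.] -1.0
0.266 [125. 127. 126.] -1.0
0.267 [136. 137. 137.] -1.0
0.268 [147. 148. 148.] -2.0
0.269 [156. 158. 157.] -2.0
0.27 [163. 165. 164.] -2.0
0.271 [167. 169. 169.] -2.0
0.272 [170. 172. 172.] -2.0
```

Request:
{"fn": "arm_command", "kwargs": {"targets": [0.04,-0.01,-0.01,0,0.2,-0.6,0,0.04,-0.01,0,0,0.15,-1,0,0.05,0,0,-0.3,0,-0.4,0,0.1,0,0,-1,0,0,0,0.1,0,0,-1,0,0,0,0.1,0,0,-1,0,0,0,0,0,0,-0.9,0,0,0,0,0,0,0,0,0,0]}}

```text
time: 21.0
ee_pos: [0.421, -0.0803, 0.2571]
eef_rot: [-0.014, 0.705, 0.017, 0.709]
ft_force: [1.5, -1.0, -2.1]
width: 0.0133
```

Run:
```python
from h import *
plan([.5989,-.099,.24],2.4)
v=[onz("top",(220+(x+.5)/6-.5,100+(y+.5)/6-.5),.149)[:2]-A for x,y in [(356,480),(384,541)]]
print([(np.hypot(*q).round(4),np.degrees(np.arctan2(q[1],q[0])).round(1)) for q in v])
im,st=snap("scene","s18",(275,195,355,255),10);snap("top","t18",(220,100,350,200),6)
```

```text
t 21.00 p [ 0.421  -0.0803  0.2571] X [ 0.004  0.004 -1.   ] Y [-0.045  0.999  0.004] Z [0.999 0.045 0.005] F [ 1.5 -1.  -2.1] w 0.0133
shift units xyz [ 0.71 -1.07  7.07]
turn units [ 0.003  0.006 -0.005] yaw now 2.6
[(np.float64(0.0352), np.float64(81.8)), (np.float64(0.0349), np.float64(143.8))]
```

Request:
{"fn": "arm_command", "kwargs": {"targets": [0,0,0,0,-0.5,1,0,0,0,0,0,-0.5,1,0,0,0,0,0,0,1,0,0,0,0,0,0,1,0,0,0,0,0,0,1,0,0,0,0,0,0,1,0,0,0,0,0.3,0,0.8,0,0,0,0,0.3,0,0,0,0,0,0,0,0,0,0]}}

```text
time: 21.85
ee_pos: [0.595, -0.103, 0.225]
eef_rot: [-0.016, 0.712, 0.019, 0.702]
ft_force: [-22.5, 4.2, 35.7]
width: 0.0134
```

Run:
```python
from h import *
plan([.5989,-.099,.23],2.4)
```

```text
t 21.85 p [ 0.595 -0.103  0.225] X [-0.014  0.004 -1.   ] Y [-0.049  0.999  0.005] Z [ 0.999  0.049 -0.014] F [-22.5   4.2  35.7] w 0.0134
shift units xyz [-0.2   0.15  0.16]
turn units [ 0.009 -0.018 -0.006] yaw now 2.8
```

Request:
{"fn": "arm_command", "kwargs": {"targets": [0,-0.018,0,-0.12,0.1,0.1,0,0,0,0,0,0,0,0]}}

```text
time: 22.02
ee_pos: [0.5969, -0.1014, 0.2258]
eef_rot: [-0.016, 0.708, 0.019, 0.706]
ft_force: [-0.2, 0.3, -2.7]
width: 0.0132
```

Run:
```python
from h import *
plan([.5989,-.099,.228],2.4); im,_=snap("scene","s19",(250,190,400,310),5)
```

```text
t 22.02 p [ 0.5969 -0.1014  0.2258] X [-0.004  0.005 -1.   ] Y [-0.049  0.999  0.005] Z [ 0.999  0.049 -0.003] F [-0.2  0.3 -2.7] w 0.0132
shift units xyz [-0.09  0.09  0.08]
turn units [ 0.01  -0.004 -0.006] yaw now 2.8
```

Request:
{"fn": "arm_command", "kwargs": {"targets": [0,0,0,0.03,0,0.02,0,0,0,0,0.03,0,0,0]}}

```text
time: 22.23
ee_pos: [0.5968, -0.1016, 0.2252]
eef_rot: [-0.016, 0.709, 0.02, 0.705]
ft_force: [-5.0, 2.5, 14.5]
width: 0.0133
```

Run:
```python
from h import *
where()
```

```text
t 22.23 p [ 0.5968 -0.1016  0.2252] X [-0.005  0.006 -1.   ] Y [-0.05   0.999  0.006] Z [ 0.999  0.05  -0.004] F [-5.   2.5 14.5] w 0.0133
```

Request:
{"fn": "arm_command", "kwargs": {"targets": [0,0,0,0.03,0,0,0]}}

```text
time: 22.32
ee_pos: [0.5968, -0.1016, 0.2253]
eef_rot: [-0.016, 0.708, 0.02, 0.705]
ft_force: [-4.0, 1.8, 11.6]
width: 0.0135
```

Run:
```python
from h import *
where()
```

```text
t 22.32 p [ 0.5968 -0.1016  0.2253] X [-0.004  0.006 -1.   ] Y [-0.05   0.999  0.006] Z [ 0.999  0.05  -0.004] F [-4.   1.8 11.6] w 0.0135
```

Request:
{"fn": "arm_command", "kwargs": {"targets": [0,0,0,-1,0,0,0,0,0,0,-1,0,0,0,0,0,0,-1,0,0,0,0,0,0,-1,0.3,0.3,0,0,0,0,-0.3,0.9,1,0,0,0,0,-0.1,0.9,1,0,0,0,0,-0.1,0.9,1,0,0,0,0,-0.1,0.5,1,0,0,0,0,0,0,0.3,0,0,0,0,0,0,0,0]}}

```text
time: 23.15
ee_pos: [0.7074, -0.0122, 0.3299]
eef_rot: [-0.014, 0.716, 0.017, 0.698]
ft_force: [-0.2, -0.8, -2.3]
width: 0.0133
```

Run:
```python
from h import *
plan([.713,-.011,.30],2.4)
```

```text
t 23.15 p [ 0.7074 -0.0122  0.3299] X [-0.025  0.004 -1.   ] Y [-0.045  0.999  0.005] Z [ 0.999  0.045 -0.025] F [-0.2 -0.8 -2.3] w 0.0133
shift units xyz [1.19 0.03 0.25]
turn units [ 0.004 -0.031 -0.006] yaw now 2.6
```

Request:
{"fn": "arm_command", "kwargs": {"targets": [0,-0.03,0,0.5,0.03,0.1,0,0,0,0,0.5,0,0.1,0,0,0,0,0.25,0,0.05,0,0,0,0,0,0,0,0]}}

```text
time: 23.48
ee_pos: [0.7116, -0.0132, 0.2916]
eef_rot: [-0.015, 0.71, 0.017, 0.704]
ft_force: [-0.4, 0.7, -2.5]
width: 0.0134
```

Run:
```python
from h import *
plan([.713,-.011,.293],2.4)
```

```text
t 23.48 p [ 0.7116 -0.0132  0.2916] X [-0.009  0.003 -1.   ] Y [-0.044  0.999  0.003] Z [ 0.999  0.044 -0.009] F [-0.4  0.7 -2.5] w 0.0134
shift units xyz [-0.06  0.08  0.06]
turn units [ 0.003 -0.011 -0.004] yaw now 2.5
```

Request:
{"fn": "arm_command", "kwargs": {"targets": [0,-0.01,0,0.03,0,0,0]}}

```text
time: 23.57
ee_pos: [0.7115, -0.0133, 0.2913]
eef_rot: [-0.014, 0.707, 0.017, 0.707]
ft_force: [-2.3, 3.3, 13.1]
width: 0.0132
```

Run:
```python
from h import *
where()
```

```text
t 23.57 p [ 0.7115 -0.0133  0.2913] X [-0.001  0.004 -1.   ] Y [-0.044  0.999  0.004] Z [ 0.999  0.044 -0.001] F [-2.3  3.3 13.1] w 0.0132
```

Request:
{"fn": "arm_command", "kwargs": {"targets": [0,0,0,0.03,0,0,0]}}

```text
time: 23.65
ee_pos: [0.7113, -0.0135, 0.2917]
eef_rot: [-0.014, 0.707, 0.017, 0.707]
ft_force: [0.5, 0.8, -1.0]
width: 0.0136
```

Run:
```python
from h import *
where()
```

```text
t 23.65 p [ 0.7113 -0.0135  0.2917] X [ 0.     0.004 -1.   ] Y [-0.044  0.999  0.004] Z [0.999 0.044 0.   ] F [ 0.5  0.8 -1. ] w 0.0136
```

Request:
{"fn": "arm_command", "kwargs": {"targets": [0,0,0,0.03,0,0,0]}}

```text
time: 23.73
ee_pos: [0.7112, -0.0138, 0.2918]
eef_rot: [-0.014, 0.707, 0.017, 0.707]
ft_force: [-0.8, 0.6, -1.3]
width: 0.0137
```

Run:
```python
from h import *
where()
```

```text
t 23.73 p [ 0.7112 -0.0138  0.2918] X [ 0.001  0.004 -1.   ] Y [-0.043  0.999  0.004] Z [0.999 0.043 0.001] F [-0.8  0.6 -1.3] w 0.0137
```

Request:
{"fn": "arm_command", "kwargs": {"targets": [0,0,0,-1,0,0,0,0,0,0,-0.6,0,-0.5,0,0,0.11,0,0,0,-1,0,0,0.11,0,0,0,-1,0,0,0,0,0,0,-0.6,0,0,0,0,0,0,0,0]}}

```text
time: 24.23
ee_pos: [0.6299, -0.0202, 0.3399]
eef_rot: [-0.015, 0.768, 0.014, 0.641]
ft_force: [-0.4, -0.3, -1.5]
width: 0.0134
```

```bash
cat >> h.py <<'E'
def tipb():
    s,R=where(); t=s["ee_pos"]+R@[TX+.007+.015*TIP,0,TIP]; print("tip bottom",t.round(4)); return t
E
python3 - <<'E'
from h import *
tipb()
E
```

```text
t 24.23 p [ 0.6299 -0.0202  0.3399] X [-0.179 -0.005 -0.984] Y [-0.04   0.999  0.002] Z [ 0.983  0.04  -0.179] F [-0.4 -0.3 -1.5] w 0.0134
tip bottom [ 0.7142 -0.0167  0.2993]
```

Request:
{"fn": "arm_command", "kwargs": {"targets": [0,0,0,0.6,0.1,0.11,0,0,0,0,0.45,0.1,0.08,0,0,0,0,0,0,0,0]}}

```text
time: 24.48
ee_pos: [0.6299, -0.0161, 0.3137]
eef_rot: [-0.014, 0.766, 0.013, 0.642]
ft_force: [-0.7, -0.3, -2.4]
width: 0.0133
```

Run:
```python
from h import *
tipb()
```

```text
t 24.48 p [ 0.6299 -0.0161  0.3137] X [-0.175 -0.005 -0.985] Y [-0.039  0.999  0.002] Z [ 0.984  0.038 -0.175] F [-0.7 -0.3 -2.4] w 0.0133
tip bottom [ 0.7144 -0.0128  0.2734]
```

Request:
{"fn": "arm_command", "kwargs": {"targets": [0,0,0,0.15,0,0.03,0,0,0,0,0,0,0,0]}}

```text
time: 24.65
ee_pos: [0.6301, -0.0162, 0.3093]
eef_rot: [-0.014, 0.767, 0.013, 0.642]
ft_force: [0.2, 0.0, -4.3]
width: 0.0134
```

Run:
```python
from h import *
tipb()
```

```text
t 24.65 p [ 0.6301 -0.0162  0.3093] X [-0.176 -0.005 -0.984] Y [-0.039  0.999  0.002] Z [ 0.984  0.038 -0.176] F [ 0.2  0.  -4.3] w 0.0134
tip bottom [ 0.7145 -0.0129  0.2689]
```

Request:
{"fn": "arm_command", "kwargs": {"targets": [0,0,0,0.05,0,0.01,0]}}

```text
time: 24.73
ee_pos: [0.6304, -0.0163, 0.3084]
eef_rot: [-0.014, 0.766, 0.013, 0.642]
ft_force: [-0.1, 0.0, -1.9]
width: 0.0137
```

Run:
```python
from h import *
tipb()
```

```text
t 24.73 p [ 0.6304 -0.0163  0.3084] X [-0.175 -0.005 -0.985] Y [-0.039  0.999  0.001] Z [ 0.984  0.038 -0.175] F [-0.1  0.  -1.9] w 0.0137
tip bottom [ 0.7149 -0.013   0.2681]
```

Request:
{"fn": "arm_command", "kwargs": {"targets": [0,0,0,0.05,0,0.01,0]}}

```text
time: 24.82
ee_pos: [0.6305, -0.0164, 0.3071]
eef_rot: [-0.014, 0.766, 0.013, 0.642]
ft_force: [0.8, -0.1, -2.0]
width: 0.0134
```

Run:
```python
from h import *
tipb()
```

```text
t 24.82 p [ 0.6305 -0.0164  0.3071] X [-0.175 -0.005 -0.985] Y [-0.038  0.999  0.001] Z [ 0.984  0.038 -0.175] F [ 0.8 -0.1 -2. ] w 0.0134
tip bottom [ 0.715  -0.0131  0.2668]
```

Request:
{"fn": "arm_command", "kwargs": {"targets": [0,0,0,0.05,0,0.01,0]}}

```text
time: 24.9
ee_pos: [0.6308, -0.0165, 0.306]
eef_rot: [-0.014, 0.766, 0.013, 0.642]
ft_force: [0.8, 0.4, -2.6]
width: 0.0133
```

Run:
```python
from h import *
tipb()
```

```text
t 24.90 p [ 0.6308 -0.0165  0.306 ] X [-0.175 -0.005 -0.985] Y [-0.038  0.999  0.001] Z [ 0.984  0.038 -0.175] F [ 0.8  0.4 -2.6] w 0.0133
tip bottom [ 0.7153 -0.0132  0.2657]
```

Request:
{"fn": "arm_command", "kwargs": {"targets": [0,0,0,0.05,0,0.01,0]}}

```text
time: 24.98
ee_pos: [0.6309, -0.0166, 0.3048]
eef_rot: [-0.014, 0.766, 0.013, 0.642]
ft_force: [0.1, -0.4, -2.9]
width: 0.0133
```

Run:
```python
from h import *
tipb()
```

```text
t 24.98 p [ 0.6309 -0.0166  0.3048] X [-0.174 -0.005 -0.985] Y [-0.038  0.999  0.001] Z [ 0.984  0.038 -0.175] F [ 0.1 -0.4 -2.9] w 0.0133
tip bottom [ 0.7154 -0.0133  0.2645]
```

Request:
{"fn": "arm_command", "kwargs": {"targets": [0,0,0,0.05,0,0.01,0]}}

```text
time: 25.07
ee_pos: [0.6311, -0.0166, 0.3035]
eef_rot: [-0.014, 0.766, 0.013, 0.642]
ft_force: [-0.3, -0.9, -2.5]
width: 0.0134
```

Run:
```python
from h import *
tipb()
```

```text
t 25.07 p [ 0.6311 -0.0166  0.3035] X [-0.174 -0.005 -0.985] Y [-0.038  0.999  0.001] Z [ 0.984  0.038 -0.174] F [-0.3 -0.9 -2.5] w 0.0134
tip bottom [ 0.7156 -0.0133  0.2633]
```

Request:
{"fn": "arm_command", "kwargs": {"targets": [0,0,0,0.05,0,0.01,0]}}

```text
time: 25.15
ee_pos: [0.6312, -0.0166, 0.3022]
eef_rot: [-0.014, 0.766, 0.013, 0.643]
ft_force: [0.9, 1.2, -2.5]
width: 0.0136
```

Request:
{"fn": "arm_command", "kwargs": {"targets": [0,0,0,0.05,0,0.01,0]}}

```text
time: 25.23
ee_pos: [0.6312, -0.0166, 0.3009]
eef_rot: [-0.014, 0.766, 0.013, 0.643]
ft_force: [-1.4, 0.5, -0.1]
width: 0.0136
```

Request:
{"fn": "arm_command", "kwargs": {"targets": [0,0,0,0.05,0,0.01,0]}}

```text
time: 25.32
ee_pos: [0.6311, -0.0167, 0.3]
eef_rot: [-0.014, 0.766, 0.013, 0.643]
ft_force: [-3.9, 0.3, 2.2]
width: 0.0133
```

Request:
{"fn": "arm_command", "kwargs": {"targets": [0,0,0,0.05,0,0.01,0]}}

```text
time: 25.4
ee_pos: [0.6311, -0.0167, 0.2993]
eef_rot: [-0.014, 0.766, 0.013, 0.643]
ft_force: [-4.7, -0.3, 4.9]
width: 0.013
```

Run:
```python
from h import *
tipb(); im,_=snap("scene","s20",(300,190,450,310),5)
```

```text
t 25.40 p [ 0.6311 -0.0167  0.2993] X [-0.173 -0.005 -0.985] Y [-0.038  0.999  0.001] Z [ 0.984  0.038 -0.173] F [-4.7 -0.3  4.9] w 0.0130
tip bottom [ 0.7156 -0.0134  0.2591]
```

Request:
{"fn": "arm_command", "kwargs": {"targets": [0,0,0,-1,0,-0.2,0,0,0,0,0,-1,-0.2,0,0,0,0,0,-1,-0.3,0,0,0,0,0.4,-1,0,0,0,0,0,1,-0.3,0.15,0,0,0,0,1,0,0.15,0,0,0,0,0.7,0,0.1,0,0,0,0,0,0,0,0]}}

```text
time: 26.12
ee_pos: [0.6185, -0.103, 0.2466]
eef_rot: [-0.015, 0.764, 0.013, 0.644]
ft_force: [-0.8, -0.3, -2.5]
width: 0.0133
```

Run:
```python
from h import *
tipb()
```

```text
t 26.12 p [ 0.6185 -0.103   0.2466] X [-0.169 -0.006 -0.986] Y [-0.04   0.999  0.001] Z [ 0.985  0.04  -0.169] F [-0.8 -0.3 -2.5] w 0.0133
tip bottom [ 0.7032 -0.0996  0.2068]
```

Request:
{"fn": "arm_command", "kwargs": {"targets": [0,0.005,0,0.5,0,0.09,0,0,0,0,0.3,0,0.05,0,0,0,0,0,0,0,0]}}

```text
time: 26.37
ee_pos: [0.6189, -0.1027, 0.2255]
eef_rot: [-0.015, 0.766, 0.013, 0.643]
ft_force: [-0.0, 1.0, -2.1]
width: 0.0132
```

Request:
{"fn": "arm_command", "kwargs": {"targets": [0,0,0,0.04,0,0.01,0]}}

```text
time: 26.45
ee_pos: [0.6193, -0.1023, 0.2248]
eef_rot: [-0.016, 0.765, 0.013, 0.643]
ft_force: [-0.1, -0.2, -1.7]
width: 0.0135
```

Request:
{"fn": "arm_command", "kwargs": {"targets": [0,0,0,0.04,0,0.01,0]}}

```text
time: 26.53
ee_pos: [0.6197, -0.1021, 0.2242]
eef_rot: [-0.016, 0.765, 0.014, 0.643]
ft_force: [0.3, 0.5, -2.2]
width: 0.0135
```

Request:
{"fn": "arm_command", "kwargs": {"targets": [0,0,0,0.04,0,0.01,0]}}

```text
time: 26.62
ee_pos: [0.6202, -0.1019, 0.2238]
eef_rot: [-0.016, 0.765, 0.014, 0.644]
ft_force: [0.4, 0.2, -1.9]
width: 0.0136
```

Request:
{"fn": "arm_command", "kwargs": {"targets": [0,0,0,0.04,0,0.01,0]}}

```text
time: 26.7
ee_pos: [0.6205, -0.1018, 0.2234]
eef_rot: [-0.016, 0.765, 0.014, 0.644]
ft_force: [-1.8, 0.1, 1.9]
width: 0.013
```

Run:
```python
from h import *
tipb()
```

```text
t 26.70 p [ 0.6205 -0.1018  0.2234] X [-0.17  -0.007 -0.985] Y [-0.042  0.999  0.001] Z [ 0.985  0.042 -0.17 ] F [-1.8  0.1  1.9] w 0.0130
tip bottom [ 0.7052 -0.0982  0.1836]
```

Request:
{"fn": "arm_command", "kwargs": {"targets": [0,0,0,-1,0,-0.2,0,0,-0.05,0,-1,0,-0.6,0,0,-0.09,0,-0.6,0,-1,0,-0.08,0,0,0,0,-1,0,-0.15,0,0,0,0,-1,0,-0.15,0,0,0,0,-1,0,0,0,0,0,0.2,-1,0,0,0,0,0,0.2,-1,0,0,0,0,0,0,-1,0,0,0,0,0,0,0,0]}}

```text
time: 27.53
ee_pos: [0.4324, -0.1295, 0.3086]
eef_rot: [-0.124, 0.712, 0.128, 0.679]
ft_force: [1.4, -0.4, -1.7]
width: 0.0135
```

```bash
cat >> h.py <<'E'
PB=-.058; TX=.0155
def plan2(p,yaw_deg,pitch):
    s,R=where(); d=R.T@(np.array(p)-s["ee_pos"])/.025
    y=np.radians(yaw_deg); Rt=np.stack([[0,0,-1],[-np.sin(y),np.cos(y),0],[np.cos(y),np.sin(y),0]],1)@Rn.from_euler("y",pitch).as_matrix()
    w=Rn.from_matrix(R.T@Rt).as_rotvec(degrees=True)/45
    print("shift",d.round(2),"turn",w.round(3),"yaw now",np.degrees(np.arctan2(R[1,2],R[0,2])).round(1)); return s,R
def jack(yaw_deg,rtip,zs):
    y=np.radians(yaw_deg); u=np.array([np.cos(y),np.sin(y)])
    g=A-u*(rtip+TIP); p=[g[0],g[1],zs+TX]; s,R=plan2(p,yaw_deg,-PB)
    tip=s["ee_pos"]+R@[TX+PB*TIP,0,TIP]; v=tip[:2]-A; z=R[:,2]; b=R@[PB,0,1]
    print("target",np.round(p,4),"tip now",tip.round(4),"r %.4f"%np.hypot(*v),"line offset %.4f"%(z[0]*v[1]-z[1]*v[0]),"bar slope %.3f"%b[2])
E
python3 - <<'E'
from h import *
jack(22.5,.06,.1347); im,_=snap("scene","s21",(255,195,355,270),8); snap("wrist","w21",(200,40,360,240),3)
E
```

```text
t 27.53 p [ 0.4324 -0.1295  0.3086] X [-0.047 -0.002 -0.999] Y [-0.351  0.936  0.014] Z [ 0.935  0.351 -0.045] F [ 1.4 -0.4 -1.7] w 0.0135
shift [6.34 2.07 0.75] turn [-0.043  0.017 -0.02 ] yaw now 20.6
target [ 0.4241 -0.0748  0.1502] tip now [ 0.5164 -0.0978  0.2942] r 0.0931 line offset -0.0590 bar slope 0.013
```

Run:
```python
from h import *
s,R=where()
for dx,dy in [(-.007,.007),(-.007,-.007),(.007,.007),(.007,-.007)]:
    print(dx,dy,(proj("scene",s["ee_pos"]+R@[TX+PB*TIP+dx,dy,TIP])[0]-[254.5,194.5])*8)
dots((255,195),8,[(577,342),(367,360)],.1525)
print(nearend(40+92/3-.3,x=TX-.007+.058*.09))
```

```text
t 27.63 p [ 0.4353 -0.1275  0.3083] X [-0.046 -0.002 -0.999] Y [-0.353  0.935  0.014] Z [ 0.934  0.353 -0.044] F [ 1.2  0.7 -3.2] w 0.0134
-0.007 0.007 [209.69125093 219.0975644 ]
-0.007 -0.007 [187.15770582 262.43235598]
0.007 0.007 [207.40987829 242.86552765]
0.007 -0.007 [185.14054894 285.81002699]
dots [(np.float64(0.0356), np.float64(82.8), np.float64(22.8)), (np.float64(0.0381), np.float64(-158.2), np.float64(21.8))]
[ 0.01372     0.00041998 -0.09040187]
```

Request:
{"fn": "arm_command", "kwargs": {"targets": [-0.02,0.005,-0.01,1,0.5,0,0,-0.02,0.005,-0.01,1,0.5,0,0,0,0,0,1,0.5,0,0,0,0,0,1,0.4,0,0,0,0,0,1,0,0,0,0,0,0,0.8,0,0,0,0,0,0,0,0,0,0]}}

```text
time: 28.22
ee_pos: [0.4165, -0.0809, 0.1603]
eef_rot: [-0.144, 0.708, 0.136, 0.678]
ft_force: [-1.2, 0.9, -2.3]
width: 0.0132
```

Run:
```python
from h import *
jack(22.3,.056,.1347)
```

```text
t 28.22 p [ 0.4165 -0.0809  0.1603] X [-0.039 -0.02  -0.999] Y [-0.388  0.922 -0.004] Z [ 0.921  0.388 -0.044] F [-1.2  0.9 -2.3] w 0.0132
shift [0.38 0.13 0.56] turn [0.012 0.018 0.005] yaw now 22.8
target [ 0.4276 -0.0728  0.1502] tip now [ 0.4992 -0.0461  0.1461] r 0.0700 line offset -0.0018 bar slope 0.014
```

Request:
{"fn": "arm_command", "kwargs": {"targets": [0.01,0.018,0,0.25,0.1,0.2,0,0,0,0,0.1,0.02,0.3,0,0,0,0,0,0,0,0]}}

```text
time: 28.47
ee_pos: [0.429, -0.0724, 0.1519]
eef_rot: [-0.143, 0.713, 0.132, 0.673]
ft_force: [0.1, -0.2, -2.2]
width: 0.0133
```

Run:
```python
from h import *
jack(22.3,.014,.1347); im,_=snap("scene","s22",(255,195,355,270),8)
```

```text
t 28.47 p [ 0.429  -0.0724  0.1519] X [-0.052 -0.026 -0.998] Y [-0.382  0.924 -0.004] Z [ 0.923  0.381 -0.058] F [ 0.1 -0.2 -2.2] w 0.0133
shift [-0.03  0.    1.63] turn [ 0.003 -0.     0.005] yaw now 22.4
target [ 0.4665 -0.0569  0.1502] tip now [ 0.5118 -0.0383  0.1364] r 0.0553 line offset 0.0002 bar slope -0.000
```

Request:
{"fn": "arm_command", "kwargs": {"targets": [0,0,0,0,0,0.35,0,0,0,0,-0.01,0,0.4,0,0,0,0,-0.01,0,0.3,0]}}

```text
time: 28.77
ee_pos: [0.4556, -0.0628, 0.1535]
eef_rot: [-0.143, 0.712, 0.131, 0.675]
ft_force: [-0.3, 0.2, -2.4]
width: 0.0134
```

Run:
```python
from h import *
jack(22.3,.014,.1347)
```

```text
t 28.77 p [ 0.4556 -0.0628  0.1535] X [-0.049 -0.026 -0.998] Y [-0.381  0.925 -0.005] Z [ 0.923  0.38  -0.055] F [-0.3  0.2 -2.4] w 0.0134
shift [0.11 0.05 0.5 ] turn [0.001 0.004 0.007] yaw now 22.4
target [ 0.4665 -0.0569  0.1502] tip now [ 0.5384 -0.0288  0.1383] r 0.0271 line offset -0.0013 bar slope 0.003
```

Request:
{"fn": "arm_command", "kwargs": {"targets": [0,0,0,0.06,0.03,0.4,0,0.06,0,0,0.02,0.35,0.03,0,0.12,0,0,0.01,0.5,0.02,0,0.12,0,0,0.01,0.5,0.02,0,0.12,0,0,0.01,0.5,0.02,0]}}

```text
time: 29.18
ee_pos: [0.4599, -0.018, 0.1504]
eef_rot: [-0.026, 0.723, 0.003, 0.69]
ft_force: [0.1, -9.1, -1.0]
width: 0.0136
```

Run:
```python
from h import *
jack(0,.014,.1342); im,_=snap("scene","s23",(275,195,355,255),10)
```

```text
t 29.18 p [ 0.4599 -0.018   0.1504] X [-0.046 -0.033 -0.998] Y [-0.042  0.999 -0.031] Z [ 0.998  0.04  -0.047] F [ 0.1 -9.1 -1. ] w 0.0136
shift [ 0.03  0.03 -0.04] turn [0.051 0.014 0.042] yaw now 2.3
target [ 0.4587 -0.0173  0.1497] tip now [ 0.5495 -0.0148  0.1359] r 0.0137 line offset 0.0031 bar slope 0.011
```

Run:
```python
from h import *
for z in (.1505,.1525): dots((275,195),10,[(285,425),(265,557)],z)
```

```text
dots [(np.float64(0.0365), np.float64(-173.7), np.float64(6.3)), (np.float64(0.036), np.float64(-115.1), np.float64(4.9))]
dots [(np.float64(0.036), np.float64(-172.3), np.float64(7.7)), (np.float64(0.0364), np.float64(-113.8), np.float64(6.2))]
```

Request:
{"fn": "arm_command", "kwargs": {"targets": [0.08,0,0,0.02,0.35,0,0,0,0,0,0,0,0,0]}}

```text
time: 29.4
ee_pos: [0.4607, -0.0092, 0.1498]
eef_rot: [-0.001, 0.723, -0.025, 0.691]
ft_force: [-1.4, -4.3, 0.1]
width: 0.0136
```

Run:
```python
from h import *
jack(0,.014,.1342); im,_=snap("scene","s24",(275,195,355,255),10)
z,a=mastprof(im)
for i in range(10,24): print(z[i].round(3),a[i].round(0),(a[i][0]-a[i][2]).round(0))
```

```text
t 29.40 p [ 0.4607 -0.0092  0.1498] X [-0.046 -0.036 -0.998] Y [ 0.033  0.999 -0.037] Z [ 0.998 -0.035 -0.045] F [-1.4 -4.3  0.1] w 0.0136
shift [ 0.02 -0.33 -0.07] turn [-0.045  0.016  0.045] yaw now -2.0
target [ 0.4587 -0.0173  0.1497] tip now [ 0.5504 -0.0127  0.1355] r 0.0135 line offset 0.0042 bar slope 0.013
cam [ 0.85  -0.429  1.178] C [ 0.7129 -0.0112]
mast top corners px [[361.8, 266.3], [372.5, 254.7], [386.4, 265.7], [375.7, 277.5]]
0.246 [111.  38.  32.] 79.0
0.247 [106.  42.  33.] 73.0
0.248 [101.  46.  35.] 66.0
0.249 [97. 52. 37.] 60.0
0.25 [95. 58. 40.] 55.0
0.251 [95. 65. 44.] 52.0
0.252 [96. 72. 47.] 49.0
0.253 [97. 78. 50.] 47.0
0.254 [98. 82. 55.] 43.0
0.255 [97. 85. 59.] 38.0
0.256 [95. 87. 65.] 30.0
0.257 [93. 87. 71.] 22.0
0.258 [90. 87. 76.] 14.0
0.259 [88. 87. 81.] 7.0
```

Run:
```python
from h import *
for z in (.1505,.1525): dots((275,195),10,[(299,412),(262,542)],z)
```

```text
dots [(np.float64(0.0364), np.float64(178.6), np.float64(58.6)), (np.float64(0.0355), np.float64(-121.5), np.float64(58.5))]
dots [(np.float64(0.0357), np.float64(179.8), np.float64(59.8)), (np.float64(0.0358), np.float64(-120.0), np.float64(60.0))]
```

Request:
{"fn": "arm_command", "kwargs": {"targets": [-0.03,0,0.03,0,-0.1,-0.6,0,0,0,0,0,0,-1,0,0,0,0,-0.5,0,-0.6,0,0,0,0,-0.6,-0.5,0,0,0,0,0,-0.2,-1,0,0,0,0,0,0,-1,0,0,0,0,0,0,-1,0,0,0,0,0,0,-1,0,0,0,0,0,0,-1,0.4,0,0,0,0,0,-1,0.5,0,0,0,0,0,-1,0.5,0,0,0,0,0,-1,0.5,0]}}

```text
time: 30.45
ee_pos: [0.4644, -0.2261, 0.1898]
eef_rot: [-0.013, 0.72, 0.006, 0.694]
ft_force: [-0.1, -0.0, -1.9]
width: 0.013
```

Run:
```python
from h import *
plan2([.475,-.38,.10],-0.7,.058); print(read_state()["joint_positions"].round(2))
```

```text
t 30.45 p [ 0.4644 -0.2261  0.1898] X [-0.036 -0.011 -0.999] Y [-0.027  1.    -0.01 ] Z [ 0.999  0.027 -0.036] F [-0.1 -0.  -1.9] w 0.0130
shift [ 3.64 -6.13  0.39] turn [0.049 0.028 0.015] yaw now 1.5
[ 0.04  0.15  0.34  1.81 -0.03  1.22  1.99]
```

Request:
{"fn": "arm_command", "kwargs": {"targets": [0.025,0.014,0,0,-1,0,0,0.025,0.014,0.01,0,-1,0,0,0,0,0,0,-1,0,0,0,0,0,0.5,-1,0,0,0,0,0,1,-1,0,0,0,0,0,1,-1,0,0,0,0,0,0.5,0,0,0,0,0,0,0,0,0,0]}}

```text
time: 31.12
ee_pos: [0.4698, -0.3899, 0.113]
eef_rot: [-0.005, 0.726, -0.002, 0.688]
ft_force: [0.0, 1.9, -2.9]
width: 0.0136
```

Run:
```python
from h import *
plan2([.475,-.38,.0275],-0.7,.058)
im,_=snap("scene","s25",(130,230,300,400),3.5)
```

```text
t 31.12 p [ 0.4698 -0.3899  0.113 ] X [-0.054 -0.01  -0.999] Y [-0.004  1.    -0.01 ] Z [ 0.999  0.003 -0.054] F [ 0.   1.9 -2.9] w 0.0136
shift [3.4  0.43 0.39] turn [0.02  0.006 0.014] yaw now 0.2
```

Request:
{"fn": "arm_command", "kwargs": {"targets": [0.01,0,0.01,1,0.25,0.1,0,0,0,0,1,0.15,0.05,0,0,0,0,0.8,0,0,0,0,0,0,0.3,0,0,0,0,0,0,0.05,0,0,0]}}

```text
time: 31.58
ee_pos: [0.4767, -0.3795, 0.0389]
eef_rot: [-0.004, 0.722, -0.001, 0.692]
ft_force: [0.2, 0.2, -1.6]
width: 0.0135
```

Run:
```python
from h import *
plan2([.475,-.38,.0275],-0.7,.058)
```

```text
t 31.58 p [ 0.4767 -0.3795  0.0389] X [-0.044 -0.007 -0.999] Y [-0.005  1.    -0.006] Z [ 0.999  0.004 -0.044] F [ 0.2  0.2 -1.6] w 0.0135
shift [ 0.46 -0.02 -0.05] turn [0.021 0.018 0.009] yaw now 0.2
```

Request:
{"fn": "arm_command", "kwargs": {"targets": [0,0.018,0,0.2,0,-0.05,0,0,0,0,0.12,0,0,0,0,0,0,0.05,0,0,0]}}

```text
time: 31.83
ee_pos: [0.4777, -0.3796, 0.0329]
eef_rot: [-0.006, 0.726, -0.0, 0.687]
ft_force: [0.1, -0.3, -3.0]
width: 0.0135
```

Run:
```python
from h import *
plan2([.475,-.38,.0275],-0.7,.058)
```

```text
t 31.83 p [ 0.4777 -0.3796  0.0329] X [-0.055 -0.009 -0.998] Y [-0.008  1.    -0.008] Z [ 0.998  0.007 -0.055] F [ 0.1 -0.3 -3. ] w 0.0135
shift [ 0.22 -0.01 -0.1 ] turn [0.025 0.004 0.012] yaw now 0.4
```

Request:
{"fn": "arm_command", "kwargs": {"targets": [0,0,0,0.12,0,-0.05,0,0,0,0,0.1,0,0,0]}}

```text
time: 32.0
ee_pos: [0.4774, -0.3803, 0.029]
eef_rot: [-0.006, 0.725, -0.001, 0.688]
ft_force: [-0.4, -0.0, -3.3]
width: 0.0133
```

Run:
```python
from h import *
where()
```

```text
t 32.00 p [ 0.4774 -0.3803  0.029 ] X [-0.052 -0.01  -0.999] Y [-0.008  1.    -0.01 ] Z [ 0.999  0.008 -0.052] F [-0.4 -0.  -3.3] w 0.0133
```

Request:
{"fn": "arm_command", "kwargs": {"targets": [0,0,0,0.06,0,0,0,0,0,0,0,0,0,0.35,0,0,0,0,0,0,0.35,0,0,0,0,0,0,0.4,0,-0.03,0,-1,0,0,0.4,0,-0.04,0,-1,0,0,0.4,0,0,0,-1,0,0,0.4,0,0,0,-1,0,-0.2,0.4,0,0,0,0,0,0,0.4], "newtons": 20}}

```text
time: 32.75
ee_pos: [0.4738, -0.3803, 0.1323]
eef_rot: [-0.006, 0.705, -0.001, 0.709]
ft_force: [-0.2, -0.3, -0.4]
width: 0.0342
```

Run:
```python
from h import *
where(); im,_=snap("scene","s26",(130,230,300,400),3.5); snap("wrist","w26"); t,_=snap("top","t26",(230,100,420,260),4)
cv2.imwrite("pics/m26.png",cv2.resize(im[250:290,350:395],None,fx=8.8,fy=14,interpolation=cv2.INTER_CUBIC))
```

```text
t 32.75 p [ 0.4738 -0.3803  0.1323] X [ 0.006 -0.011 -1.   ] Y [-0.007  1.    -0.011] Z [1.    0.007 0.006] F [-0.2 -0.3 -0.4] w 0.0342
```

Run:
```python
from h import *
for z in (.1525,):
  P=np.array([onz("top",(230+(x+.5)/4-.5,100+(y+.5)/4-.5),z)[:2] for x,y in [(204,302),(202,346),(240,368),(279,346),(281,303)]])
  # circle fit
  M=np.c_[2*P,np.ones(5)]; c=np.linalg.lstsq(M,(P**2).sum(1),rcond=None)[0]; print("center",c[:2],"r",np.sqrt(c[2]+c[:2]@c[:2]))
  a=np.degrees(np.arctan2(P[:,1]-c[1],P[:,0]-c[0])); print(a.round(1),(a%60).round(1))
plan2([.66,-.10,.24],2.4,0)
```

```text
center [ 0.56300891 -0.01748913] r 0.035251482028088775
[  57.5  118.2  177.1 -121.8  -62.7] [57.5 58.2 57.1 58.2 57.3]
t 32.90 p [ 0.4731 -0.378   0.1269] X [ 0.    -0.007 -1.   ] Y [-0.009  1.    -0.007] Z [1.    0.009 0.   ] F [-1.7 -0.2 -1. ] w 0.0343
shift [-4.59 11.02  7.58] turn [-0.042  0.     0.008] yaw now 0.5
```

Request:
{"fn": "arm_command", "kwargs": {"targets": [0,0,0,-1,0,0,0,0,0,0,-1,0,0,0,-0.02,0,0,-1,0,0,0,-0.02,0,0,-1,0.3,0,0,0,0,0,-1,0.6,0.2,0,0,0,0,-0.7,1,0.5,0,0,0,0,0,1,0.7,0,0,0,0,0,1,0.8,0,0,0,0,0,1,0.8,0,0,0,0,0,1,0.8,0,0,0,0,0,1,0.8,0,0,0,0,0,1,0.8,0]}}

```text
time: 33.9
ee_pos: [0.5981, -0.1707, 0.2575]
eef_rot: [-0.01, 0.715, 0.011, 0.699]
ft_force: [0.4, -0.5, 0.9]
width: 0.0002
```

Run:
```python
from h import *
plan2([.66,-.10,.24],2.4,0)
```

```text
t 33.90 p [ 0.5981 -0.1707  0.2575] X [-0.023  0.001 -1.   ] Y [-0.029  1.     0.002] Z [ 0.999  0.029 -0.023] F [ 0.4 -0.5  0.9] w 0.0002
shift [0.64 2.75 2.57] turn [-0.017 -0.03  -0.002] yaw now 1.6
```

Request:
{"fn": "arm_command", "kwargs": {"targets": [0,-0.015,0,-0.2,1,0.9,0,0,-0.015,0,-0.2,0.9,0.8,0,0,-0.01,0,0,0.7,0.6,0,0,0,0,0,0,0,0]}}

```text
time: 34.23
ee_pos: [0.6583, -0.09, 0.2583]
eef_rot: [-0.011, 0.707, 0.017, 0.707]
ft_force: [0.2, 0.6, -1.2]
width: 0.0005
```

Run:
```python
from h import *
plan2([.66,-.10,.214],2.4,0)
```

```text
t 34.23 p [ 0.6583 -0.09    0.2583] X [-0.001  0.007 -1.   ] Y [-0.04   0.999  0.007] Z [ 0.999  0.04  -0.001] F [ 0.2  0.6 -1.2] w 0.0005
shift [ 1.77 -0.41  0.06] turn [-0.003 -0.001 -0.009] yaw now 2.3
```

Request:
{"fn": "arm_command", "kwargs": {"targets": [0,0,0,0.8,0,0,0,0,0,0,0.7,0,0,0,0,0,0,0.15,0,0,0,0,0,0,0,0,0,0]}}

```text
time: 34.57
ee_pos: [0.6584, -0.0863, 0.2103]
eef_rot: [-0.013, 0.709, 0.019, 0.704]
ft_force: [-2.9, 0.9, 13.9]
width: 0.0003
```

Request:
{"fn": "arm_command", "kwargs": {"targets": [0,0,0,0.04,0,0,0]}}

```text
time: 34.65
ee_pos: [0.6584, -0.0863, 0.2103]
eef_rot: [-0.013, 0.709, 0.019, 0.704]
ft_force: [-6.2, 2.1, 20.7]
width: 0.0002
```

Request:
{"fn": "arm_command", "kwargs": {"targets": [0,0,0,0.04,0,0,0]}}

```text
time: 34.73
ee_pos: [0.6585, -0.0864, 0.2104]
eef_rot: [-0.013, 0.709, 0.019, 0.705]
ft_force: [-2.3, 1.9, 5.0]
width: 0.0004
```

Request:
{"fn": "arm_command", "kwargs": {"targets": [0,0,0,0.04,0,0,0]}}

```text
time: 34.82
ee_pos: [0.6586, -0.0864, 0.2104]
eef_rot: [-0.012, 0.709, 0.019, 0.705]
ft_force: [-2.1, 1.5, 4.2]
width: 0.0004
```

Run:
```python
from h import *
s,R=where()
T=lambda x,y:(230+(x+.5)/4-.5,100+(y+.5)/4-.5)
c={k:onz("top",T(*v),.202)[:2] for k,v in {"FL":(28,290),"FR":(452,263),"BL":(17,102),"BR":(437,75)}.items()}
for k,v in c.items(): print(k,v.round(4))
ctr=sum(c.values())/4; print("ctr",ctr.round(4)); 
l=(c["FL"]-c["FR"]+c["BL"]-c["BR"]); f=(c["BL"]-c["FL"]+c["BR"]-c["FR"]); print("psi",np.arctan2(-l[0],l[1]),np.arctan2(f[1],f[0]), np.linalg.norm(l)/2,np.linalg.norm(f)/2)
# mast top corners
m=[onz("top",T(*v),.268)[:2] for v in [(203,74),(252,70),(254,118),(206,123)]]; print("mast",np.array(m).round(4),np.mean(m,0).round(4))
# sleeve hole in the top view
im=camera("top")[:,:,::-1]; cv2.imwrite("pics/sl.png",cv2.resize(im[110:145,265:310],None,fx=14,fy=14,interpolation=cv2.INTER_CUBIC))
```

```text
t 34.82 p [ 0.6586 -0.0864  0.2104] X [-0.006  0.009 -1.   ] Y [-0.044  0.999  0.01 ] Z [ 0.999  0.044 -0.006] F [-2.1  1.5  4.2] w 0.0004
FL [0.5832 0.146 ]
FR [ 0.5969 -0.1798]
BL [0.7332 0.1539]
BR [ 0.747  -0.1738]
ctr [ 0.6651 -0.0134]
psi 0.04205457188303893 0.04614556619347397 0.32700412981939464 0.15019025181415385
mast [[ 0.7288  0.0075]
 [ 0.731  -0.0289]
 [ 0.6941 -0.0296]
 [ 0.6911  0.006 ]] [ 0.7113 -0.0113]
```

Request:
{"fn": "arm_command", "kwargs": {"targets": [0,0,0,-1,0,0,0,0,0,0,-1,0,0,0,0,0,0,-1,-0.3,-0.5,0.3,0.06,0,0,0,-0.7,-1,0.6,0.06,0,0,0,-0.7,-1,0.6,0.06,0,0,0,-0.7,-1,0.6,0,0,0,0,-0.7,-1,0.6,0,0,0,0.5,-0.7,-1,0.6,0,0,0,1,-0.7,-1,0.6,0,0,0,1,-0.4,-0.7,0.6,0,0,0,1,0,0,0.6,0,0,0,0,0,0,0.6]}}

```text
time: 35.87
ee_pos: [0.4633, -0.2089, 0.2011]
eef_rot: [0.041, 0.707, -0.036, 0.705]
ft_force: [-0.2, -0.1, -0.8]
width: 0.051
```

Run:
```python
from h import *
plan2([.468,-.2092,.0275],-5.8,0)
im,st=snap("wrist","w27")
ax=np.array([np.cos(np.radians(-5.8)),np.sin(np.radians(-5.8)),0])
sh=np.array([.4929,-.2116,.030]); print(proj("wrist",[sh-ax*.05,sh,sh+ax*.07-[0,0,.013]],st))
```

```text
t 35.87 p [ 0.4633 -0.2089  0.2011] X [-0.002  0.007 -1.   ] Y [0.11  0.994 0.007] Z [ 0.994 -0.11  -0.002] F [-0.2 -0.1 -0.8] w 0.0510
shift [ 6.94 -0.04  0.2 ] turn [-0.011 -0.003 -0.009] yaw now -6.3
[[279.31324277 175.80228809]
 [279.84245515 224.7574078 ]
 [280.45083309 281.87121756]]
```

Request:
{"fn": "arm_command", "kwargs": {"targets": [-0.02,0,0,1,0.04,0.1,0.6,0,0,0,1,0,0,0.6,0,0,0,1,0,0,0.6,0,0,0,1,0,0,0.6,0,0,0,0.9,0,0,0.6,0,0,0,0.4,0,0,0.6,0,0,0,0,0,0,0.6]}}

```text
time: 36.5
ee_pos: [0.4793, -0.2093, 0.079]
eef_rot: [0.033, 0.701, -0.031, 0.712]
ft_force: [0.1, -0.1, -0.2]
width: 0.0522
```

Run:
```python
from h import *
plan2([.468,-.2085,.0275],-5.0,0)
im,st=snap("wrist","w28",(150,60,410,260),3)
```

```text
t 36.50 p [ 0.4793 -0.2093  0.079 ] X [ 0.017  0.002 -1.   ] Y [0.09  0.996 0.003] Z [ 0.996 -0.09   0.016] F [ 0.1 -0.1 -0.2] w 0.0522
shift [ 2.05 -0.02 -0.49] turn [-0.003  0.021 -0.004] yaw now -5.2
```

Run:
```python
from h import *
st=read_state()
for uv in [(150+393/3,60+346/3),(150+398/3,60+578/3)]: print(onz("wrist",uv,.030,st).round(4))
```

```text
[ 0.4429 -0.2054  0.03  ]
[ 0.4923 -0.2088  0.03  ]
```

Request:
{"fn": "arm_command", "kwargs": {"targets": [-0.015,0.02,0,0.7,0.05,-0.4,0.6,0,0,0,0.7,0,-0.2,0.6,0,0,0,0.45,0,0,0.6,0,0,0,0.1,0,0,0.6]}}

```text
time: 36.88
ee_pos: [0.4707, -0.2078, 0.0359]
eef_rot: [0.027, 0.703, -0.026, 0.711]
ft_force: [-0.0, 0.0, 0.3]
width: 0.0524
```

Run:
```python
from h import *
plan2([.467,-.2072,.0275],-4.4,0)
```

```text
t 36.88 p [ 0.4707 -0.2078  0.0359] X [ 0.011  0.001 -1.   ] Y [0.075 0.997 0.001] Z [ 0.997 -0.075  0.011] F [-0.   0.   0.3] w 0.0524
shift [ 0.34  0.01 -0.15] turn [ 0.002  0.014 -0.002] yaw now -4.3
```

Request:
{"fn": "arm_command", "kwargs": {"targets": [0,0.014,0,0.2,0,-0.15,0.6,0,0,0,0.12,0,-0.03,0.6,0,0,0,0,0,0,0,0,0,0,0,0,0,0,0,0,0,0,0,0,0,0,0,0,0,0,0,0], "newtons": 40}}

```text
time: 37.38
ee_pos: [0.4685, -0.208, 0.0302]
eef_rot: [0.027, 0.706, -0.026, 0.708]
ft_force: [-0.6, -0.4, 0.8]
width: 0.0333
```

Run:
```python
from h import *
plan2([.467,-.2072,.0275],-4.4,0)
im,st=snap("wrist","w29",(150,60,410,260),3)
```

```text
t 37.38 p [ 0.4685 -0.208   0.0302] X [ 0.003  0.001 -1.   ] Y [0.075 0.997 0.001] Z [ 0.997 -0.075  0.003] F [-0.6 -0.4  0.8] w 0.0333
shift [ 0.11  0.03 -0.06] turn [ 0.002  0.004 -0.001] yaw now -4.3
```

Request:
{"fn": "arm_command", "kwargs": {"targets": [0,0,0,0.09,0,0,0.4,0,0,0,0,0,0,0,0,0,0,0,0,0,0,0,0,0,0,0,0,0,0,0,0,0,0,0,0,0,0,0,0,0,0,0]}}

```text
time: 37.93
ee_pos: [0.4689, -0.2081, 0.0283]
eef_rot: [0.027, 0.705, -0.026, 0.708]
ft_force: [-0.6, -0.1, 0.7]
width: 0.0259
```

Run:
```python
from h import *
where()
```

```text
t 37.93 p [ 0.4689 -0.2081  0.0283] X [ 0.004  0.001 -1.   ] Y [0.075 0.997 0.001] Z [ 0.997 -0.075  0.004] F [-0.6 -0.1  0.7] w 0.0259
```

Request:
{"fn": "arm_command", "kwargs": {"targets": [0,0,0,-0.6,0,0,0,0,0,0,-1,0,0,0,0,0,0,-1,0,0,0,0,0,0,-1,0,0,0,0,0,0,-1,0,0,0,0,0,0,-1,0,0,0,-0.05,0,0,-1,0.2,0,0,-0.05,0,0,-1,0.5,0.1,0,-0.04,0,0,-1,1,0.3,0,0,0,0,-0.6,1,0.4,0,0,0,0,0,1,0.4,0,0,0,0,0,1,0.4,0]}}

```text
time: 38.93
ee_pos: [0.5014, -0.0919, 0.2667]
eef_rot: [-0.009, 0.709, 0.01, 0.705]
ft_force: [0.5, -0.6, -2.3]
width: 0.026
```

```bash
cat >> h.py <<'E'
PIN=np.array([.0113,0,.0238]); C=np.array([.712,-.0113]); PS=.042
def pin(gap,dy=0.,z=.228):
    """gap: shoulder distance from sleeve face"""
    u=np.array([np.cos(PS),np.sin(PS)]); n=np.array([-u[1],u[0]])
    sh=C-u*(.023+gap)+n*dy; p=[*(sh-u*PIN[2]),z+PIN[0]]
    s,R=plan2(p,np.degrees(PS),0)
    S=s["ee_pos"]+R@PIN; N=s["ee_pos"]+R@(PIN+[0,0,.07]); f=C-u*.023
    for nm,q in (("shoulder",S),("nose",N)): print(nm,q.round(4),"ahead of face %.4f lateral %.4f z %.4f"%((q[:2]-f)@u,(q[:2]-f)@n,q[2]))
E
python3 - <<'E'
from h import *
pin(.095)
E
```

```text
t 38.93 p [ 0.5014 -0.0919  0.2667] X [-0.005  0.001 -1.   ] Y [-0.026  1.     0.001] Z [ 1.     0.026 -0.005] F [ 0.5 -0.6 -2.3] w 0.0260
shift [1.08 2.91 2.84] turn [-0.02  -0.006 -0.002] yaw now 1.5
shoulder [ 0.5251 -0.0913  0.2552] ahead of face -0.1671 lateral -0.0721 z 0.2552
nose [ 0.5951 -0.0894  0.2549] ahead of face -0.0971 lateral -0.0732 z 0.2549
```

Request:
{"fn": "arm_command", "kwargs": {"targets": [-0.02,0,0,0,1,0.7,0,0,0,0,0,1,0.7,0,0,0,0,0,0.7,0.7,0,0,-0.005,0,0.3,0,0.2,0,0,0,0,0.3,0,0,0,0,0,0,0,0,0,0]}}

```text
time: 39.43
ee_pos: [0.5585, -0.0115, 0.2499]
eef_rot: [-0.017, 0.707, 0.02, 0.706]
ft_force: [-0.6, -0.3, -2.9]
width: 0.0258
```

Run:
```python
from h import *
pin(.085); im,_=snap("scene","s30",(300,200,420,310),5); snap("top","t30",(250,100,330,180),7)
```

```text
t 39.43 p [ 0.5585 -0.0115  0.2499] X [-0.002  0.004 -1.   ] Y [-0.051  0.999  0.004] Z [ 0.999  0.051 -0.002] F [-0.6 -0.3 -2.9] w 0.0258
shift [ 0.42 -0.26  0.86] turn [ 0.012 -0.002 -0.005] yaw now 2.9
shoulder [ 0.5823 -0.0102  0.2386] ahead of face -0.1066 lateral 0.0065 z 0.2386
nose [ 0.6522 -0.0066  0.2384] ahead of face -0.0366 lateral 0.0072 z 0.2384
```

Request:
{"fn": "arm_command", "kwargs": {"targets": [0.012,0,0,0.3,-0.26,0.2,0,0,0,0,0.12,0,0.2,0,0,0,0,0,0,0,0]}}

```text
time: 39.78
ee_pos: [0.5691, -0.022, 0.2411]
eef_rot: [-0.011, 0.707, 0.014, 0.707]
ft_force: [-0.3, 1.2, -1.3]
width: 0.0255
```

Run:
```python
from h import *
pin(.04); im,_=snap("scene","s31",(330,210,410,300),7)
s,R=where(); print("nose px in crop",((proj("scene",s["ee_pos"]+R@(PIN+[0,0,.07]))-[329.5,209.5])*7).round(0))
# expected hole centre in image on sleeve face
u=np.array([np.cos(PS),np.sin(PS)]); print("hole px",((proj("scene",[*(C-u*.023),.228])-[329.5,209.5])*7).round(0))
```

```text
t 39.78 p [ 0.5691 -0.022   0.2411] X [ 0.001  0.003 -1.   ] Y [-0.035  0.999  0.003] Z [0.999 0.035 0.001] F [-0.3  1.2 -1.3] w 0.0255
shift [0.07 0.2  2.26] turn [-0.008  0.002 -0.004] yaw now 2.0
shoulder [ 0.5929 -0.0212  0.2298] ahead of face -0.0965 lateral -0.0049 z 0.2298
nose [ 0.6628 -0.0187  0.2299] ahead of face -0.0265 lateral -0.0053 z 0.2299
t 39.83 p [ 0.5687 -0.0225  0.2411] X [ 0.001  0.003 -1.   ] Y [-0.035  0.999  0.003] Z [0.999 0.035 0.001] F [-0.1 -1.  -1.9] w 0.0255
nose px in crop [[148. 354.]]
hole px [[227. 398.]]
```

Run:
```python
from h import *
c,s=np.cos(PS),np.sin(PS); M=np.array([[c,-s],[s,c]])
P=[[*(C+M@np.array(q)*.018),.268] for q in [(-1,1),(1,1),(1,-1),(-1,-1)]]
p=(proj("scene",P)-[329.5,209.5])*7; o=np.array([(297,320),(397,400),(322,487),(222,405)]); print(p.round(0),(o-p).round(0),(o-p).mean(0)/7)
pin(.04)
```

```text
[[298. 315.]
 [395. 391.]
 [321. 475.]
 [224. 396.]] [[-1.  5.]
 [ 2.  9.]
 [ 1. 12.]
 [-2.  9.]] [-0.0151965   1.23269487]
t 39.83 p [ 0.5687 -0.0225  0.2411] X [ 0.001  0.003 -1.   ] Y [-0.035  0.999  0.003] Z [0.999 0.035 0.001] F [-0.1 -1.  -1.9] w 0.0255
shift [0.08 0.22 2.27] turn [-0.009  0.001 -0.004] yaw now 2.0
shoulder [ 0.5925 -0.0217  0.2299] ahead of face -0.0969 lateral -0.0054 z 0.2299
nose [ 0.6624 -0.0192  0.2299] ahead of face -0.0269 lateral -0.0059 z 0.2299
```

Request:
{"fn": "arm_command", "kwargs": {"targets": [-0.008,0,0,0.07,0.2,0.2,0,0,0,0,0,0,0.3,0,0,0,0,0,0,0,0]}}

```text
time: 40.08
ee_pos: [0.5821, -0.0175, 0.2398]
eef_rot: [-0.013, 0.706, 0.015, 0.708]
ft_force: [0.3, -0.4, -2.2]
width: 0.0254
```

Run:
```python
from h import *
pin(.04); im,_=snap("scene","s32",(330,210,410,300),7)
s,R=where(); print("nose px in crop",((proj("scene",s["ee_pos"]+R@(PIN+[0,0,.07]))-[329.5,209.5])*7).round(0))
```

```text
t 40.08 p [ 0.5821 -0.0175  0.2398] X [ 0.002  0.003 -1.   ] Y [-0.04   0.999  0.003] Z [0.999 0.04  0.002] F [ 0.3 -0.4 -2.2] w 0.0254
shift [0.02 0.03 1.73] turn [-0.002  0.002 -0.004] yaw now 2.3
shoulder [ 0.6059 -0.0165  0.2285] ahead of face -0.0833 lateral -0.0007 z 0.2285
nose [ 0.6758 -0.0137  0.2286] ahead of face -0.0133 lateral -0.0008 z 0.2286
t 40.13 p [ 0.5816 -0.0173  0.2397] X [ 0.001  0.003 -1.   ] Y [-0.04   0.999  0.003] Z [0.999 0.04  0.001] F [-1.   0.2 -0.8] w 0.0260
nose px in crop [[191. 371.]]
```

Request:
{"fn": "arm_command", "kwargs": {"targets": [0,0,0,0.02,0.02,0.4,0,0,0,0,0,0,0.3,0,0,0,0,0,0,0.2,0]}}

```text
time: 40.38
ee_pos: [0.6046, -0.0155, 0.2397]
eef_rot: [-0.013, 0.707, 0.016, 0.707]
ft_force: [0.5, -0.0, -1.5]
width: 0.0256
```

Run:
```python
from h import *
pin(.04)
```

```text
t 40.38 p [ 0.6046 -0.0155  0.2397] X [ 0.001  0.003 -1.   ] Y [-0.041  0.999  0.003] Z [0.999 0.041 0.001] F [ 0.5 -0.  -1.5] w 0.0256
shift [ 0.02 -0.01  0.83] turn [-0.001  0.001 -0.004] yaw now 2.3
shoulder [ 0.6284 -0.0145  0.2284] ahead of face -0.0606 lateral 0.0003 z 0.2284
nose [ 0.6984 -0.0116  0.2285] ahead of face 0.0094 lateral 0.0003 z 0.2285
```

Request:
{"fn": "arm_command", "kwargs": {"targets": [0,0,0,0.02,0,0.25,0,0,0,0,0,0,0.25,0,0,0,0,0,0,0.1,0]}}

```text
time: 40.63
ee_pos: [0.6214, -0.0146, 0.2391]
eef_rot: [-0.013, 0.707, 0.016, 0.707]
ft_force: [-0.3, -0.4, -2.0]
width: 0.0259
```

Run:
```python
from h import *
pin(.02)
```

```text
t 40.63 p [ 0.6214 -0.0146  0.2391] X [ 0.001  0.003 -1.   ] Y [-0.041  0.999  0.003] Z [0.999 0.041 0.001] F [-0.3 -0.4 -2. ] w 0.0259
shift [-0.01 -0.02  0.96] turn [-0.001  0.001 -0.004] yaw now 2.4
shoulder [ 0.6451 -0.0136  0.2278] ahead of face -0.0439 lateral 0.0005 z 0.2278
nose [ 0.7151 -0.0107  0.2279] ahead of face 0.0261 lateral 0.0005 z 0.2279
```

Request:
{"fn": "arm_command", "kwargs": {"targets": [0,0,0,0,0,0.35,0,0,0,0,-0.01,0,0.4,0,0,0,0,0,0,0.4,0]}}

```text
time: 40.88
ee_pos: [0.6508, -0.0136, 0.2396]
eef_rot: [-0.013, 0.707, 0.016, 0.707]
ft_force: [-1.1, 0.5, -0.5]
width: 0.0257
```

Run:
```python
from h import *
pin(.0)
```

```text
t 40.88 p [ 0.6508 -0.0136  0.2396] X [ 0.     0.003 -1.   ] Y [-0.041  0.999  0.003] Z [0.999 0.041 0.   ] F [-1.1  0.5 -0.5] w 0.0257
shift [ 0.01 -0.01  0.58] turn [-0.001  0.001 -0.004] yaw now 2.3
shoulder [ 0.6746 -0.0126  0.2283] ahead of face -0.0144 lateral 0.0003 z 0.2283
nose [ 0.7445 -0.0097  0.2283] ahead of face 0.0556 lateral 0.0002 z 0.2283
```

Request:
{"fn": "arm_command", "kwargs": {"targets": [0,0,0,0,0,0.25,0,0,0,0,0,0,0.25,0]}}

```text
time: 41.05
ee_pos: [0.6645, -0.013, 0.2393]
eef_rot: [-0.013, 0.707, 0.016, 0.707]
ft_force: [-0.3, 0.9, -2.2]
width: 0.0258
```

Request:
{"fn": "arm_command", "kwargs": {"targets": [0,0,0,0,0,0.12,0]}}

```text
time: 41.13
ee_pos: [0.668, -0.0127, 0.239]
eef_rot: [-0.013, 0.707, 0.016, 0.707]
ft_force: [0.3, 0.3, -1.4]
width: 0.0257
```

Request:
{"fn": "arm_command", "kwargs": {"targets": [0,0,0,0,0,0.12,0]}}

```text
time: 41.22
ee_pos: [0.6686, -0.0127, 0.2388]
eef_rot: [-0.013, 0.71, 0.016, 0.704]
ft_force: [-30.7, 0.8, 11.3]
width: 0.0257
```

Run:
```python
from h import *
pin(.0); im,_=snap("scene","s33",(330,210,410,300),7)
```

```text
t 41.22 p [ 0.6686 -0.0127  0.2388] X [-0.008  0.003 -1.   ] Y [-0.041  0.999  0.004] Z [ 0.999  0.041 -0.007] F [-30.7   0.8  11.3] w 0.0257
shift [-0.02 -0.01 -0.14] turn [-0.001 -0.009 -0.005] yaw now 2.4
shoulder [ 0.6923 -0.0117  0.2273] ahead of face 0.0033 lateral 0.0004 z 0.2273
nose [ 0.7622 -0.0089  0.2268] ahead of face 0.0733 lateral 0.0003 z 0.2268
```

Request:
{"fn": "arm_command", "kwargs": {"targets": [0,0,0,0,0,0,0.5,0,0,0,0,0,0,0.5,0,0,0,0,0,0,0.5,0,0,0,0,0,0,0.5,0,0,0,-1,0,0,0.5,0,0,0,-1,0,0,0.5,0,0,0,-1,0,0,0.7,0,0,0,-1,0,-0.5,1,0,0,0,0,0.5,-1,1,0,0,0,0,1,-1,1]}}

```text
time: 42.1
ee_pos: [0.6064, 0.0166, 0.3425]
eef_rot: [-0.012, 0.71, 0.012, 0.704]
ft_force: [0.2, 1.0, -0.0]
width: 0.0626
```

Run:
```python
from h import *
where(); im,_=snap("scene","s34",(310,190,430,310),5); t,_=snap("top","t34",(130,90,350,270),3.5)
cv2.imwrite("pics/top34.png",t)
```

```text
t 42.10 p [0.6064 0.0166 0.3425] X [-0.008 -0.    -1.   ] Y [-0.033  0.999  0.   ] Z [ 0.999  0.033 -0.008] F [ 0.2  1.  -0. ] w 0.0626
```

Run:
```python
from h import *
t=cv2.imread("pics/top34.png")
Q=lambda x,y:(130+(x+.5)/3.5-.5,90+(y+.5)/3.5-.5)
for n,q in {"blue":(181,384),"green":(282,385),"red":(179,488),"pink":(324,518)}.items(): print(n,onz("top",Q(*q),.06).round(4))
for q in [(93,319),(378,317),(376,569),(84,570)]: print("tray rim",onz("top",Q(*q),.04).round(4))
big=cv2.resize(t[170:260,150:245],None,fx=6.5,fy=6.5,interpolation=cv2.INTER_CUBIC); cv2.imwrite("pics/rolls.png",big)
```

```text
blue [0.526  0.3501 0.06  ]
green [0.5229 0.2524 0.06  ]
red [0.4253 0.3508 0.06  ]
pink [0.3937 0.2119 0.06  ]
tray rim [0.5962 0.4428 0.04  ]
tray rim [0.5919 0.1617 0.04  ]
tray rim [0.3453 0.1649 0.04  ]
tray rim [0.3499 0.4466 0.04  ]
```

Request:
{"fn": "arm_command", "kwargs": {"targets": [0.158,0,0,0,1,-0.5,0.87,0.158,0,0,0,1,0,0.87,0.158,0,0,0,1,0,0.87,0.158,0,0,0,0.5,0,0.87,0.158,0,0,0,0,0,0.87,0.158,0,0,0,0,0,0.87,0.158,0,0,0,0,0,0.87,0.158,0,0,0,0,0,0.87,0.158,0,0,0,0,0,0.87,0.158,0,0,0,0,0,0.87,0.158,0,0,0,0,0,0.87,0.158,0,0,0,0,0,0.87]}}

```text
time: 43.2
ee_pos: [0.6043, 0.1133, 0.3476]
eef_rot: [0.475, 0.527, -0.47, 0.526]
ft_force: [-0.1, -0.0, 0.3]
width: 0.0757
```

Run:
```python
from h import *
plan2([.5229,.2524,.20],-90,0); print(read_state()["joint_positions"].round(2))
```

```text
t 43.20 p [0.6043 0.1133 0.3476] X [ 0.003  0.006 -1.   ] Y [0.994 0.107 0.004] Z [ 0.107 -0.994 -0.006] F [-0.1 -0.   0.3] w 0.0757
shift [ 5.93 -2.66 -5.85] turn [ 0.137 -0.008 -0.004] yaw now -83.8
[-0.49  0.28  0.31  1.34 -0.09  1.54 -0.09]
```

Request:
{"fn": "arm_command", "kwargs": {"targets": [0.13,0,0,0.2,-0.4,-1,0.87,0,0,0,0.5,-0.4,-1,0.87,0,0,0,1,-0.4,-1,0.87,0,0,0,1,-0.4,-1,0.87,0,0,0,1,-0.4,-1,0.87,0,0,0,1,-0.4,-0.8,0.87,0,0,0,0.7,0,0,0.87,0,0,0,0,0,0,0.87]}}

```text
time: 43.87
ee_pos: [0.5455, 0.2624, 0.2107]
eef_rot: [0.509, 0.495, -0.498, 0.498]
ft_force: [-0.2, -1.1, -0.3]
width: 0.0757
```

Run:
```python
from h import *
plan2([.5229,.2524,.052],-90,0); im,st=snap("wrist","w40")
print(proj("wrist",[[.5229,.2524,.06],[.526,.35,.06],[.3937,.2119,.06],[.4253,.3508,.06]],st).round(0))
```

```text
t 43.87 p [0.5455 0.2624 0.2107] X [ 0.014  0.008 -1.   ] Y [ 1.    -0.015  0.014] Z [-0.015 -1.    -0.008] F [-0.2 -1.1 -0.3] w 0.0757
shift [ 6.33 -0.99  0.47] turn [-0.019 -0.011 -0.018] yaw now -90.9
[[254. 213.]
 [254. 104.]
 [122. 256.]
 [137. 105.]]
```

Run:
```python
from h import *
st=read_state()
for n,uv in {"green":(259,207),"blue":(258,98),"red":(142,97)}.items(): print(n,onz("wrist",uv,.06,st).round(4))
plan2([.526,.257,.12],-90,0)
```

```text
green [0.5276 0.2583 0.06  ]
blue [0.5298 0.3558 0.06  ]
red [0.4296 0.358  0.06  ]
t 43.92 p [0.5457 0.2631 0.2125] X [ 0.015  0.01  -1.   ] Y [ 1.    -0.015  0.015] Z [-0.015 -1.    -0.01 ] F [-0.5  0.4  0.3] w 0.0759
shift [ 3.68 -0.84  0.29] turn [-0.019 -0.012 -0.02 ] yaw now -90.8
```

Request:
{"fn": "arm_command", "kwargs": {"targets": [-0.019,-0.011,-0.018,1,-0.8,0.2,0.87,0,0,0,1,0,0,0.87,0,0,0,1,0,0,0.87,0,0,0,0.7,0,0,0.87,0,0,0,0,0,0,0.87]}}

```text
time: 44.33
ee_pos: [0.5331, 0.2571, 0.1263]
eef_rot: [0.506, 0.497, -0.496, 0.501]
ft_force: [-0.8, -0.0, 0.1]
width: 0.0757
```

Run:
```python
from h import *
plan2([.526,.257,.052],-90,0); im,st=snap("wrist","w41",(160,20,400,220),3)
```

```text
t 44.33 p [0.5331 0.2571 0.1263] X [ 0.014  0.007 -1.   ] Y [ 1.    -0.005  0.014] Z [-0.005 -1.    -0.007] F [-0.8 -0.   0.1] w 0.0757
shift [ 2.97 -0.33  0.03] turn [-0.006 -0.009 -0.018] yaw now -90.3
```

Run:
```python
from h import *
st=read_state()
print(onz("wrist",(269.3,20+512/3),.06,st).round(4), onz("wrist",(160+337/3,20+163/3),.06,st).round(4))
```

```text
[0.5277 0.2834 0.06  ] [0.5306 0.3555 0.06  ]
```

Request:
{"fn": "arm_command", "kwargs": {"targets": [0,0,-0.018,1,-0.2,0.05,0.87,0,0,0,1,0,0,0.87,0,0,0,0.8,0,0,0.87,0,0,0,0.2,0,0,0.87,0,0,0,0,0,0,0.87]}}

```text
time: 44.8
ee_pos: [0.5399, 0.2586, 0.0662]
eef_rot: [0.512, 0.498, -0.493, 0.498]
ft_force: [-1.1, -0.0, -1.0]
width: 0.0757
```

Run:
```python
from h import *
plan2([.5275,.255,.052],-90,0)
```

```text
t 44.80 p [0.5399 0.2586 0.0662] X [ 0.019  0.018 -1.   ] Y [ 1.    -0.01   0.019] Z [-0.009 -1.    -0.019] F [-1.1 -0.  -1. ] w 0.0757
shift [ 0.56 -0.5   0.16] turn [-0.012 -0.024 -0.024] yaw now -90.5
```

Request:
{"fn": "arm_command", "kwargs": {"targets": [0,-0.02,-0.024,0,-0.4,0.1,0.87,0,0,0,0.3,-0.05,0,0.87,0,0,0,0.2,0,0,0.87]}}

```text
time: 45.05
ee_pos: [0.5311, 0.2569, 0.0589]
eef_rot: [0.505, 0.497, -0.5, 0.497]
ft_force: [-0.8, 0.4, -0.8]
width: 0.0758
```

Run:
```python
from h import *
plan2([.5275,.255,.052],-90,0); snap("scene","s42",(320,130,430,240),5)
```

```text
t 45.05 p [0.5311 0.2569 0.0589] X [ 0.005  0.005 -1.   ] Y [ 1.    -0.011  0.005] Z [-0.011 -1.    -0.005] F [-0.8  0.4 -0.8] w 0.0758
shift [ 0.28 -0.15  0.08] turn [-0.014 -0.006 -0.006] yaw now -90.6
```

Request:
{"fn": "arm_command", "kwargs": {"targets": [0,0,0,0.2,-0.12,0.05,0.87,0,0,0,0.05,0,0,0.5,0,0,0,0,0,0,0.5,0,0,0,0,0,0,0.5,0,0,0,0,0,0,0.5,0,0,0,0,0,0,0.5], "newtons": 25}}

```text
time: 45.6
ee_pos: [0.5279, 0.2557, 0.0519]
eef_rot: [0.505, 0.497, -0.5, 0.497]
ft_force: [0.2, 0.8, -1.2]
width: 0.0571
```

Run:
```python
from h import *
where()
```

```text
t 45.60 p [0.5279 0.2557 0.0519] X [ 0.005  0.005 -1.   ] Y [ 1.    -0.011  0.005] Z [-0.011 -1.    -0.005] F [ 0.2  0.8 -1.2] w 0.0571
```

Request:
{"fn": "arm_command", "kwargs": {"targets": [0,0,0,-0.6,0,0,0.5,0,0,0,-1,0,0,0.5,0,0,0,-1,0,0,0.5,0,0,0,-1,0,0,0.5,0,0,0,-1,0,0,0.5,0,0,0,-1,0,0,0.5,0,0,0,-1,0,0,0.5,0,0,0,-1,0,0,0.5,0,0,0,-1,0,0.2,0.5,0,0,0,-1,0,0.5,0.5,0,0,0,-1,0.1,0.8,0.5]}}

```text
time: 46.52
ee_pos: [0.5232, 0.2183, 0.3197]
eef_rot: [-0.497, -0.501, 0.505, -0.497]
ft_force: [0.7, -0.2, -1.9]
width: 0.0573
```

Run:
```python
from h import *
plan2([.61,-.1373,.30],-87.6,0)
```

```text
t 46.52 p [0.5232 0.2183 0.3197] X [-0.012 -0.003 -1.   ] Y [ 1.    -0.004 -0.012] Z [-0.004 -1.     0.003] F [ 0.7 -0.2 -1.9] w 0.0573
shift [ 0.79  3.54 14.21] turn [-0.059  0.004  0.015] yaw now -90.2
```

Request:
{"fn": "arm_command", "kwargs": {"targets": [-0.05,0,0.01,0,0.2,1,0.5,0,0,0,0,0.3,1,0.5,0,0,0,0,0.3,1,0.5,0,0,0,0,0.3,1,0.5,0,0,0,0,0.3,1,0.5,0,0,0,0,0.3,1,0.5,0,0,0,0,0.3,1,0.5,0,0,0,0,0.3,1,0.5,0,0,0,0,0.3,1,0.5,0,0,0,0,0.3,1,0.5,0,0,0,0,0.3,1,0.5,0,0,0,0,0.3,1,0.5]}}

```text
time: 47.52
ee_pos: [0.6237, -0.0889, 0.3262]
eef_rot: [0.49, 0.511, -0.487, 0.511]
ft_force: [0.6, 0.4, -2.2]
width: 0.0573
```

Run:
```python
from h import *
plan2([.6687,-.1373,.26],-87.6,0)
```

```text
t 47.52 p [ 0.6237 -0.0889  0.3262] X [ 0.002  0.004 -1.   ] Y [0.999 0.044 0.002] Z [ 0.044 -0.999 -0.004] F [ 0.6  0.4 -2.2] w 0.0573
shift [2.65 1.71 2.02] turn [ 0.003 -0.005 -0.003] yaw now -87.5
```

Request:
{"fn": "arm_command", "kwargs": {"targets": [0,0,0,0,0.6,1,0.5,0,0,0,0.3,0.6,0.8,0.5,0,0,0,1,0.4,0.1,0.5,0,0,0,0.9,0,0,0.5,0,0,0,0,0,0,0.5]}}

```text
time: 47.93
ee_pos: [0.6669, -0.1462, 0.2686]
eef_rot: [0.491, 0.508, -0.491, 0.509]
ft_force: [-0.6, 0.5, -3.2]
width: 0.0571
```

Run:
```python
from h import *
plan2([.6687,-.1373,.2385],-87.6,0); snap("scene","s43",(280,200,420,330),4.5)
```

```text
t 47.93 p [ 0.6669 -0.1462  0.2686] X [ 0.001 -0.    -1.   ] Y [0.999 0.035 0.001] Z [ 0.035 -0.999  0.   ] F [-0.6  0.5 -3.2] w 0.0571
shift [ 1.21  0.08 -0.35] turn [-0.009  0.    -0.002] yaw now -88.0
```

Request:
{"fn": "arm_command", "kwargs": {"targets": [0,0,0,0,0.08,-0.35,0.5,0,0,0,0.6,0,0,0.5,0,0,0,0.35,0,0,0.5]}}

```text
time: 48.23
ee_pos: [0.6706, -0.1349, 0.2523]
eef_rot: [0.493, 0.507, -0.488, 0.511]
ft_force: [-0.4, -0.2, -2.7]
width: 0.0576
```

Request:
{"fn": "arm_command", "kwargs": {"targets": [0,0,0,0.35,-0.08,0.08,0.5,0,0,0,0.12,0,0,0.5,0,0,0,0.04,0,0,0.5]}}

```text
time: 48.48
ee_pos: [0.6692, -0.134, 0.2407]
eef_rot: [0.493, 0.507, -0.487, 0.512]
ft_force: [-0.4, 0.5, -2.3]
width: 0.0577
```

```bash
python3 -c "
from h import *
where()
plan2([0.6687,-0.1373,0.2375],-87.6,0)"
```

```text
t 48.48 p [ 0.6692 -0.134   0.2407] X [ 0.011  0.002 -1.   ] Y [0.999 0.04  0.012] Z [ 0.04  -0.999 -0.001] F [-0.4  0.5 -2.3] w 0.0577
t 48.48 p [ 0.6692 -0.134   0.2407] X [ 0.011  0.002 -1.   ] Y [0.999 0.04  0.012] Z [ 0.04  -0.999 -0.001] F [-0.4  0.5 -2.3] w 0.0577
shift [ 0.13 -0.03  0.13] turn [-0.002 -0.001 -0.015] yaw now -87.7
```

Request:
{"fn": "arm_command", "kwargs": {"targets": [0,0,0,0.08,0,0.12,0.5,0,0,0,0.05,0,0,0.5,0,0,0,0,0,0,0.5]}}

```text
time: 48.73
ee_pos: [0.6697, -0.137, 0.2387]
eef_rot: [0.493, 0.507, -0.486, 0.513]
ft_force: [-0.9, -0.1, -1.9]
width: 0.0575
```

Request:
{"fn": "arm_command", "kwargs": {"targets": [0,0,0,0.06,0,0,0.5,0,0,0,0,0,0,0.5]}}

```text
time: 48.9
ee_pos: [0.6699, -0.1374, 0.2377]
eef_rot: [0.494, 0.507, -0.486, 0.513]
ft_force: [-0.2, -0.1, -1.5]
width: 0.0573
```

Request:
{"fn": "arm_command", "kwargs": {"targets": [0,0,0,0.06,0,0,0.5,0,0,0,0,0,0,0.62,0,0,0,0,0,0,0.75,0,0,0,0,0,0,0.87,0,0,0,0,0,0,0.87]}}

```text
time: 49.32
ee_pos: [0.6704, -0.1377, 0.2371]
eef_rot: [0.494, 0.506, -0.486, 0.514]
ft_force: [-0.2, -0.9, -0.4]
width: 0.0702
```

Request:
{"fn": "arm_command", "kwargs": {"targets": [0,0,0,0,0,0,0.87,0,0,0,-0.3,0,0,0.87,0,0,0,-1,0,0,0.87,0,0,0,-1,0,0,0.87,0,0,0,-1,0,0,0.87]}}

```text
time: 49.73
ee_pos: [0.6671, -0.1369, 0.318]
eef_rot: [0.492, 0.509, -0.488, 0.511]
ft_force: [0.4, 0.4, 0.2]
width: 0.0754
```

```bash
python3 -c "
from h import *
where()
snap('scene','t1',None,1)"
```

```text
t 49.73 p [ 0.6671 -0.1369  0.318 ] X [ 0.007  0.002 -1.   ] Y [0.999 0.04  0.007] Z [ 0.04  -0.999 -0.002] F [0.4 0.4 0.2] w 0.0754
```

View pics/t1.png

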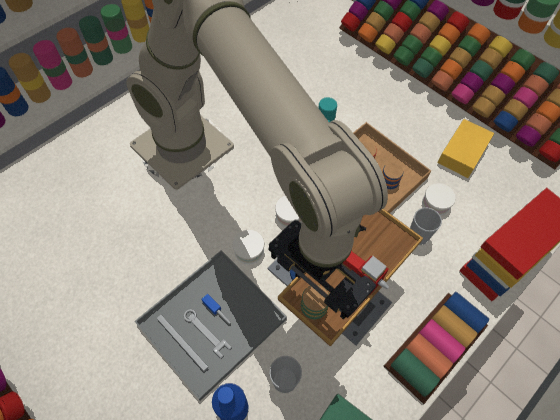

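Green stands on the right end of the shelf at (314,302); the pin's grip is at (368,265) and the bar's in the tray at (180,343). Now the blue roll.

Request:
{"fn": "arm_command", "kwargs": {"targets": [0,0,0,-0.2,-0.3,-1,0.87,0,0,0,-0.1,-0.3,-1,0.87,0,0,0,0,-0.3,-1,0.87,0,0,0,0,-0.3,-1,0.87,0,0,0,0,-0.3,-1,0.87,0,0,0,0,-0.3,-1,0.87,0,0,0,0,-0.3,-1,0.87,0,0,0,0,-0.3,-1,0.87,0,0,0,0,-0.3,-1,0.87,0,0,0,0,-0.3,-1,0.87,0,0,0,0,-0.3,-1,0.87,0,0,0,0,-0.2,-1,0.87]}}

```text
time: 50.78
ee_pos: [0.5679, 0.1623, 0.3422]
eef_rot: [0.501, 0.498, -0.486, 0.515]
ft_force: [0.4, -0.4, 0.3]
width: 0.0759
```

Request:
{"fn": "arm_command", "kwargs": {"targets": [0,0,0,0.3,-0.2,-1,0.87,0,0,0,0.3,-0.2,-1,0.87,0,0,0,0.3,-0.2,-1,0.87,0,0,0,0.3,-0.2,-1,0.87,0,0,0,0.3,0,-0.5,0.87]}}

```text
time: 51.2
ee_pos: [0.5441, 0.2829, 0.3088]
eef_rot: [0.503, 0.498, -0.482, 0.516]
ft_force: [-0.3, 0.0, 0.5]
width: 0.0759
```

```bash
python3 -c "
from h import *
where()
im,st=snap('wrist','t2',None,1)
print(proj('wrist',[.53,.356,.06],st),proj('wrist',[.4295,.358,.06],st))"
```

```text
t 51.20 p [0.5441 0.2829 0.3088] X [ 0.039  0.005 -0.999] Y [0.999 0.029 0.039] Z [ 0.029 -1.    -0.004] F [-0.3  0.   0.5] w 0.0759
[[262.11218553 121.74498739]] [[175.17900841 117.37366591]]
```

View pics/t2.png

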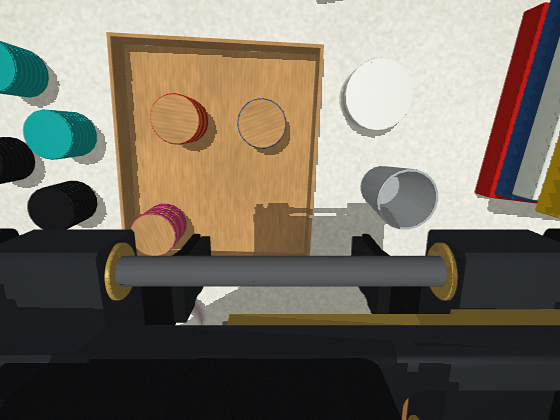

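Blue's cap is at (262,122) and red's at (178,118), both where expected; pink's at (153,236).

```bash
python3 -c "
from h import *
print(onz('wrist',[153,236],.06,read_state()),onz('wrist',[262,123],.06,read_state()),onz('wrist',[177.5,118],.06,read_state()))
plan2([.53,.356,.13],-90,0)"
```

```text
[0.39452203 0.21436828 0.06      ] [0.52887737 0.355673   0.06      ] [0.43157431 0.35828091 0.06      ]
t 51.25 p [0.5437 0.2843 0.3067] X [ 0.037  0.004 -0.999] Y [0.999 0.031 0.037] Z [ 0.031 -1.    -0.003] F [-2.3  2.4 -0.9] w 0.0754
shift [ 7.06 -0.72 -2.86] turn [ 0.039 -0.005 -0.047] yaw now -88.2
```

Request:
{"fn": "arm_command", "kwargs": {"targets": [0.04,0,-0.05,0,-0.15,-1,0.87,0,0,0,0.5,-0.15,-1,0.87,0,0,0,1,-0.15,-0.8,0.87,0,0,0,1,-0.15,0,0.87,0,0,0,1,-0.15,0,0.87,0,0,0,1,-0.1,0,0.87,0,0,0,1,-0.1,0,0.87,0,0,0,0.5,0,0,0.87]}}

```text
time: 51.92
ee_pos: [0.5256, 0.353, 0.1566]
eef_rot: [0.505, 0.498, -0.499, 0.498]
ft_force: [-0.9, 0.1, -0.7]
width: 0.0761
```

```bash
python3 -c "
from h import *
plan2([.5295,.356,.055],-90,0)
im,st=snap('wrist','t3',None,1)
print(proj('wrist',[.5295,.356,.06],st))"
```

```text
t 51.92 p [0.5256 0.353  0.1566] X [ 0.007  0.006 -1.   ] Y [ 1.    -0.008  0.007] Z [-0.008 -1.    -0.006] F [-0.9  0.1 -0.7] w 0.0761
shift [ 4.06  0.13 -0.1 ] turn [-0.01  -0.008 -0.009] yaw now -90.5
[[284.717189   213.16981385]]
```

View pics/t3.png

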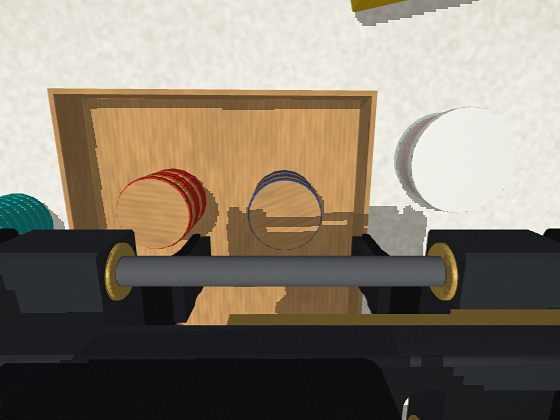

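Blue's cap at (285,213) matches the target; going down.

Request:
{"fn": "arm_command", "kwargs": {"targets": [0,0,0,1,-0.02,-0.1,0.87,0,0,0,1,0,0,0.87,0,0,0,1,0,0,0.87,0,0,0,0.5,0,0,0.87,0,0,0,0.2,0,0,0.87]}}

```text
time: 52.38
ee_pos: [0.5319, 0.3521, 0.0644]
eef_rot: [0.508, 0.495, -0.499, 0.498]
ft_force: [-0.3, -0.2, 1.4]
width: 0.0756
```

```bash
python3 -c "
from h import *
plan2([.5295,.356,.052],-90,0)"
```

```text
t 52.38 p [0.5319 0.3521 0.0644] X [ 0.013  0.006 -1.   ] Y [ 1.    -0.014  0.013] Z [-0.014 -1.    -0.006] F [-0.3 -0.2  1.4] w 0.0756
shift [ 0.5  -0.1  -0.15] turn [-0.017 -0.008 -0.016] yaw now -90.8
```

Request:
{"fn": "arm_command", "kwargs": {"targets": [0,0,-0.02,0.3,-0.1,-0.18,0.87,0,0,0,0.1,0,0,0.87]}}

```text
time: 52.55
ee_pos: [0.5306, 0.3564, 0.0551]
eef_rot: [0.504, 0.499, -0.503, 0.494]
ft_force: [-0.5, -0.1, 0.8]
width: 0.0754
```

Request:
{"fn": "arm_command", "kwargs": {"targets": [0,0,0,0,0,0,0.5,0,0,0,0,0,0,0.5,0,0,0,0,0,0,0.5,0,0,0,0,0,0,0.5,0,0,0,0,0,0,0.5], "newtons": 25}}

```text
time: 52.97
ee_pos: [0.5326, 0.3578, 0.0588]
eef_rot: [0.506, 0.499, -0.501, 0.494]
ft_force: [-0.5, 0.7, -2.3]
width: 0.0574
```

Request:
{"fn": "arm_command", "kwargs": {"targets": [0,0,0,-0.5,0,0,0.5,0,0,0,-1,0,0,0.5,0,0,0,-1,0,0,0.5,0,0,0,-1,0,0,0.5,0,0,0,-1,0,0,0.5,0,0,0,-1,0,0,0.5,0,0,0,-1,0,0,0.5,0,0,0,-1,0,0.5,0.5,0,0,0,-1,0,1,0.5,0,0,0,-1,0.15,1,0.5,0,0,0,-1,0.15,1,0.5,0,0,0,-0.3,0.15,1,0.5]}}

```text
time: 53.97
ee_pos: [0.537, 0.2428, 0.349]
eef_rot: [0.504, 0.502, -0.498, 0.496]
ft_force: [0.7, -0.2, -2.0]
width: 0.0578
```

```bash
python3 -c "
from h import *
plan2([.62,-.0693,.33],-87.6,0)"
```

```text
t 53.97 p [0.537  0.2428 0.349 ] X [-0.001  0.011 -1.   ] Y [ 1.    -0.004 -0.001] Z [-0.004 -1.    -0.011] F [ 0.7 -0.2 -2. ] w 0.0578
shift [ 0.62  3.37 12.48] turn [-0.059 -0.014  0.001] yaw now -90.2
```

Request:
{"fn": "arm_command", "kwargs": {"targets": [-0.03,0,0,0,0.28,1,0.5,-0.03,0,0,0,0.28,1,0.5,0,0,0,0,0.28,1,0.5,0,0,0,0,0.28,1,0.5,0,0,0,0,0.28,1,0.5,0,0,0,0,0.28,1,0.5,0,0,0,0,0.28,1,0.5,0,0,0,0,0.28,1,0.5,0,0,0,0,0.28,1,0.5,0,0,0,0,0.28,1,0.5,0,0,0,0,0.28,1,0.5]}}

```text
time: 54.88
ee_pos: [0.6233, -0.0449, 0.3646]
eef_rot: [0.498, 0.512, -0.479, 0.51]
ft_force: [-0.0, -0.4, -1.5]
width: 0.0572
```

```bash
python3 -c "
from h import *
plan2([.6659,-.0693,.28],-87.6,0)"
```

```text
t 54.88 p [ 0.6233 -0.0449  0.3646] X [ 0.016  0.021 -1.   ] Y [0.999 0.046 0.017] Z [ 0.046 -0.999 -0.021] F [-0.  -0.4 -1.5] w 0.0572
shift [3.39 1.6  1.12] turn [ 0.005 -0.026 -0.022] yaw now -87.4
```

Request:
{"fn": "arm_command", "kwargs": {"targets": [0,-0.03,-0.02,0.3,0.6,0.8,0.5,0,0,0,0.5,0.6,0.3,0.5,0,0,0,0.7,0.3,0,0.5,0,0,0,0.5,0,0,0.5]}}

```text
time: 55.22
ee_pos: [0.6633, -0.0819, 0.3211]
eef_rot: [0.492, 0.505, -0.49, 0.513]
ft_force: [-0.2, 0.1, -3.4]
width: 0.0576
```

```bash
python3 -c "
from h import *
plan2([.6659,-.0693,.25],-87.6,0)
im,st=snap('wrist','t4',None,1)"
```

```text
t 55.22 p [ 0.6633 -0.0819  0.3211] X [ 0.01  -0.007 -1.   ] Y [0.999 0.035 0.01 ] Z [ 0.035 -0.999  0.007] F [-0.2  0.1 -3.4] w 0.0576
shift [ 2.84  0.09 -0.52] turn [-0.008  0.009 -0.012] yaw now -88.0
```

View pics/t4.png

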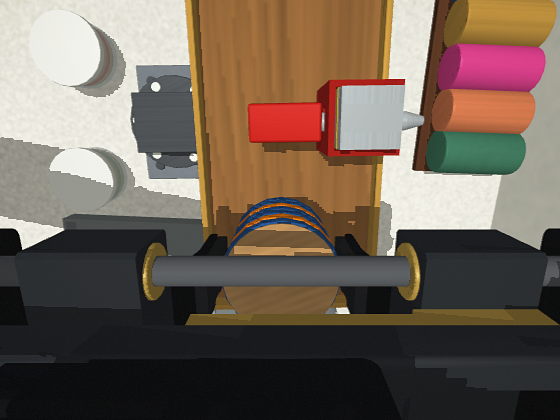

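The blue roll hangs over the shelf by the pin; there is a small pale sliver at (323,120) between grip and sleeve, so I zoom in on it.

```bash
python3 -c "
import cv2
im=cv2.imread('pics/t4.png');print(im.shape)
c=im[70:170,235:435];cv2.imwrite('pics/t5.png',cv2.resize(c,None,fx=4,fy=4,interpolation=cv2.INTER_CUBIC))"
```

```text
(420, 560, 3)
```

View pics/t5.png

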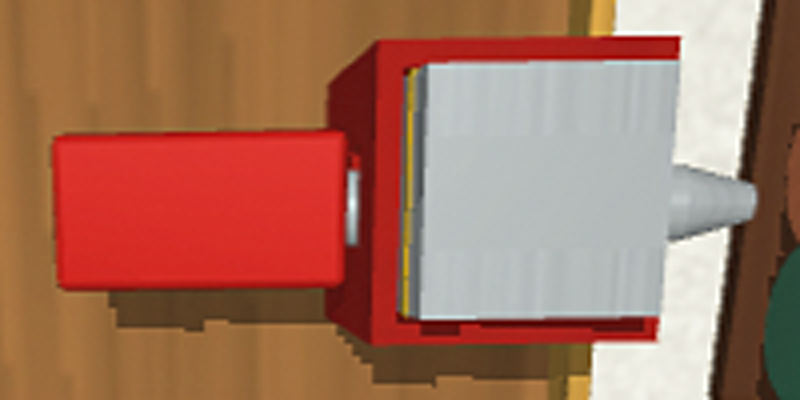

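```bash
cat h.py | head -60; python3 -c "
from h import *
st=read_state()
f=lambda c,z:onz('wrist',[235+c[0]/4,70+c[1]/4],z,st)
print('grip back top',f([55,215],.241),'grip front top',f([345,215],.241))
print('nose',f([757,197],.228))
print('sleeve front edge at hole top',f([360,205],.236),'sleeve top front .254',f([376,190],.254))
print('mast top front/back', f([422,190],.268),f([670,190],.268))
print('shelf corner', f([328,310],.1883))
"
```

```text
from bench import *
import numpy as np, cv2
from scipy.spatial.transform import Rotation as Rn
def cam(n):
    c=calibration(n); return c["camera_matrix"],c.get("R"),c.get("t"),c.get("tool_from_camera")
def ray(n,uv,st=None):
    K,R,t,T=cam(n); d=np.linalg.inv(K)@np.array([uv[0],uv[1],1.])
    if n=="wrist":
        st=st or read_state(); Rw=Rn.from_quat(st["eef_rot"]).as_matrix(); 
        o=Rw@T[:3,3]+st["ee_pos"]; return o,Rw@T[:3,:3]@d
    return -R.T@t, R.T@d
def onz(n,uv,z,st=None):
    o,d=ray(n,uv,st); return o+d*(z-o[2])/d[2]
def proj(n,X,st=None):
    K,R,t,T=cam(n); X=np.atleast_2d(X).astype(float)
    if n=="wrist":
        st=st or read_state(); Rw=Rn.from_quat(st["eef_rot"]).as_matrix()
        Xt=(X-st["ee_pos"])@Rw; c=(Xt-T[:3,3])@T[:3,:3]
    else: c=X@R.T+t
    p=c@K.T; return p[:,:2]/p[:,2:]
def tri(obs):
    A=np.zeros((3,3));b=np.zeros(3)
    for n,uv in obs:
        o,d=ray(n,uv); d=d/np.linalg.norm(d); P=np.eye(3)-np.outer(d,d); A+=P;b+=P@o
    X=np.linalg.solve(A,b); return X,[np.linalg.norm(proj(n,X)[0]-uv).round(1) for n,uv in obs]
def snap(n,name,crop=None
[... 2122 characters left out ...]
; C=A+.15*np.array([c,s]) if C is None else C
    K,R,t,T=cam("scene"); print("cam",(-R.T@t).round(3),"C",C.round(4))
    print("mast top corners px",proj("scene",[[*(C+np.array([[c,-s],[s,c]])@np.array(q)*.018),.268] for q in [(-1,-1),(-1,1),(1,1),(1,-1)]]).round(1).tolist())
grip back top [ 0.63949057 -0.01491329  0.241     ] grip front top [ 0.68716979 -0.01329071  0.241     ]
nose [ 0.76040255 -0.00772649  0.228     ]
sleeve front edge at hole top [ 0.69022656 -0.01154528  0.236     ] sleeve top front .254 [ 0.69003257 -0.00950205  0.254     ]
mast top front/back [ 0.69453118 -0.00964338  0.268     ] [ 0.73019431 -0.00842585  0.268     ]
shelf corner [ 0.69165497 -0.03212749  0.1883    ]
```

Request:
{"fn": "arm_command", "kwargs": {"targets": [0,0,0,0.6,0.05,-0.3,0.5,0,0,0,1,0,-0.1,0.5,0,0,0,0.6,0,0,0.5]}}

```text
time: 55.52
ee_pos: [0.6628, -0.0719, 0.2673]
eef_rot: [0.493, 0.504, -0.49, 0.513]
ft_force: [0.3, 0.0, -2.5]
width: 0.0578
```

```bash
python3 -c "
from h import *
plan2([.6650,-.0703,.2425],-87.6,0)"
```

```text
t 55.52 p [ 0.6628 -0.0719  0.2673] X [ 0.012 -0.006 -1.   ] Y [0.999 0.035 0.012] Z [ 0.035 -0.999  0.007] F [ 0.3  0.  -2.5] w 0.0578
shift [ 0.99  0.08 -0.07] turn [-0.009  0.009 -0.015] yaw now -88.0
```

Request:
{"fn": "arm_command", "kwargs": {"targets": [0,0,-0.01,0.6,0.05,-0.03,0.5,0,0,0,0.15,0,0,0.5,0,0,0,0,0,0,0.5]}}

```text
time: 55.77
ee_pos: [0.662, -0.0689, 0.247]
eef_rot: [0.489, 0.508, -0.492, 0.511]
ft_force: [-0.5, 0.0, -1.3]
width: 0.0575
```

Request:
{"fn": "arm_command", "kwargs": {"targets": [0,0,0,0.1,0.04,0.05,0.5,0,0,0,0,0,0,0.5]}}

```text
time: 55.93
ee_pos: [0.6633, -0.0698, 0.246]
eef_rot: [0.49, 0.508, -0.491, 0.511]
ft_force: [-0.5, 0.1, -2.8]
width: 0.0575
```

Request:
{"fn": "arm_command", "kwargs": {"targets": [0,0,0,0.07,0.03,0,0.5,0,0,0,0,0,0,0.5]}}

```text
time: 56.1
ee_pos: [0.6647, -0.0701, 0.246]
eef_rot: [0.49, 0.507, -0.491, 0.512]
ft_force: [0.4, 0.1, -1.8]
width: 0.0576
```

Request:
{"fn": "arm_command", "kwargs": {"targets": [0,0,0,0.14,0,0,0.5,0,0,0,0.03,0,0,0.5]}}

```text
time: 56.27
ee_pos: [0.6653, -0.0705, 0.2427]
eef_rot: [0.491, 0.506, -0.49, 0.512]
ft_force: [-0.3, -0.0, -1.1]
width: 0.0575
```

Request:
{"fn": "arm_command", "kwargs": {"targets": [0,0,0,0.07,0,0,0.5,0,0,0,0.03,0,0,0.5]}}

```text
time: 56.43
ee_pos: [0.6656, -0.0712, 0.2416]
eef_rot: [0.491, 0.506, -0.49, 0.512]
ft_force: [-3.9, 0.4, 5.1]
width: 0.0574
```

Contact (Fz +5 at z 0.2416). Release, lift.

Request:
{"fn": "arm_command", "kwargs": {"targets": [0,0,0,-0.02,0,0,0.62,0,0,0,0,0,0,0.75,0,0,0,0,0,0,0.87,0,0,0,0,0,0,0.87,0,0,0,0,0,0,0.87,0,0,0,-0.3,0,0,0.87,0,0,0,-1,0,0,0.87,0,0,0,-1,0,0,0.87,0,0,0,-1,0,0,0.87]}}

```text
time: 57.18
ee_pos: [0.6629, -0.0702, 0.3226]
eef_rot: [0.489, 0.508, -0.492, 0.51]
ft_force: [-0.1, -0.3, -0.3]
width: 0.0758
```

```bash
python3 -c "
from h import *
where()
im,st=snap('wrist','t6',None,1)"
```

```text
t 57.18 p [ 0.6629 -0.0702  0.3226] X [-0.001 -0.005 -1.   ] Y [ 0.999  0.037 -0.001] Z [ 0.037 -0.999  0.005] F [-0.1 -0.3 -0.3] w 0.0758
```

View pics/t6.png

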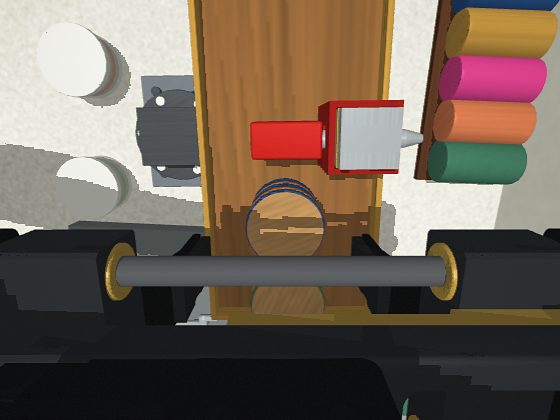

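Blue stands upright at (285,225) next to green (290,298). The pale sliver at (324,140) is still there, so I'll re-push the pin with closed fingers before the other rolls.

Request:
{"fn": "arm_command", "kwargs": {"targets": [0,0,0,0,-0.6,0,0,0,0,0,0,-0.7,-0.5,0,0,0,0,0.2,-0.8,-1,0,0,0,0,0.3,-0.2,-0.6,0,0,0,0,0.3,0,0,0,0,0,0,0.2,0,0,0,0,0,0,0,0,0,0]}}

```text
time: 57.82
ee_pos: [0.605, -0.0209, 0.3091]
eef_rot: [0.494, 0.503, -0.488, 0.515]
ft_force: [-0.3, 0.2, -0.7]
width: 0.0367
```

```bash
python3 -c "
from h import *
plan2([.608,-.0155,.24],-87.6,0)
im,st=snap('wrist','t7',None,1)"
```

```text
t 57.82 p [ 0.605  -0.0209  0.3091] X [ 0.018 -0.006 -1.   ] Y [0.999 0.035 0.017] Z [ 0.035 -0.999  0.007] F [-0.3  0.2 -0.7] w 0.0367
shift [ 2.76  0.08 -0.23] turn [-0.009  0.009 -0.022] yaw now -88.0
```

View pics/t7.png

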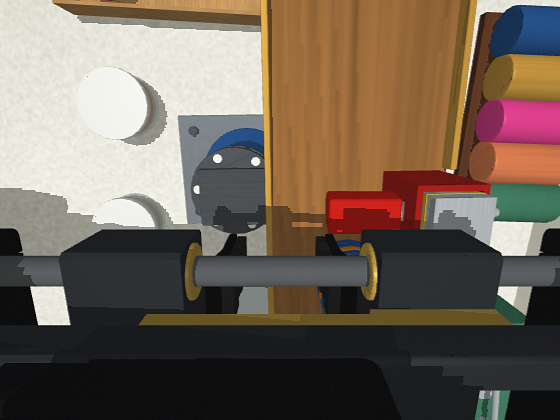

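The closing fingers stand in front of the pin's grip, which is at (365,212). Let them shut while going down.

Request:
{"fn": "arm_command", "kwargs": {"targets": [0,0,-0.02,0,-0.1,-0.22,0,0,0,0,0,0,0,0,0,0,0,0,0,0,0,0,0,0,0,0,0,0,0,0,0,1,-0.05,0,0,0,0,0,1,-0.05,0,0,0,0,0,0.5,-0.05,0,0]}}

```text
time: 58.45
ee_pos: [0.6025, -0.0202, 0.2495]
eef_rot: [0.493, 0.503, -0.493, 0.511]
ft_force: [-0.6, 0.1, -0.1]
width: 0.0006
```

```bash
python3 -c "
from h import *
plan2([.624,-.0155,.24],-87.6,0)"
```

```text
t 58.45 p [ 0.6025 -0.0202  0.2495] X [ 0.009 -0.009 -1.   ] Y [1.    0.029 0.008] Z [ 0.029 -1.     0.009] F [-0.6  0.1 -0.1] w 0.0006
shift [ 0.38  0.86 -0.17] turn [-0.017  0.012 -0.01 ] yaw now -88.4
```

Request:
{"fn": "arm_command", "kwargs": {"targets": [-0.02,0.01,0,0.35,0,-0.2,0,0,0,0,0,0.3,0,0,0,0,0,0,0.3,0,0]}}

```text
time: 58.7
ee_pos: [0.6167, -0.0149, 0.2383]
eef_rot: [0.49, 0.51, -0.488, 0.512]
ft_force: [-0.4, -0.4, 1.2]
width: 0.0005
```

Request:
{"fn": "arm_command", "kwargs": {"targets": [0,0,0,0,0.2,0,0,0,0,0,0,0.05,0,0]}}

```text
time: 58.87
ee_pos: [0.6256, -0.0143, 0.2395]
eef_rot: [0.49, 0.51, -0.487, 0.513]
ft_force: [0.1, -0.8, -0.4]
width: 0.0005
```

Request:
{"fn": "arm_command", "kwargs": {"targets": [0,0,0,0,0.1,0,0,0,0,0,0,0.1,0,0]}}

```text
time: 59.03
ee_pos: [0.631, -0.0141, 0.2406]
eef_rot: [0.49, 0.51, -0.487, 0.513]
ft_force: [-20.7, 0.7, 7.5]
width: 0.0001
```

```bash
python3 -c "
from h import *
where()
im,st=snap('wrist','t8',[240,130,520,330],2.5)"
```

```text
t 59.03 p [ 0.631  -0.0141  0.2406] X [ 0.005 -0.001 -1.   ] Y [0.999 0.046 0.005] Z [ 0.046 -0.999  0.001] F [-20.7   0.7   7.5] w 0.0001
```

View pics/t8.png

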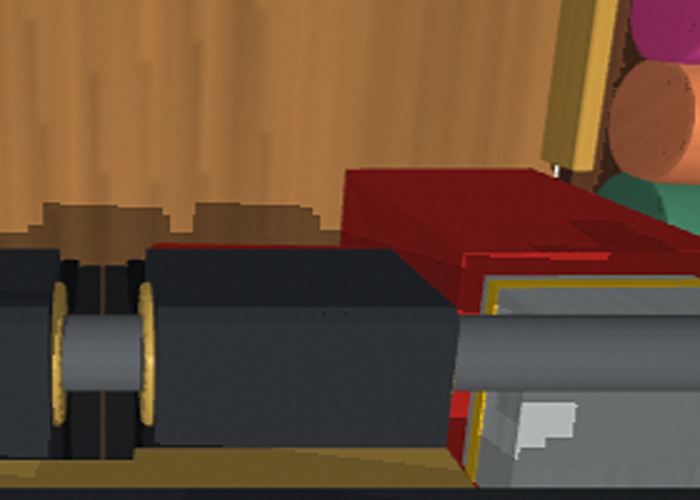

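The hand hides the grip, and the contact force is 21 N. A bit more push.

Request:
{"fn": "arm_command", "kwargs": {"targets": [0,0,0,0,0.06,0,0,0,0,0,0,0.06,0,0]}}

```text
time: 59.25
ee_pos: [0.6309, -0.0142, 0.2405]
eef_rot: [0.488, 0.512, -0.49, 0.51]
ft_force: [-11.4, 0.4, 3.0]
width: 0.0
```

Request:
{"fn": "arm_command", "kwargs": {"targets": [0,0,0,0,0.12,0,0]}}

```text
time: 59.33
ee_pos: [0.6311, -0.0142, 0.2404]
eef_rot: [0.486, 0.514, -0.491, 0.508]
ft_force: [-24.4, -0.4, 7.7]
width: 0.0003
```

Request:
{"fn": "arm_command", "kwargs": {"targets": [0,0,0,0,0.08,0,0]}}

```text
time: 59.42
ee_pos: [0.6309, -0.0142, 0.2404]
eef_rot: [0.485, 0.516, -0.493, 0.506]
ft_force: [-12.4, -0.2, 5.0]
width: 0.0001
```

Request:
{"fn": "arm_command", "kwargs": {"targets": [0,0,0,0,-0.4,0,0,0,0,0,-0.3,-0.6,0,0,0,0,0.03,-1,-0.2,0,0,0,0,0.03,-1,0,0.6,0,0,0,0.03,-1,0.4,1,0,0,0,0,0,0.6,0.8,0]}}

```text
time: 59.92
ee_pos: [0.6268, -0.0725, 0.33]
eef_rot: [0.502, 0.5, -0.472, 0.525]
ft_force: [0.5, -0.0, 1.1]
width: 0.0004
```

```bash
python3 -c "
from h import *
where()
im,st=snap('wrist','t9',None,1)"
```

```text
t 59.92 p [ 0.6268 -0.0725  0.33  ] X [ 0.055  0.006 -0.998] Y [0.997 0.052 0.055] Z [ 0.052 -0.999 -0.003] F [ 0.5 -0.   1.1] w 0.0004
```

View pics/t9.png

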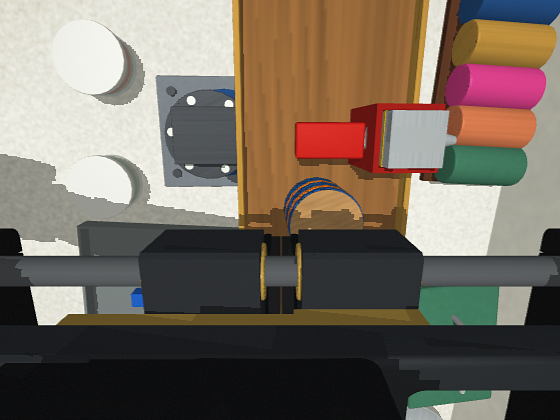

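```bash
python3 -c "
from h import *
im=cv2.imread('pics/t9.png')
c=im[90:190,280:480];cv2.imwrite('pics/t10.png',cv2.resize(c,None,fx=4,fy=4,interpolation=cv2.INTER_CUBIC))"
```

```text
(no output)
```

View pics/t10.png

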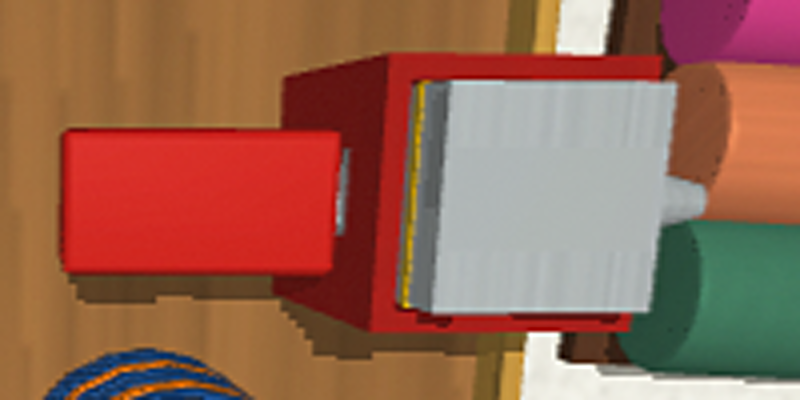

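```bash
python3 -c "
from h import *
st=read_state()
f=lambda c,z:onz('wrist',[280+c[0]/4,90+c[1]/4],z,st)
print('grip back top',f([64,200],.241),'grip front top',f([336,200],.241))
print('nose',f([706,200],.228))
print('hole edge',f([345,195],.236),'sleeve top front .254',f([385,190],.254),f([280,190],.1883))
print('mast top front/back', f([440,190],.268),f([667,190],.268))
"
```

```text
grip back top [ 0.64092093 -0.01815798  0.241     ] grip front top [ 0.68889439 -0.01595789  0.241     ]
nose [ 0.76378048 -0.0130078   0.228     ]
hole edge [ 0.6919986  -0.01512124  0.236     ] sleeve top front .254 [ 0.69288651 -0.01366519  0.254     ] [ 0.69287857 -0.01562221  0.1883    ]
mast top front/back [ 0.69665919 -0.01307376  0.268     ] [ 0.7328859  -0.01139821  0.268     ]
```

The same view after the push: grip back to sleeve front measures about 51 mm and sleeve front to nose about 70–71 mm. These fit a home pin (50 and 70 mm) within the 2 mm calibration. The hard stop at 25 N did not move, so the sliver is a droop gap at the shoulder's top edge. On to the red roll.

Request:
{"fn": "arm_command", "kwargs": {"targets": [0,0,-0.04,0,-0.4,-1,0.87,0,0,-0.03,0,-0.5,-1,0.87,0,0,0,0,-0.5,-1,0.87,0,0,0,0,-0.5,-1,0.87,0.02,0,0,0,-0.5,-1,0.87,0.02,0,0,0,-0.5,-1,0.87,0.02,0,0,0,-0.5,-1,0.87,0,0,0,0,-0.5,-1,0.87,0,0,0,0,-0.5,-1,0.87,0,0,0,0,-0.5,-1,0.87,0,0,0,0.3,-0.5,-1,0.87,0,0,0,0.5,-0.5,-1,0.87]}}

```text
time: 60.97
ee_pos: [0.4818, 0.2126, 0.3196]
eef_rot: [0.513, 0.487, -0.502, 0.498]
ft_force: [0.4, 0.5, 0.2]
width: 0.0711
```

```bash
python3 -c "
from h import *
plan2([.431,.357,.15],-90,0)"
```

```text
t 60.97 p [0.4818 0.2126 0.3196] X [ 0.021 -0.    -1.   ] Y [ 0.999 -0.03   0.021] Z [-0.03 -1.   -0.  ] F [0.4 0.5 0.2] w 0.0711
shift [ 6.74 -2.34 -5.71] turn [-0.038  0.    -0.026] yaw now -91.7
```

Request:
{"fn": "arm_command", "kwargs": {"targets": [-0.04,0,-0.03,0.5,-0.5,-1,0.87,0,0,0,0.8,-0.5,-1,0.87,0,0,0,1,-0.4,-1,0.87,0,0,0,1,-0.4,-1,0.87,0,0,0,1,-0.3,-1,0.87,0,0,0,1,-0.1,-0.6,0.87,0,0,0,0.8,-0.1,0,0.87,0,0,0,0.2,0,0,0.87]}}

```text
time: 61.63
ee_pos: [0.421, 0.3668, 0.1583]
eef_rot: [0.496, 0.508, -0.495, 0.501]
ft_force: [-0.5, -1.1, 0.8]
width: 0.0757
```

```bash
python3 -c "
from h import *
plan2([.431,.357,.055],-90,0)
im,st=snap('wrist','t11',None,1)
print(proj('wrist',[.431,.357,.06],st))"
```

```text
t 61.63 p [0.421  0.3668 0.1583] X [-0.006  0.007 -1.   ] Y [ 1.     0.018 -0.006] Z [ 0.018 -1.    -0.007] F [-0.5 -1.1  0.8] w 0.0757
shift [4.13 0.42 0.43] turn [ 0.022 -0.009  0.008] yaw now -89.0
[[293.86693758 228.81571145]]
```

View pics/t11.png

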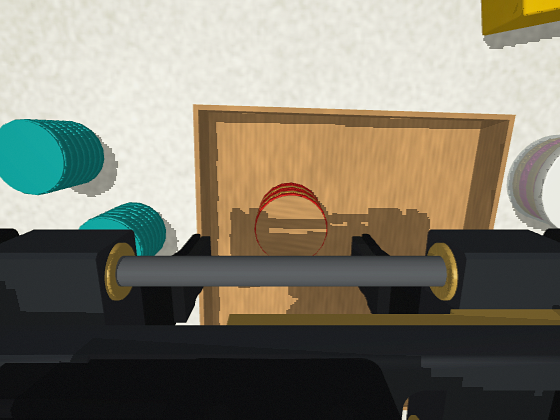

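Red's cap centre is at (291,229), about 1.5 mm nearer than the estimate.

Request:
{"fn": "arm_command", "kwargs": {"targets": [0.02,0,0,1,0.15,0.15,0.87,0,0,0,1,0,0.1,0.87,0,0,0,1,0,0,0.87,0,0,0,0.5,0,0,0.87,0,0,0,0.2,0,0,0.87]}}

```text
time: 62.1
ee_pos: [0.4326, 0.3617, 0.0708]
eef_rot: [0.504, 0.503, -0.497, 0.496]
ft_force: [-0.4, -1.3, -0.3]
width: 0.0753
```

```bash
python3 -c "
from h import *
plan2([.4295,.357,.052],-90,0)"
```

```text
t 62.10 p [0.4326 0.3617 0.0708] X [ 0.001  0.014 -1.   ] Y [ 1.    -0.002  0.001] Z [-0.002 -1.    -0.014] F [-0.4 -1.3 -0.3] w 0.0753
shift [ 0.75 -0.12  0.2 ] turn [-0.002 -0.018 -0.002] yaw now -90.1
```

Request:
{"fn": "arm_command", "kwargs": {"targets": [0,-0.02,0,0.5,-0.12,0.18,0.87,0,0,0,0.15,0,0,0.87,0,0,0,0,0,0,0.87]}}

```text
time: 62.35
ee_pos: [0.4321, 0.3566, 0.0556]
eef_rot: [0.501, 0.498, -0.501, 0.5]
ft_force: [-0.4, 0.3, 0.4]
width: 0.0754
```

Request:
{"fn": "arm_command", "kwargs": {"targets": [0,0,0,0.1,-0.08,0,0.7,0,0,0,0.06,-0.04,0,0.5,0,0,0,0.04,0,0,0.5,0,0,0,0,0,0,0.5,0,0,0,0,0,0,0.5,0,0,0,0,0,0,0.5], "newtons": 25}}

```text
time: 62.85
ee_pos: [0.43, 0.3579, 0.0531]
eef_rot: [0.503, 0.498, -0.499, 0.5]
ft_force: [-0.5, 0.2, -1.4]
width: 0.0575
```

Request:
{"fn": "arm_command", "kwargs": {"targets": [0,0,0,-0.5,0,0,0.5,0,0,0,-1,0,0,0.5,0,0,0,-1,0,0,0.5,0,0,0,-1,0,0,0.5,0,0,0,-1,0,0,0.5,0,0,0,-1,0.2,0.3,0.5,0,0,0,-1,0.4,0.6,0.5,0,0,0,-1,0.6,0.9,0.5,0,0,0,-1,0.6,0.9,0.5,0,0,0,-1,0.6,0.9,0.5,0,0,0,-1,0.6,0.9,0.5,0,0,0,-0.3,0.6,0.9,0.5]}}

```text
time: 63.85
ee_pos: [0.5145, 0.2208, 0.3447]
eef_rot: [0.499, 0.502, -0.496, 0.503]
ft_force: [0.2, 0.3, -1.1]
width: 0.0574
```

```bash
python3 -c "
from h import *
plan2([.64,.055,.33],-87.6,0)"
```

```text
t 63.85 p [0.5145 0.2208 0.3447] X [ 0.004  0.002 -1.   ] Y [1.    0.009 0.004] Z [ 0.009 -1.    -0.002] F [ 0.2  0.3 -1.1] w 0.0574
shift [0.6  4.95 6.68] turn [-0.041 -0.002 -0.005] yaw now -89.5
```

Request:
{"fn": "arm_command", "kwargs": {"targets": [-0.02,0,0,0,0.75,1,0.5,-0.02,0,0,0,0.75,1,0.5,0,0,0,0,0.75,1,0.5,0,0,0,0,0.75,1,0.5,0,0,0,0,0.75,1,0.5,0,0,0,0.2,0.6,0.7,0.5,0,0,0,0.3,0.2,0.2,0.5]}}

```text
time: 64.43
ee_pos: [0.6383, 0.0638, 0.3471]
eef_rot: [0.496, 0.506, -0.484, 0.513]
ft_force: [-0.3, -0.3, -1.4]
width: 0.0576
```

```bash
python3 -c "
from h import *
plan2([.6612,.0435,.25],-87.6,0)
im,st=snap('wrist','t12',None,1)"
```

```text
t 64.43 p [0.6383 0.0638 0.3471] X [ 0.018  0.006 -1.   ] Y [0.999 0.038 0.018] Z [ 0.038 -0.999 -0.006] F [-0.3 -0.3 -1.4] w 0.0576
shift [3.9  0.81 0.87] turn [-0.005 -0.007 -0.024] yaw now -87.8
```

View pics/t12.png

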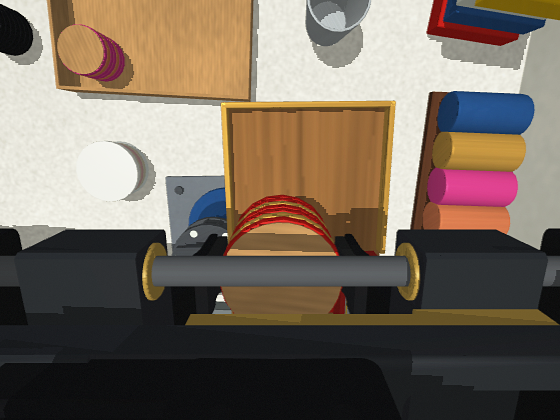

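Red hangs over the shelf's empty left half; pink is at (84,50) in its tray.

Request:
{"fn": "arm_command", "kwargs": {"targets": [0,0,-0.02,0.7,0.6,0.7,0.5,0,0,0,1,0.2,0.1,0.5,0,0,0,1,0,0,0.5,0,0,0,0.6,0,0,0.5,0,0,0,0.1,0,0,0.5]}}

```text
time: 64.9
ee_pos: [0.6583, 0.0475, 0.2608]
eef_rot: [0.493, 0.511, -0.487, 0.508]
ft_force: [-0.2, 0.6, -2.2]
width: 0.0575
```

```bash
python3 -c "
from h import *
plan2([.6605,.0440,.240],-87.6,0)"
```

```text
t 64.90 p [0.6583 0.0475 0.2608] X [ 0.002  0.009 -1.   ] Y [0.999 0.04  0.002] Z [ 0.04  -0.999 -0.009] F [-0.2  0.6 -2.2] w 0.0575
shift [0.83 0.08 0.15] turn [-0.003 -0.011 -0.002] yaw now -87.7
```

Request:
{"fn": "arm_command", "kwargs": {"targets": [0,-0.01,0,0.5,0.08,0.15,0.5,0,0,0,0.15,0,0,0.5,0,0,0,0.05,0,0,0.5]}}

```text
time: 65.15
ee_pos: [0.6598, 0.0463, 0.2437]
eef_rot: [0.49, 0.51, -0.488, 0.511]
ft_force: [-0.2, -0.3, -1.4]
width: 0.0578
```

Request:
{"fn": "arm_command", "kwargs": {"targets": [0,0,0,0.08,0,0,0.5,0,0,0,0.02,0,0,0.5]}}

```text
time: 65.32
ee_pos: [0.66, 0.047, 0.2423]
eef_rot: [0.49, 0.51, -0.488, 0.511]
ft_force: [-0.1, -0.7, -0.5]
width: 0.0575
```

Request:
{"fn": "arm_command", "kwargs": {"targets": [0,0,0,0.08,0,0.06,0.5,0,0,0,0.04,0,0,0.5]}}

```text
time: 65.48
ee_pos: [0.6606, 0.0458, 0.2406]
eef_rot: [0.491, 0.51, -0.487, 0.512]
ft_force: [0.3, -1.4, -1.3]
width: 0.0579
```

Request:
{"fn": "arm_command", "kwargs": {"targets": [0,0,0,0.07,0,0.04,0.5,0,0,0,0.02,0,0,0.5]}}

```text
time: 65.65
ee_pos: [0.6609, 0.0445, 0.2389]
eef_rot: [0.491, 0.51, -0.487, 0.512]
ft_force: [0.0, -0.7, -1.7]
width: 0.057
```

Request:
{"fn": "arm_command", "kwargs": {"targets": [0,0,0,0.05,0,0,0.5,0,0,0,0.02,0,0,0.5]}}

```text
time: 65.82
ee_pos: [0.6611, 0.0443, 0.2372]
eef_rot: [0.492, 0.51, -0.487, 0.512]
ft_force: [-0.1, 0.3, -1.7]
width: 0.0575
```

Request:
{"fn": "arm_command", "kwargs": {"targets": [0,0,0,0.04,0,0,0.5]}}

```text
time: 65.9
ee_pos: [0.6612, 0.0444, 0.2365]
eef_rot: [0.492, 0.509, -0.486, 0.512]
ft_force: [-3.8, 0.7, 10.6]
width: 0.0574
```

Contact. Release and lift.

Request:
{"fn": "arm_command", "kwargs": {"targets": [0,0,0,-0.03,0,0,0.62,0,0,0,0,0,0,0.75,0,0,0,0,0,0,0.87,0,0,0,0,0,0,0.87,0,0,0,0,0,0,0.87,0,0,0,-0.3,0,0,0.87,0,0,0,-1,0,0,0.87,0,0,0,-1,0,0,0.87,0,0,0,-1,0,-0.3,0.87,0,0,0,0,-0.5,-1,0.87,0,0,0,0,-0.5,-1,0.87]}}

```text
time: 66.82
ee_pos: [0.634, 0.0946, 0.3256]
eef_rot: [0.494, 0.506, -0.49, 0.51]
ft_force: [0.8, 1.6, -1.2]
width: 0.0755
```

```bash
python3 -c "
from h import *
plan2([.43,.185,.3],-90,0)
im,st=snap('wrist','t13',None,1)"
```

```text
t 66.82 p [0.634  0.0946 0.3256] X [ 0.009 -0.001 -1.   ] Y [0.999 0.033 0.009] Z [ 0.033 -0.999  0.001] F [ 0.8  1.6 -1.2] w 0.0755
shift [ 0.95 -8.05 -3.88] turn [ 0.042  0.001 -0.011] yaw now -88.1
```

View pics/t13.png

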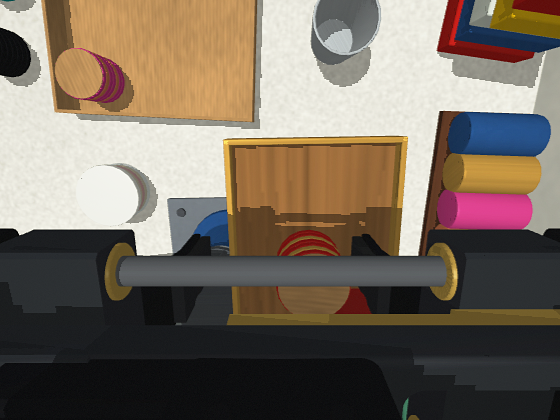

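Red stands at (312,285) left of the pin. Now pink, seen at (80,75) in the tray's corner.

Request:
{"fn": "arm_command", "kwargs": {"targets": [0,0,0,0,-1,-0.3,0.87,0.02,0,0,0,-1,-0.3,0.87,0.02,0,0,0,-1,-0.3,0.87,0,0,0,0,-1,-0.2,0.87,0,0,0,0.2,-1,-0.2,0.87,0,0,0,0.3,-1,-0.2,0.87,0,0,0,0.5,-1,-0.2,0.87,0,0,0,0.5,-1,0,0.87,0,0,0,0.5,-0.6,0,0.87]}}

```text
time: 67.62
ee_pos: [0.4105, 0.1441, 0.2788]
eef_rot: [0.503, 0.499, -0.491, 0.506]
ft_force: [-0.4, -0.5, -0.2]
width: 0.0756
```

```bash
python3 -c "
from h import *
plan2([.397,.216,.15],-90,0)
im,st=snap('wrist','t14',None,1)
print(proj('wrist',[.397,.216,.06],st))"
```

```text
t 67.62 p [0.4105 0.1441 0.2788] X [ 0.019  0.006 -1.   ] Y [1.    0.011 0.019] Z [ 0.011 -1.    -0.006] F [-0.4 -0.5 -0.2] w 0.0756
shift [ 5.16 -0.61 -2.85] turn [ 0.015 -0.008 -0.025] yaw now -89.3
[[265.01663168 123.03528622]]
```

View pics/t14.png

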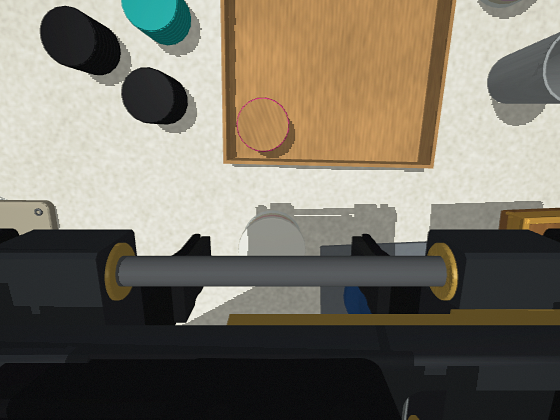

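Pink's cap centre is at (263,125), i.e. about (0.395,0.214); the near-side and right walls are close, so I grasp high.

Request:
{"fn": "arm_command", "kwargs": {"targets": [0.02,0,-0.03,0.2,-0.2,-1,0.87,0,0,0,0.6,-0.2,-1,0.87,0,0,0,1,-0.2,-0.7,0.87,0,0,0,1,-0.1,0,0.87,0,0,0,1,-0.1,0,0.87,0,0,0,0.8,0,0,0.87,0,0,0,0.2,0,0,0.87]}}

```text
time: 68.25
ee_pos: [0.3883, 0.2163, 0.1591]
eef_rot: [0.505, 0.502, -0.498, 0.496]
ft_force: [-0.6, -0.9, -0.0]
width: 0.0759
```

```bash
python3 -c "
from h import *
plan2([.395,.214,.066],-90,0)
im,st=snap('wrist','t15',None,1)
print(proj('wrist',[.395,.214,.06],st),proj('wrist',[.395,.243,.06],st))"
```

```text
t 68.25 p [0.3883 0.2163 0.1591] X [ 0.     0.013 -1.   ] Y [ 1.    -0.005  0.   ] Z [-0.005 -1.    -0.013] F [-0.6 -0.9 -0. ] w 0.0759
shift [3.72 0.27 0.14] turn [-0.006 -0.017 -0.   ] yaw now -90.3
[[289.14007026 219.86785266]] [[289.1674294  182.94650242]]
```

View pics/t15.png

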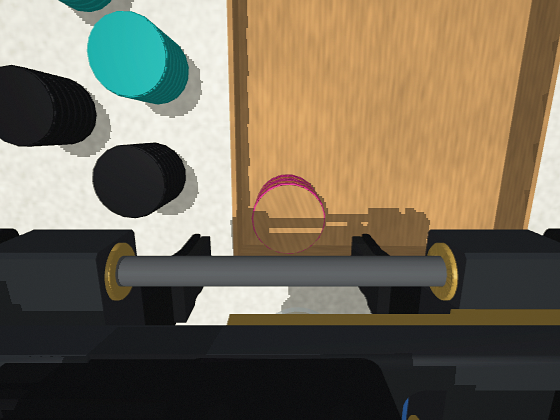

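Pink's cap is centred at (288,217), matching within 2 mm.

Request:
{"fn": "arm_command", "kwargs": {"targets": [0,-0.02,0,1,0.05,0.1,0.87,0,0,0,1,0,0,0.87,0,0,0,0.7,0,0,0.87,0,0,0,0.3,0,0,0.87,0,0,0,0,0,0,0.87]}}

```text
time: 68.72
ee_pos: [0.3953, 0.2161, 0.0894]
eef_rot: [0.504, 0.497, -0.499, 0.5]
ft_force: [0.4, -0.3, -0.0]
width: 0.0758
```

```bash
python3 -c "
from h import *
plan2([.3945,.216,.066],-90,0)"
```

```text
t 68.72 p [0.3953 0.2161 0.0894] X [ 0.008  0.003 -1.   ] Y [ 1.    -0.007  0.008] Z [-0.007 -1.    -0.003] F [ 0.4 -0.3 -0. ] w 0.0758
shift [ 0.94 -0.04  0.01] turn [-0.009 -0.004 -0.01 ] yaw now -90.4
```

Request:
{"fn": "arm_command", "kwargs": {"targets": [0,0,-0.01,0.6,-0.08,0,0.87,0,0,0,0.2,-0.05,0,0.87,0,0,0,0,0,0,0.87]}}

```text
time: 68.97
ee_pos: [0.3951, 0.2177, 0.0733]
eef_rot: [0.505, 0.499, -0.499, 0.498]
ft_force: [0.6, -0.3, 0.5]
width: 0.0758
```

Request:
{"fn": "arm_command", "kwargs": {"targets": [0,0,0,0.2,-0.02,0.05,0.87,0,0,0,0.04,-0.02,0,0.87,0,0,0,0,0,0,0.87]}}

```text
time: 69.22
ee_pos: [0.3957, 0.2174, 0.07]
eef_rot: [0.506, 0.498, -0.498, 0.498]
ft_force: [0.4, 0.3, -0.5]
width: 0.0758
```

Request:
{"fn": "arm_command", "kwargs": {"targets": [0,0,0,0.17,-0.04,0,0.7,0,0,0,0.04,-0.02,0,0.5,0,0,0,0.02,0,0,0.5,0,0,0,0,0,0,0.5,0,0,0,0,0,0,0.5,0,0,0,0,0,0,0.5], "newtons": 25}}

```text
time: 69.72
ee_pos: [0.3947, 0.2178, 0.065]
eef_rot: [0.507, 0.498, -0.497, 0.498]
ft_force: [0.7, 0.1, -0.5]
width: 0.0572
```

Request:
{"fn": "arm_command", "kwargs": {"targets": [0,0,0,-0.4,0,0,0.5,0,0,0,-0.7,0,0,0.5,0,0,0,-1,0,0,0.5,0,0,0,-1,0,0,0.5,0,0,0,-1,0,0,0.5,0,0,0,-1,0,0,0.5,0,0,0,-1,0.3,0,0.5,0,0,0,-1,0.6,0.1,0.5,0,0,0,-1,0.8,0.3,0.5,0,0,0,-1,0.8,0.3,0.5,0,0,0,-1,0.8,0.3,0.5,0,0,0,-0.5,0.8,0.3,0.5]}}

```text
time: 70.72
ee_pos: [0.4908, 0.1797, 0.3479]
eef_rot: [0.503, 0.5, -0.498, 0.499]
ft_force: [0.6, 0.8, -0.7]
width: 0.0578
```

```bash
python3 -c "
from h import *
plan2([.64,.1115,.34],-87.6,0)"
```

```text
t 70.72 p [0.4908 0.1797 0.3479] X [ 0.005  0.007 -1.   ] Y [ 1.    -0.002  0.005] Z [-0.002 -1.    -0.007] F [ 0.6  0.8 -0.7] w 0.0578
shift [0.32 5.97 2.72] turn [-0.056 -0.009 -0.006] yaw now -90.1
```

Request:
{"fn": "arm_command", "kwargs": {"targets": [-0.03,0,0,0,0.9,0.4,0.5,-0.03,0,0,0,0.9,0.4,0.5,0,0,0,0,0.9,0.4,0.5,0,0,0,0,0.9,0.4,0.5,0,0,0,0,0.9,0.4,0.5,0,0,0,0.1,0.9,0.3,0.5,0,0,0,0.2,0.3,0,0.5,0,0,0,0.2,0,0,0.5]}}

```text
time: 71.38
ee_pos: [0.6434, 0.1213, 0.3472]
eef_rot: [0.494, 0.51, -0.483, 0.513]
ft_force: [-0.3, 0.6, -1.4]
width: 0.0573
```

```bash
python3 -c "
from h import *
plan2([.6580,.1115,.255],-87.6,0)
im,st=snap('wrist','t16',None,1)"
```

```text
t 71.38 p [0.6434 0.1213 0.3472] X [ 0.014  0.009 -1.   ] Y [0.999 0.045 0.015] Z [ 0.046 -0.999 -0.008] F [-0.3  0.6 -1.4] w 0.0573
shift [3.69 0.51 0.45] turn [ 0.005 -0.011 -0.019] yaw now -87.4
```

View pics/t16.png

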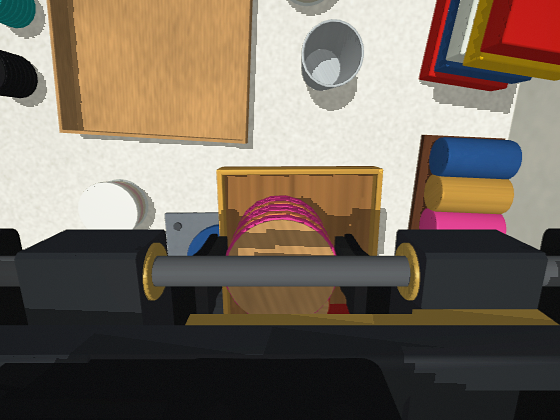

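Pink hangs over the left end of the shelf; the stock tray is empty in view.

Request:
{"fn": "arm_command", "kwargs": {"targets": [0,-0.01,-0.02,0.6,0.4,0.3,0.5,0,0,0,1,0.05,0.1,0.5,0,0,0,1,0,0,0.5,0,0,0,0.5,0,0,0.5,0,0,0,0.1,0,0,0.5]}}

```text
time: 71.85
ee_pos: [0.6499, 0.1151, 0.2663]
eef_rot: [0.488, 0.514, -0.487, 0.511]
ft_force: [0.0, 1.1, -0.5]
width: 0.0573
```

```bash
python3 -c "
from h import *
plan2([.6580,.1115,.252],-87.6,0)"
```

```text
t 71.85 p [0.6499 0.1151 0.2663] X [-0.003  0.003 -1.   ] Y [ 0.999  0.05  -0.002] Z [ 0.05  -0.999 -0.003] F [ 0.   1.1 -0.5] w 0.0573
shift [0.57 0.32 0.16] turn [ 0.01  -0.004  0.003] yaw now -87.2
```

Request:
{"fn": "arm_command", "kwargs": {"targets": [0,0,0,0.25,0.28,0.15,0.5,0,0,0,0.1,0,0,0.5,0,0,0,0.05,0,0,0.5]}}

```text
time: 72.1
ee_pos: [0.6558, 0.1134, 0.2576]
eef_rot: [0.487, 0.515, -0.486, 0.511]
ft_force: [-0.3, -0.1, -0.6]
width: 0.0576
```

Request:
{"fn": "arm_command", "kwargs": {"targets": [0,0,0,0.08,0,0,0.5,0,0,0,0.02,0,0,0.5]}}

```text
time: 72.27
ee_pos: [0.6562, 0.1136, 0.2564]
eef_rot: [0.488, 0.514, -0.485, 0.511]
ft_force: [-0.3, 0.5, -1.0]
width: 0.0571
```

Request:
{"fn": "arm_command", "kwargs": {"targets": [0,0,0,0.15,0.03,0.06,0.5,0,0,0,0.03,0,0,0.5]}}

```text
time: 72.43
ee_pos: [0.6575, 0.1123, 0.2528]
eef_rot: [0.488, 0.514, -0.485, 0.512]
ft_force: [-0.8, 0.2, -1.6]
width: 0.0577
```

Request:
{"fn": "arm_command", "kwargs": {"targets": [0,0,0,0.08,0,0,0.5,0,0,0,0.02,0,0,0.5]}}

```text
time: 72.6
ee_pos: [0.6577, 0.1121, 0.2504]
eef_rot: [0.489, 0.514, -0.485, 0.512]
ft_force: [-0.1, -0.4, -1.2]
width: 0.0575
```

Request:
{"fn": "arm_command", "kwargs": {"targets": [0,0,0,0.05,0,0,0.5]}}

```text
time: 72.68
ee_pos: [0.6578, 0.1122, 0.2493]
eef_rot: [0.489, 0.514, -0.485, 0.512]
ft_force: [0.1, -0.6, -1.0]
width: 0.0573
```

Request:
{"fn": "arm_command", "kwargs": {"targets": [0,0,0,0.02,0,0,0.5]}}

```text
time: 72.77
ee_pos: [0.6578, 0.112, 0.2491]
eef_rot: [0.489, 0.514, -0.485, 0.512]
ft_force: [-2.3, 0.2, 3.3]
width: 0.0576
```

Contact as expected (0.2491). Release and back off up and left.

Request:
{"fn": "arm_command", "kwargs": {"targets": [0,0,0,0,0,0,0.62,0,0,0,0,0,0,0.75,0,0,0,0,0,0,0.87,0,0,0,0,0,0,0.87,0,0,0,0,0,0,0.87,0,0,0,-0.3,0,0,0.87,0,0,0,-1,0,0,0.87,0,0,0,-1,0,0,0.87,0,0,0,-1,0,0,0.87,0,0,0,-0.3,-0.3,0,0.87]}}

```text
time: 73.6
ee_pos: [0.6492, 0.1112, 0.3413]
eef_rot: [0.487, 0.515, -0.486, 0.511]
ft_force: [1.5, -0.4, 0.7]
width: 0.0755
```

Request:
{"fn": "arm_command", "kwargs": {"targets": [0,0,0,0,-1,-0.5,0.87,0,0,0,0,-1,-0.5,0.87,0,0,0,0,-1,-0.5,0.87,0,0,0,0,-1,-0.8,0.87,0,0,0,0,-1,-1,0.87,0,0,0,0,-1,-1,0.87,0,0,0,0,0,-1,0.87,0,0,0,0,0,-1,0.87,0,0,0,0,0,-0.5,0.87]}}

```text
time: 74.35
ee_pos: [0.482, 0.2735, 0.3473]
eef_rot: [0.492, 0.511, -0.485, 0.511]
ft_force: [0.7, 0.4, -0.1]
width: 0.0757
```

```bash
python3 -c "
from h import *
where()
snap('scene','u1',None,1);snap('scene','u2',[250,170,450,320],4);snap('top','u3',None,1)"
```

```text
t 74.35 p [0.482  0.2735 0.3473] X [ 0.007  0.006 -1.   ] Y [0.999 0.045 0.007] Z [ 0.045 -0.999 -0.006] F [ 0.7  0.4 -0.1] w 0.0757
```

View pics/u1.png

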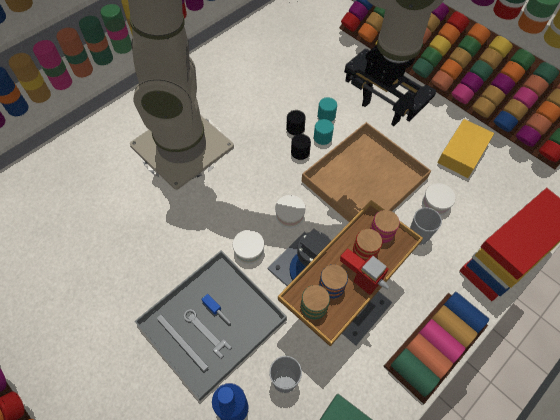

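View pics/u2.png

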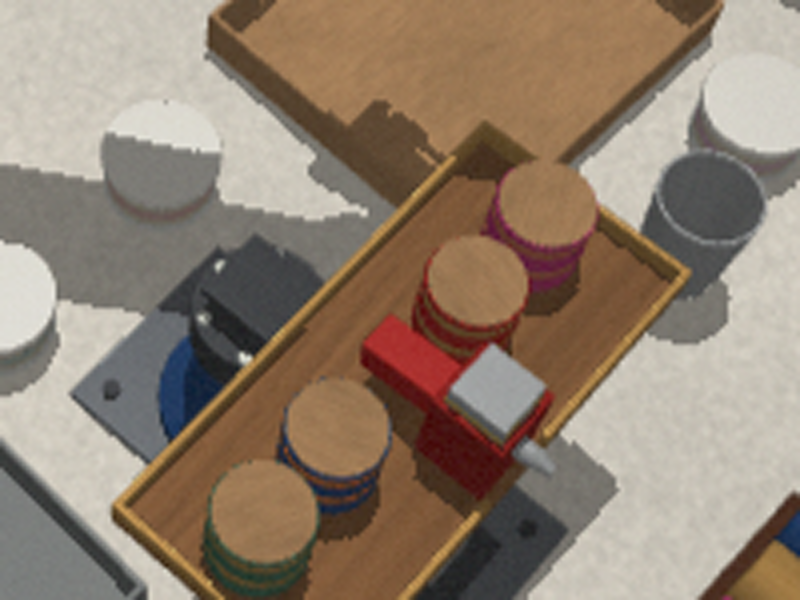

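View pics/u3.png

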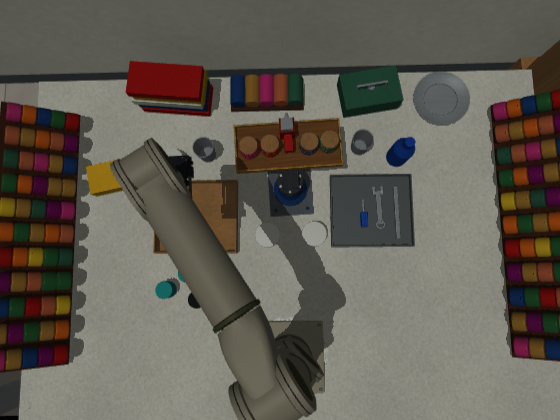

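All four rolls stand upright on the shelf, the bar, wrench and thin pin lie in the tool tray, and the stock tray is empty. One last numeric check of the pin's nose in the scene view.

```bash
python3 -c "
from h import *
c,s=np.cos(.042),np.sin(.042); C=np.array([.7126,-.0112])
P=lambda x,z,y=0:[*(C+np.array([c*x-s*y,s*x+c*y])),z]
uv=proj('scene',[P(.047,.228),P(.044,.228),P(-.023,.241,.013),P(-.073,.241,.013),P(-.073,.241,-.013),P(-.018,.268,.018),P(.018,.268,-.018),P(.018,.268,.018)])
print(((uv-[250,170]+.5)*4).round(0).tolist())
im,st=snap('scene','u4',[330,245,400,300],10)"
```

```text
[[555.0, 472.0], [551.0, 469.0], [469.0, 362.0], [397.0, 304.0], [366.0, 336.0], [491.0, 341.0], [504.0, 432.0], [547.0, 384.0]]
```

View pics/u4.png

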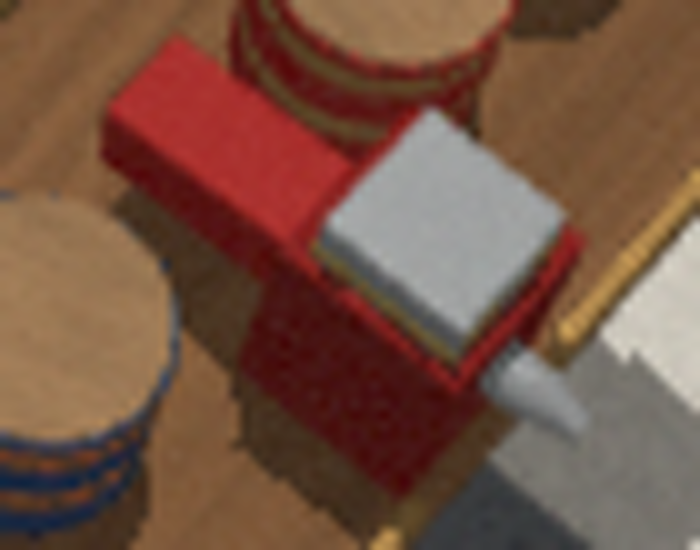

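The nose tip is at (582,430) in the crop, within about 1 mm of where a home pin's nose should project. The grip sits slightly low, so the pin droops and touches the sleeve at the lower edge of its shoulder. Handing in.

```bash
python3 -c "
from bench import *
print(read_state()['time']); print(close_job())"
```

```text
74.55
the job is handed in; nothing more can be done
None
```

The job is handed in at 74.6 s. The shelf is wound up and pinned, and all four bangle rolls stand upright on it.

- **Jack and bar:** I wound the jack with the bar only, and the shelf top measured 188.3 mm against the 188 mm target. The bar is back in the tool tray.
- **Pin:** I pushed it in from the front before placing any roll.
- **Rolls:** From right to left they are green, blue, red and pink. The last scene and top pictures show all four upright and nothing else out of place, with the robot clear of everything.

**Check that disagreed:** After I placed green, the wrist camera showed a pale sliver of 1–3 mm at the top of the pin's shoulder. I put blue down, then pushed the pin again at about 25 N, and it did not move further. In the scene picture the nose is within about 1 mm of its home position and the grip sits about 3 mm low. I took this as the pin drooping in its loose hole with the shoulder touching below, but I could not see the shoulder face directly.

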